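# Build up a vial starwheel on its spindle

## Task

Build up the vial starwheel on the upright spindle: first the wheel with the wide pockets, then the shorter of the two sleeves, then the wheel with the narrow pockets, turned so that its pockets stand straight above the wide ones, and last the steel cap over the top wheel's hub. Guide every part all the way down until it sits flat on the one below, without letting it drop, and leave the longer sleeve and the glass vial where they stand.

Things in the scene. Friction and masses are not known exactly. Their poses are not given: they have to be found in the camera images.
- spindle_seat (a point): Fixed upright steel spindle on a round grey foot 92 mm wide. The point: on its axis, on the flat seat (40 mm wide) 30 mm above the table, z up. The 16 mm shaft rises 49 mm straight from the seat, then 7 mm as a cone to a 6 mm tip, 86 mm above the table. Finished stack, mm over the seat: wide wheel 0-26, sleeve 26-42, narrow wheel 42-68, cap 52-76.
- wheel_wide_hub (a point): Loose white starwheel, four WIDE pockets (31 mm) in its rim, flat, hub up, 0.14 kg. Disc 88 mm across, 8 mm thick; on it a round hub (grip here) 34 mm across, 18 mm high, sides straight to 22 mm over the underside, then tapering to 29 mm across at 26 mm. Bore 19 mm, through. The point: on the axis, 16 mm above the underside; z up, x and y axes each through the middle of a pocket, as are -x and -y.
- wheel_narrow_hub (a point): Loose white plastic starwheel with four NARROW pockets (22 mm wide, for vial necks); otherwise exactly as the wide-pocket wheel: same diameter, disc, hub, bore and mass, same place of the point and same meaning of the axes.
- sleeve_short_mid (a point): The SHORTER loose plain aluminium sleeve: a ring 34 mm in outer diameter, bore 19 mm, 16 mm high, standing on its end on the black mat (2.5 mm thick); 0.06 kg. The point is its centre, half-way up (8 mm above its underside), z up.
- sleeve_long_mid (a point): The LONGER aluminium sleeve, for taller vials, not needed: 34 mm in outer diameter, bore 19 mm, 32 mm high, standing on its end on the black mat. The point is its centre, half-way up. Leave it where it stands.
- hub_cap_mid (a point): Loose round steel cap with a knurled side and a screw head in its closed top, standing mouth down on the black mat; 46 mm in outer diameter, 24 mm high, 0.12 kg. Below, it has a recess 37 mm in diameter and 16 mm deep that goes over a wheel's hub (34 mm) until the recess's roof rests on the hub's top, the rim then 2 mm above the disc. The point is its centre, half-way up (12 mm above the rim), z up.
- vial_mid (a point): Open empty glass vial, 30 mm in diameter, 67 mm tall, standing loose behind the work: a bystander. The point is its centre, half-way up. Leave it where it stands.
Not all that is in view belongs to the job. What is shaped like the part that bears sleeve_short_mid but pink is not meant.

How it is judged (in metres and radians):
On the way, in this order (a step that is already met when the one before it is completed fails the run):
1. the wide-pocket wheel sits on the spindle's seat (horizontal distance between wheel_wide_hub and spindle_seat below 0.004 m and z of wheel_wide_hub in the frame of spindle_seat between 0.013 and 0.019 m and angle between wheel_wide_hub's own z axis and vertical below 0.06 rad), for 0.2 s.
2. the shorter sleeve sits on the wide-pocket wheel (all of step 1 and horizontal distance between sleeve_short_mid and spindle_seat below 0.004 m and z of sleeve_short_mid in the frame of spindle_seat between 0.031 and 0.037 m and angle between sleeve_short_mid's own z axis and vertical below 0.06 rad), for 0.2 s.
3. the narrow-pocket wheel sits on the sleeve, its pockets in line with the wide ones (all of step 2 and horizontal distance between wheel_narrow_hub and spindle_seat below 0.004 m and z of wheel_narrow_hub in the frame of spindle_seat between 0.055 and 0.061 m and angle between wheel_narrow_hub's own z axis and vertical below 0.06 rad and (angle between the x axis of wheel_narrow_hub and the x axis of wheel_wide_hub, either way round below 0.2 rad or angle between the x axis of wheel_narrow_hub and the y axis of wheel_wide_hub, either way round below 0.2 rad)), for 0.2 s.
4. the cap sits over the upper wheel's hub (all of step 3 and horizontal distance between hub_cap_mid and spindle_seat below 0.006 m and z of hub_cap_mid in the frame of spindle_seat between 0.061 and 0.067 m and angle between hub_cap_mid's own z axis and vertical below 0.06 rad), for 0.2 s.
At the end, for the whole second after the job is handed in: Stacked on the seat: wide wheel, short sleeve, narrow wheel, cap; each within 3 mm of its seated height, 3.4 degrees of level and 4 mm (cap 6 mm) of the axis; pockets in line within 11 degrees. Long sleeve and vial within 20 mm of their start. All released, at rest (all of step 4 and distance of each of sleeve_long_mid, vial_mid from where it was at the start of the episode below 0.02 m); the robot touches nothing.
It fails at once if a part is dropped down the spindle (faster than 0.5 m/s while it is on the shaft) ((linear speed of wheel_wide above 0.5 m/s and horizontal distance between wheel_wide_hub and spindle_seat below 0.015 m and z of wheel_wide_hub in the frame of spindle_seat below 0.08 m) or (linear speed of sleeve_short above 0.5 m/s and horizontal distance between sleeve_short_mid and spindle_seat below 0.015 m and z of sleeve_short_mid in the frame of spindle_seat below 0.08 m) or (linear speed of wheel_narrow above 0.5 m/s and horizontal distance between wheel_narrow_hub and spindle_seat below 0.015 m and z of wheel_narrow_hub in the frame of spindle_seat below 0.08 m) or (linear speed of hub_cap above 0.5 m/s and horizontal distance between hub_cap_mid and spindle_seat below 0.015 m and z of hub_cap_mid in the frame of spindle_seat below 0.08 m)).
It fails at once if the longer sleeve is moved by more than 20 mm (distance of sleeve_long_mid from where it was at the start of the episode above 0.02 m).
It fails at once if the glass vial is moved by more than 20 mm (distance of vial_mid from where it was at the start of the episode above 0.02 m).
It also fails if it takes over 115 s, if anything falls off the work surface, if the arm or the gripper's body presses on something with over 40 N, if the wrist force passes 120 N, or if a joint passes its speed limit or range.

## Robot

A 7-joint arm with a two-finger parallel gripper is mounted at the origin on a cart in front of the work surface, level with it; the furniture and walls round the work are solid. World frame = base frame: x ahead of the robot, y to its left, z up, the work surface at z = 0. Lengths are in mm, angles in rad, forces in N, time in s.
With the tool pointing down it reaches from about 425 to 925 mm from the base axis. Payload 6.8 kg.
Tool frame: the origin (TCP) lies at the very end of the fingers, on their centre line; the grasp point (between the pads) lies 19 mm behind it; x points along the fingers, y is the direction in which the jaws open and shut, and the axes are right-handed (so a half turn about x gives the same grasp; the last joint's range is limited). The gripper opens to 85 mm and grips with 20 to 120 N. Pads are 22 mm wide; open, the fingers measure 114 mm over their backs; the gripper's body (76 mm by 85 mm) begins 54 mm behind the grasp point. The pads swing forward as they close: fully open they stand 13 mm farther back than shut.
Start: joints at [1.188, 0.477, 0.022, 1.555, -0.011, 1.109, -0.083], TCP at [183.174, -649.689, 194.708] pointing down, gripper open.
Joint ranges: [-2.96, 2.96], [-0.34, 2.1], [-1.41, 1.46], [0.24, 2.44], [-1.37, 4.51], [0.17, 1.92], [-2.96, 2.96]. Speed limits (rad/s): [2.39, 2.39, 3.14, 3.14, 3.14, 3.14, 3.14].

## Interface

Orientations are given as a unit quaternion [x, y, z, w].
In Python, from station import * gives the robot as it stands. The module is installed in compiled form; this text tells all that it offers.
- The arm moves only by the tool jog_arm, never from a script. Its argument "steps" is a list of rows, each an object of numbers: "gripper": the gripper command: -1 is shut, 1 is fully open, values between are in proportion; "dx", "dy", "dz": the shift along the world's x, y, z in units of 25 mm (1.0 is 25 mm); "yaw": the turn about the world's z in units of 6 degrees (1.0 is 6 degrees). In form: [{"gripper": .., "dx": .., "dy": .., "dz": .., "yaw": ..}, ...]. A call has 1 to 12 rows; each row shifts and turns the pose as measured when the row begins; what a row does not reach is not made up. A row lasts 1/12 s, in which the tool goes at most 41.7 mm and 7.16 degrees, less where a joint would pass 70% of its speed; a pose out of reach is approached as far as the arm can. A call is refused whole if a number of a shift passes 1 or a number of a turn 1, either way. A call with a gripper value outside its range is refused whole. The fingers move at their own pace and stop on an object; the grip force is fixed at half the most. Time passes only in rows, so rows that do not move let the fingers close. It gives the time, the measured TCP pose, the force and the opening at its end, in the units of the state.
- get_state(): the state, without advancing time (a new reading comes with each control period).
- snapshot(name): name is "side" or "top" or "wrist"; returns the picture (400x640x3 uint8, red, green, blue); there is no depth.
- camera_params(name): a dict with "K" (3x3 intrinsics, pixels), "rvec" (rotation vector, rad) and "tvec" (3), from world to camera coordinates, as OpenCV has them. Camera axes: x right, y down, z forward; pixel columns grow to the right and rows downward; lengths in mm; the calibration is good to about 2 mm. A picture is of the moment at which its call begins: read the wrist's pose just before it. camera_params takes no time and is no camera call; for the wrist camera it gives the pose at the moment of the call.
- finish_job(): hands the job in, once; it reports no verdict.
The state is a dict: "time": time; "qpos": joint angles; "joint_velocities": joint speeds; "joint_efforts": joint torques, N m; "eef_pos": TCP position; "ee_rot": TCP orientation; "force": force on the tool from outside, world axes, zero at the start; "wrist_torque": the same for the moment, N m; "grip_width": opening from 0.0 (shut) to 1.0 (fully open).
Only numpy, scipy, OpenCV 4.12 (cv2) and the standard library are available. Lean on these libraries where they do the work, as an engineer would, in place of code of your own. Each camera call takes 0.05 s, during which the arm holds its last target.

## Working session

There is one attempt and no reset: what is moved stays moved. The work goes in short steps, Python scripts to look and compute and a tool call to move; the robot and the scene stay as the last step left them, time stands still between calls to the robot, and variables do not carry over. Pictures are saved under pics/ and viewed, and the job is handed in when it is done.

Besides the shell and the picture viewer there is one more tool, called after "Request:" as name([rows], argument=value, ...), one row to a line, values as JSON. jog_arm: Moves the arm, as the interface text tells. Its arguments: {"type":"object","properties":{"steps":{"type":"array","items":{"type":"object","properties":{"gripper":{"type":"number"},"dx":{"type":"number"},"dy":{"type":"number"},"dz":{"type":"number"},"yaw":{"type":"number"}}}}},"required":["steps"]}

```bash
mkdir -p pics; python3 - <<'E'
from station import *
import cv2
s=get_state();print(s)
for n in("side","top","wrist"):
    p=camera_params(n);print(n,p)
    cv2.imwrite(f"pics/{n}0.png",snapshot(n)[:,:,::-1])
E
```

```text
{'time': 0.0, 'qpos': array([ 1.18789657,  0.47777599,  0.02235753,  1.55644752, -0.01148743,
        1.10928303, -0.08307547]), 'joint_velocities': array([ 1.12978266e-03, -4.65524762e-04,  4.52099253e-04,  1.73005199e-03,
       -1.96371221e-03,  8.91734581e-04, -4.47399711e-05]), 'joint_efforts': array([ 1.70180585e-03, -5.96439922e+01,  1.60854198e+00, -2.81195515e+01,
        1.23868123e-02,  9.42999817e-03, -2.50845233e-05]), 'eef_pos': array([ 182.95501728, -649.05914802,  193.743941  ]), 'ee_rot': array([-0.70030151, -0.09747927,  0.70057972, -0.0962478 ]), 'force': array([-0.338389  , -0.20108816, -0.66903711]), 'wrist_torque': array([-0.01949989, -0.00969031,  0.00369369]), 'grip_width': 0.9995340866672336}
side {'K': array([[448.21634751,   0.        , 315.88928304],
       [  0.        , 448.21634751, 200.34397085],
       [  0.        ,   0.        ,   1.        ]]), 'rvec': array([ 2.1895956 , -0.36336634,  0.15504739]), 'tvec': array([-563.54869439,  208.72110152,  973.64494348])}
top {'K': array([[377.55276973,   0.        , 320.34742812],
       [  0.        , 377.55276973, 193.43786991],
       [  0.        ,   0.        ,   1.        ]]), 'rvec': array([ 2.1238219 , -2.12499376,  0.16425751]), 'tvec': array([  66.75489074,  654.4842042 , 1087.89154904])}
wrist {'K': array([[313.51023473,   0.        , 317.73712183],
       [  0.        , 313.51023473, 196.99928621],
       [  0.        ,   0.        ,   1.        ]]), 'rvec': array([-2.331786  ,  1.7655958 ,  0.23553345]), 'tvec': array([-673.37948714,  -32.70106051,  378.94897288])}
```

View pics/side0.png

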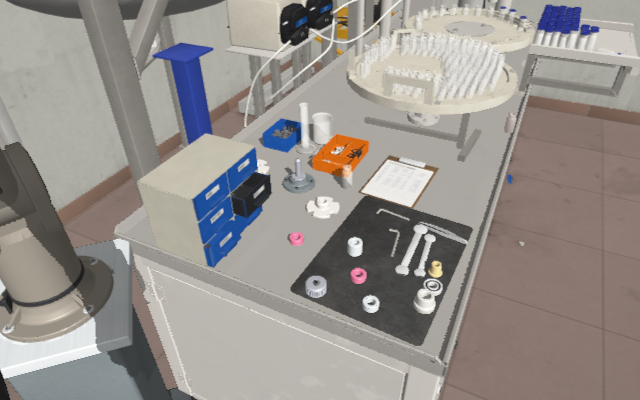

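View pics/top0.png

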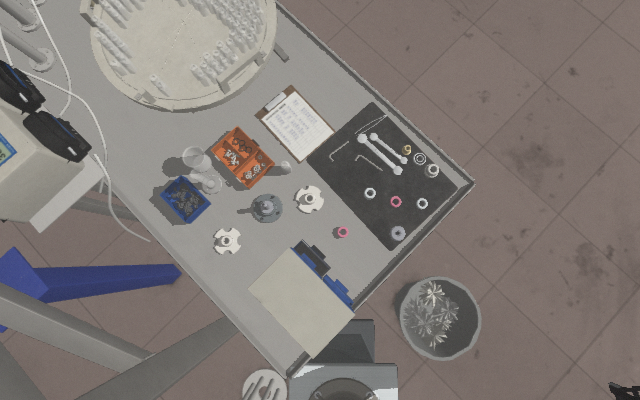

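View pics/wrist0.png

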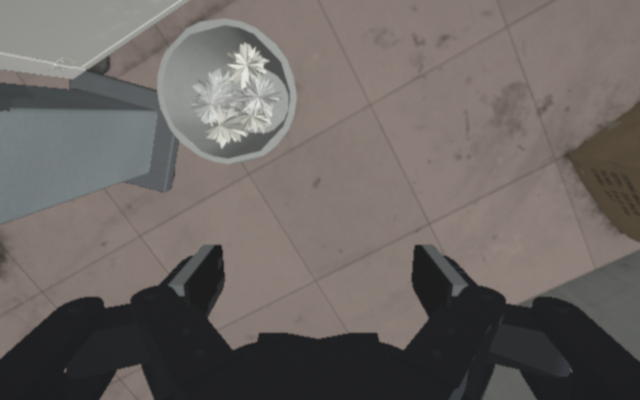

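```bash
python3 - <<'E'
import cv2
s=cv2.imread("pics/side0.png");t=cv2.imread("pics/top0.png")
cv2.imwrite("pics/sc.png",cv2.resize(s[140:330,240:450],None,fx=3.7,fy=3.15*1,interpolation=cv2.INTER_CUBIC)[:600])
cv2.imwrite("pics/tc.png",cv2.resize(t[130:260,200:450],None,fx=3.2,fy=3.2,interpolation=cv2.INTER_CUBIC))
E
```

```text
(no output)
```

View pics/sc.png

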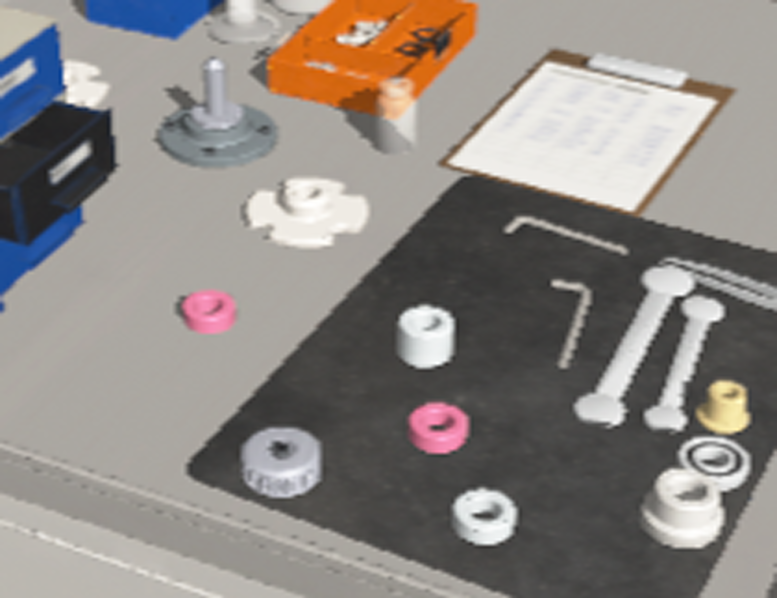

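View pics/tc.png

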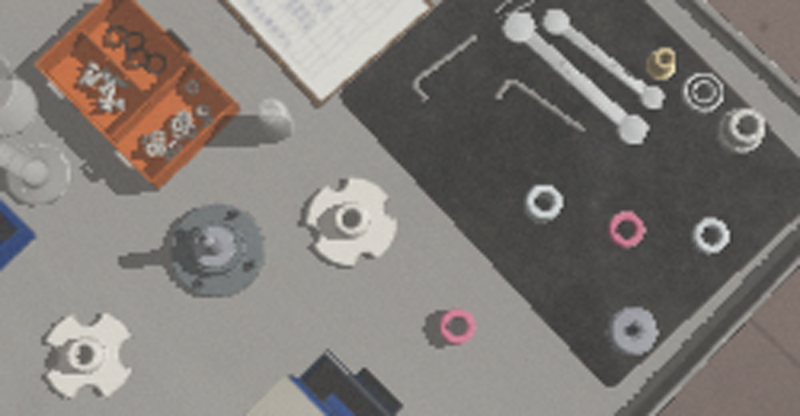

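```bash
cat > h.py <<'E'
from station import *
import cv2, numpy as np
def ray(n,uv,P=None):
    P=P or camera_params(n); R=cv2.Rodrigues(np.array(P["rvec"]))[0]; t=np.array(P["tvec"]).reshape(3)
    d=R.T@np.linalg.inv(P["K"])@np.array([uv[0],uv[1],1.]); return -R.T@t,d/np.linalg.norm(d)
def onz(n,uv,z,P=None):
    o,d=ray(n,uv,P); return o+d*(z-o[2])/d[2]
def proj(n,X,P=None):
    P=P or camera_params(n); return cv2.projectPoints(np.array(X,float).reshape(-1,1,3),np.array(P["rvec"]),np.array(P["tvec"]),P["K"],None)[0].reshape(-1,2)
def tri(n1,uv1,n2,uv2):
    o1,d1=ray(n1,uv1);o2,d2=ray(n2,uv2)
    a=np.linalg.lstsq(np.c_[d1,-d2],o2-o1,rcond=None)[0];p=o1+d1*a[0];q=o2+d2*a[1]
    return (p+q)/2,np.linalg.norm(p-q)
def yawt(s):
    from scipy.spatial.transform import Rotation as Ro
    M=Ro.from_quat(s["ee_rot"]).as_matrix(); return np.degrees(np.arctan2(M[1,1],M[0,1])),M[:,0]
E
python3 - <<'E'
from h import *
np.set_printoptions(precision=1,suppress=True)
pts={"wheelA(228,240)":((228,240),26),"wheelB":((310,198.5),26),"spindle_foot":((266.5,208),10),"long":((370,193),34),"short":((422,203),18),"cap":((398,233),26),"pink1":((396,201),18),"pink2":((342.5,232),16),"vial":((285,167),67),"cabinet corner":((250,290),200)}
for k,(uv,z) in pts.items(): print(k,onz("top",uv,z))
for k,a,b in [("wheelA",(228,240),None),("wheelB",(309.5,198),(322.5,202)),("long",(370,193),(355,239)),("short",(422,203),(371,299)),("cap",(398,232),(316,282)),("cab1",(250,288),(143,183)),("cab2",(297,248),(222,137)),("cab3",(354,305),(189,213)),("tip",(263.5,204),(298,161))]:
    if b: print(k,*tri("top",a,"side",b))
s=get_state();print(yawt(s),camera_params("wrist")["tvec"],ray("wrist",(320,200))) 
E
```

```text
wheelA(228,240) [515.7 349.5  26. ]
wheelB [643.9  99.1  26. ]
spindle_foot [616.5 236.4  10. ]
long [659.5 -86.5  34. ]
short [ 630.4 -248.9   18. ]
cap [ 537.  -169.9   26. ]
pink1 [ 636.8 -168.6   18. ]
pink2 [540.7  -1.3  16. ]
vial [734.7 174.   67. ]
cabinet corner [381.  242.6 200. ]
wheelB [646.2 101.   19.9] 0.48009234735570966
long [660.  -86.1  41.4] 3.5267205727765396
short [ 630.7 -248.1   22.1] 1.7357336685888425
cap [ 539.2 -169.8   26.1] 1.6900506328086624
cab1 [291.6 258.8  82.9] 171.61725523634485
cab2 [450.2 122.6 248.3] 70.64074167450507
cab3 [326.  -22.9 163.1] 29.11895205763038
tip [619.9 235.2  75.1] 0.2985623973275971
(np.float64(-74.25550113825071), array([-0.,  0., -1.])) [-673.5  -32.7  378.9] (array([ 246.8, -631.1,  373. ]), array([-0.3, -0.1, -1. ]))
```

Request:
jog_arm([
  {"gripper": 0.3, "dz": 1},
  {"gripper": 0.3, "dz": 1, "dx": 0.5, "dy": 0.3},
  {"gripper": 0.3, "dx": 1, "dy": 0.8, "dz": 0.9},
  {"gripper": 0.3, "dx": 1, "dy": 0.8, "dz": 0.9},
  {"gripper": 0.3, "dx": 1, "dy": 0.8, "dz": 0.5},
  {"gripper": 0.3, "dx": 1, "dy": 0.8},
  {"gripper": 0.3, "dx": 1, "dy": 0.9},
  {"gripper": 0.3, "dx": 1, "dy": 1},
  {"gripper": 0.3, "dx": 1, "dy": 1},
  {"gripper": 0.3, "dx": 1, "dy": 1},
  {"gripper": 0.3, "dx": 1, "dy": 1},
  {"gripper": 0.3, "dx": 1, "dy": 1},
])

```text
$.steps[0]: bad value
```

Request:
jog_arm([
  {"gripper": 0.3, "dx": 0, "dy": 0, "dz": 1, "yaw": 0},
  {"gripper": 0.3, "dx": 0.5, "dy": 0.3, "dz": 1, "yaw": 0},
  {"gripper": 0.3, "dx": 1, "dy": 0.8, "dz": 0.9, "yaw": 0},
  {"gripper": 0.3, "dx": 1, "dy": 0.8, "dz": 0.9, "yaw": 0},
  {"gripper": 0.3, "dx": 1, "dy": 0.8, "dz": 0.5, "yaw": 0},
  {"gripper": 0.3, "dx": 1, "dy": 0.8, "dz": 0, "yaw": 0},
  {"gripper": 0.3, "dx": 1, "dy": 0.9, "dz": 0, "yaw": 0},
  {"gripper": 0.3, "dx": 1, "dy": 1, "dz": 0, "yaw": 0},
  {"gripper": 0.3, "dx": 1, "dy": 1, "dz": 0, "yaw": 0},
  {"gripper": 0.3, "dx": 1, "dy": 1, "dz": 0, "yaw": 0},
])

```text
time: 0.98
eef_pos: [390.2, -459.7, 302.0]
ee_rot: [-0.699, -0.092, 0.704, -0.087]
force: [0.5, -0.7, -0.6]
grip_width: 0.652
```

Request:
jog_arm([
  {"gripper": 0.3, "dx": 1, "dy": 1, "dz": 0, "yaw": 0},
  {"gripper": 0.3, "dx": 1, "dy": 1, "dz": 0, "yaw": 0},
  {"gripper": 0.3, "dx": 1, "dy": 1, "dz": 0, "yaw": 0},
  {"gripper": 0.3, "dx": 1, "dy": 1, "dz": 0, "yaw": 0},
  {"gripper": 0.3, "dx": 1, "dy": 1, "dz": 0, "yaw": 0},
  {"gripper": 0.3, "dx": 0.5, "dy": 1, "dz": 0, "yaw": 0},
  {"gripper": 0.3, "dx": 0.5, "dy": 1, "dz": 0, "yaw": 0},
  {"gripper": 0.3, "dx": 0.5, "dy": 1, "dz": 0, "yaw": 0},
  {"gripper": 0.3, "dx": 0.5, "dy": 1, "dz": 0, "yaw": 0},
  {"gripper": 0.3, "dx": 0.5, "dy": 1, "dz": 0, "yaw": 0},
  {"gripper": 0.3, "dx": 0.2, "dy": 1, "dz": 0, "yaw": 0},
  {"gripper": 0.3, "dx": 0, "dy": 1, "dz": 0, "yaw": 0},
])

```text
time: 1.98
eef_pos: [592.9, -139.6, 297.9]
ee_rot: [-0.697, -0.095, 0.705, -0.087]
force: [0.7, -0.3, 0.4]
grip_width: 0.652
```

```bash
python3 - <<'E'
from h import *
s=get_state();print(s["eef_pos"],s["qpos"],yawt(s))
cv2.imwrite("pics/w1.png",snapshot("wrist")[:,:,::-1])
E
```

```text
[ 592.90282362 -139.64181393  297.8811261 ] [ 0.33115913  0.31540229 -0.25745904  1.56294288  0.07427113  1.28660661
 -1.24837144] (np.float64(-75.19987757910631), array([-0.01211779,  0.00884507, -0.99988746]))
```

View pics/w1.png

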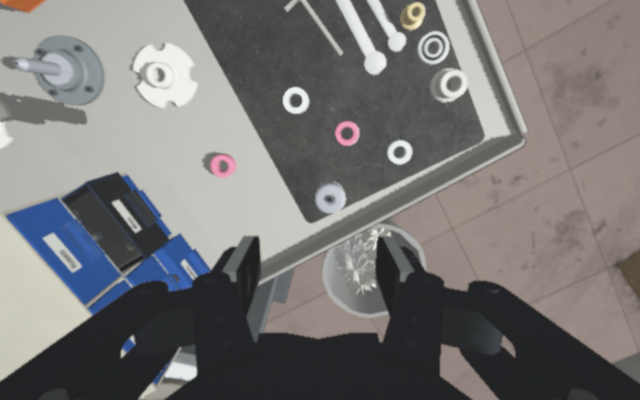

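Request:
jog_arm([
  {"gripper": 0.3, "dx": 0, "dy": 1, "dz": 0, "yaw": -0.3},
  {"gripper": 0.3, "dx": 0, "dy": 1, "dz": 0, "yaw": -0.3},
  {"gripper": 0.3, "dx": 0, "dy": 1, "dz": 0, "yaw": -0.3},
  {"gripper": 0.3, "dx": 0, "dy": 1, "dz": 0, "yaw": -0.3},
  {"gripper": 0.3, "dx": 0, "dy": 1, "dz": 0, "yaw": -0.3},
  {"gripper": 0.3, "dx": 0, "dy": 1, "dz": 0, "yaw": -0.3},
  {"gripper": 0.3, "dx": 0, "dy": 1, "dz": 0, "yaw": -0.3},
  {"gripper": 0.3, "dx": -0.2, "dy": 1, "dz": 0, "yaw": -0.3},
  {"gripper": 0.3, "dx": -0.2, "dy": 1, "dz": 0, "yaw": -0.3},
  {"gripper": 0.3, "dx": -0.2, "dy": 1, "dz": 0, "yaw": -0.3},
  {"gripper": 0.3, "dx": -0.2, "dy": 1, "dz": 0, "yaw": -0.3},
  {"gripper": 0.3, "dx": -0.2, "dy": 1, "dz": 0, "yaw": -0.3},
])

```text
time: 3.03
eef_pos: [563.8, 174.7, 294.1]
ee_rot: [-0.7, 0.043, 0.711, 0.052]
force: [-0.5, -1.1, 0.0]
grip_width: 0.653
```

Request:
jog_arm([
  {"gripper": 0.1, "dx": -0.3, "dy": 1, "dz": 0, "yaw": -0.2},
  {"gripper": 0.1, "dx": -0.3, "dy": 1, "dz": 0, "yaw": -0.2},
  {"gripper": 0.1, "dx": -0.3, "dy": 1, "dz": 0, "yaw": -0.2},
  {"gripper": 0.1, "dx": -0.3, "dy": 1, "dz": 0, "yaw": -0.2},
  {"gripper": 0.1, "dx": -0.3, "dy": 1, "dz": -0.4, "yaw": -0.2},
  {"gripper": 0.1, "dx": -0.3, "dy": 1, "dz": -0.7, "yaw": 0},
  {"gripper": 0.1, "dx": -0.2, "dy": 0.8, "dz": -1, "yaw": 0},
  {"gripper": 0.1, "dx": 0, "dy": 0, "dz": -0.5, "yaw": 0},
])

```text
time: 3.7
eef_pos: [508.6, 358.4, 229.4]
ee_rot: [-0.698, 0.078, 0.706, 0.092]
force: [-1.5, -0.5, -0.3]
grip_width: 0.548
```

```bash
python3 - <<'E'
from h import *
s=get_state();print(s["eef_pos"],s["qpos"],yawt(s),s["grip_width"])
cv2.imwrite("pics/w2.png",snapshot("wrist")[:,:,::-1])
E
```

```text
[508.56983875 358.43347989 229.35635551] [-0.39283687  0.39019091 -0.40896383  1.6301088   0.14250747  1.14658615
 -2.64448531] (np.float64(-103.85920953048202), array([-0.00980346,  0.02122491, -0.99972666])) 0.5484078348844915
```

View pics/w2.png

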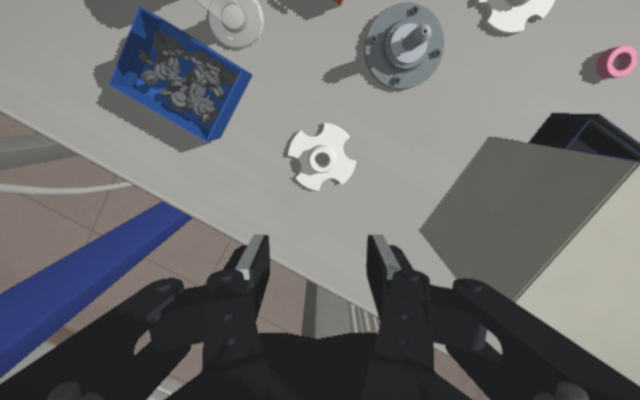

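```bash
cat >> h.py <<'E'
def white(img,thr=165):
    hsv=cv2.cvtColor(img,cv2.COLOR_RGB2HSV); return ((hsv[:,:,2]>thr)&(hsv[:,:,1]<40)).astype(np.uint8)
def wheel(n,img,P,near,zd=8.,win=120,thr=165):
    """disc-top analysis: contour cast on plane zd; enclosing circle centre, pocket depth profile, yaw mod 90"""
    m=white(img,thr); k,l,st,c=cv2.connectedComponentsWithStats(m)
    i=min(range(1,k),key=lambda i:np.hypot(*(c[i]-near)) if st[i][4]>80 else 1e9)
    b=(l==i).astype(np.uint8); cs=max(cv2.findContours(b,0,1)[0],key=cv2.contourArea)[:,0,:]
    X=np.array([onz(n,p,zd,P)[:2] for p in cs])
    (cx,cy),r=cv2.minEnclosingCircle(X.astype(np.float32))
    d=X-[cx,cy]; rr=np.hypot(*d.T); a=np.arctan2(d[:,1],d[:,0])
    w=np.clip(r-3-rr,0,None); ww=np.sum(w*np.exp(4j*a)); yaw=np.degrees(np.angle(ww))/4
    bins=np.degrees(a-np.radians(yaw))%90
    # fraction of angles that are pocket (r<0.9R)
    h=[np.max(rr[(np.abs(((np.degrees(a)-t+180)%360)-180)<2)],initial=0) for t in range(0,360,2)]
    h=np.array(h); fr=np.mean((h<r*0.93)&(h>0))
    return np.array([cx,cy]),r,yaw,fr,st[i]
E
python3 - <<'E'
from h import *
P=camera_params("wrist");im=snapshot("wrist");s=get_state();print(s["eef_pos"],yawt(s))
print(wheel("wrist",im,P,(322,158)))
hu=onz("wrist",(322,159),26,P);print("hub",hu)
it=snapshot("top");Pt=camera_params("top")
print(wheel("top",it,Pt,(310,199)));print(wheel("top",it,Pt,(228,240)))
E
```

```text
[510.08738874 354.08636702 229.10089596] (np.float64(-104.06131220394248), array([-0.01069088,  0.01740079, -0.99979144]))
(array([515.61230469, 355.76550293]), 45.389461517333984, np.float64(17.34090778824354), np.float64(0.37777777777777777), array([ 286,  122,   70,   71, 2635], dtype=int32))
hub [516.61885327 352.75738229  26.        ]
(array([646.27288818, 100.41513062]), 44.4052619934082, np.float64(25.545675566829313), np.float64(0.28888888888888886), array([296, 185,  28,  28, 443], dtype=int32))
(array([514.45977783, 355.65960693]), 44.16033935546875, np.float64(-13.769021209253541), np.float64(0.35), array([215, 228,  26,  27, 424], dtype=int32))
```

Request:
jog_arm([
  {"gripper": 0.3, "dx": 0.2, "dy": 0, "dz": -1, "yaw": 1},
  {"gripper": 0.3, "dx": 0, "dy": 0, "dz": -1, "yaw": 1},
  {"gripper": 0.3, "dx": 0, "dy": 0, "dz": -1, "yaw": 1},
  {"gripper": 0.3, "dx": 0, "dy": 0, "dz": -1, "yaw": 1},
  {"gripper": 0.3, "dx": 0, "dy": 0, "dz": -0.5, "yaw": 1},
  {"gripper": 0.3, "dx": 0, "dy": 0, "dz": 0, "yaw": 0},
  {"gripper": 0.3, "dx": 0, "dy": 0, "dz": 0, "yaw": 0},
])

```text
time: 4.43
eef_pos: [529.2, 346.5, 125.4]
ee_rot: [-0.7, -0.107, 0.7, -0.092]
force: [-0.6, 0.2, 0.1]
grip_width: 0.648
```

```bash
python3 - <<'E'
from h import *
s=get_state();print(s["eef_pos"],s["qpos"],yawt(s),s["grip_width"])
P=camera_params("wrist");im=snapshot("wrist")
cv2.imwrite("pics/w3.png",im[:,:,::-1])
print(proj("wrist",[[516.5,353,26],[s["eef_pos"][0],s["eef_pos"][1],26],[516.5,353,0]],P))
E
```

```text
[529.1531777  346.50548468 125.40348768] [-0.31171884  0.51833744 -0.48567697  1.70873292  0.26259858  0.96999755
 -2.17891814] (np.float64(-73.86258045472404), array([-0.00317405,  0.02091396, -0.99977624])) 0.6483627380857996
[[310.1099067  199.32391433]
 [320.71254837 188.4426827 ]
 [311.2827181  192.48996951]]
```

View pics/w3.png

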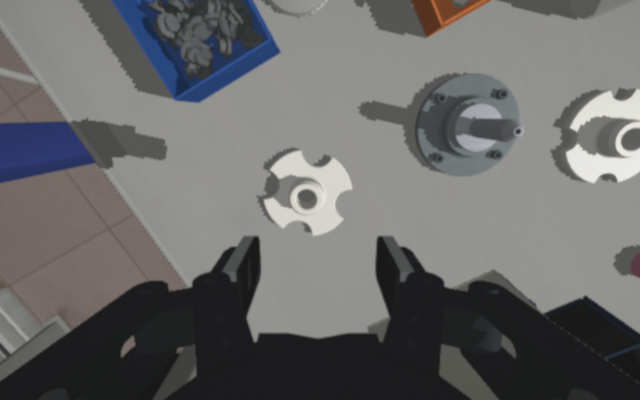

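```bash
python3 - <<'E'
from h import *
s=get_state();print(s["eef_pos"])
P=camera_params("wrist");im=snapshot("wrist")
print("hub",onz("wrist",(306,197),26,P),"spindle top", onz("wrist",(518,132),86,P),"seat",onz("wrist",(477,128),30,P),"tri top-tip")
c=im[130:260,240:380,::-1];cv2.imwrite("pics/w3c.png",cv2.resize(c,None,fx=4,fy=4,interpolation=cv2.INTER_CUBIC))
c=im[60:190,400:640,::-1];cv2.imwrite("pics/w3d.png",cv2.resize(c,None,fx=3,fy=3,interpolation=cv2.INTER_CUBIC))
E
```

```text
[529.54917912 346.31754771 125.6974746 ]
hub [517.92059065 357.03303047  26.        ] spindle top [618.50043409 232.52540194  86.        ] seat [618.38286763 233.99039547  30.        ] tri top-tip
```

View pics/w3c.png

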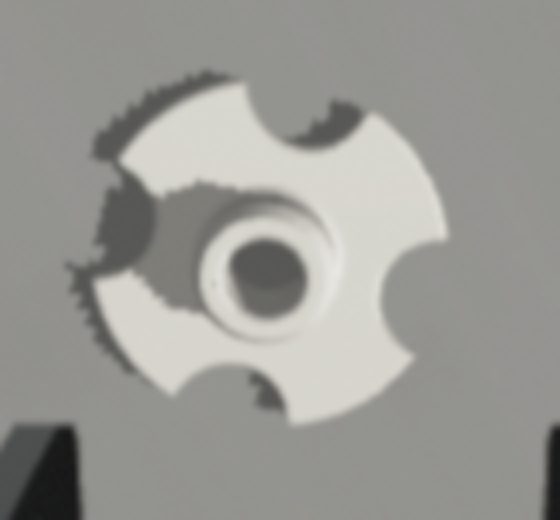

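View pics/w3d.png

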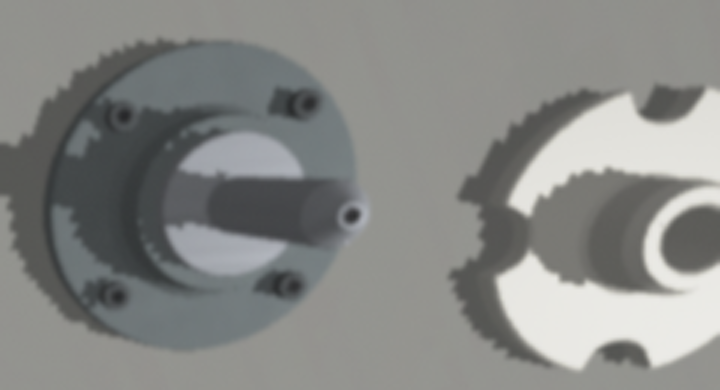

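Request:
jog_arm([
  {"gripper": 0.3, "dx": -0.25, "dy": 0.2, "dz": -0.6, "yaw": 0},
  {"gripper": 0.3, "dx": -0.25, "dy": 0.2, "dz": -0.6, "yaw": 0},
  {"gripper": 0.3, "dx": 0, "dy": 0, "dz": -0.6, "yaw": 0},
  {"gripper": 0.3, "dx": 0, "dy": 0, "dz": -0.6, "yaw": 0},
  {"gripper": 0.3, "dx": 0, "dy": 0, "dz": 0, "yaw": 0},
])

```text
time: 4.95
eef_pos: [523.2, 360.4, 75.0]
ee_rot: [0.707, 0.104, -0.694, 0.084]
force: [-0.2, -0.2, -0.2]
grip_width: 0.649
```

```bash
python3 - <<'E'
from h import *
s=get_state();print(s["eef_pos"],yawt(s))
P=camera_params("wrist");im=snapshot("wrist")
cv2.imwrite("pics/w4.png",im[:,:,::-1])
E
```

```text
[523.21211388 360.38630496  75.03177575] (np.float64(-74.69945237574126), array([ 0.01393852,  0.02998072, -0.99945329]))
```

View pics/w4.png

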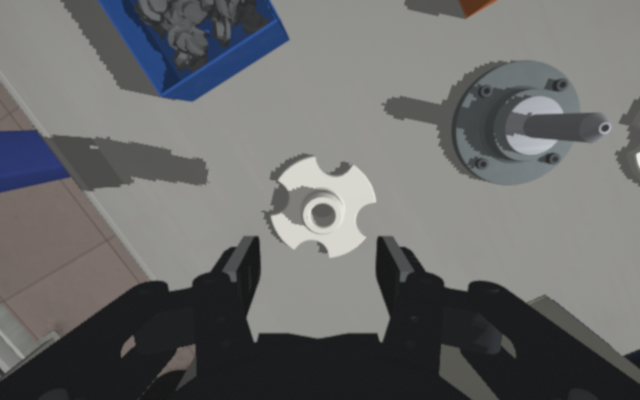

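```bash
cat >> h.py <<'E'
def crop(im,x0,x1,y0,y1,f,name):
    cv2.imwrite(name,cv2.resize(im[y0:y1,x0:x1,::-1],None,fx=f,fy=f,interpolation=cv2.INTER_CUBIC))
E
python3 - <<'E'
from h import *
P=camera_params("wrist");im=snapshot("wrist");s=get_state();print(s["eef_pos"])
crop(im,240,400,140,300,3.7,"pics/w4c.png")
print(onz("wrist",(322,212),26,P), proj("wrist",s["eef_pos"],P))
E
```

```text
[524.66612539 361.4926293   77.50282047]
[518.67959084 358.23425133  26.        ] [[318.28075566 225.54670151]]
```

View pics/w4c.png

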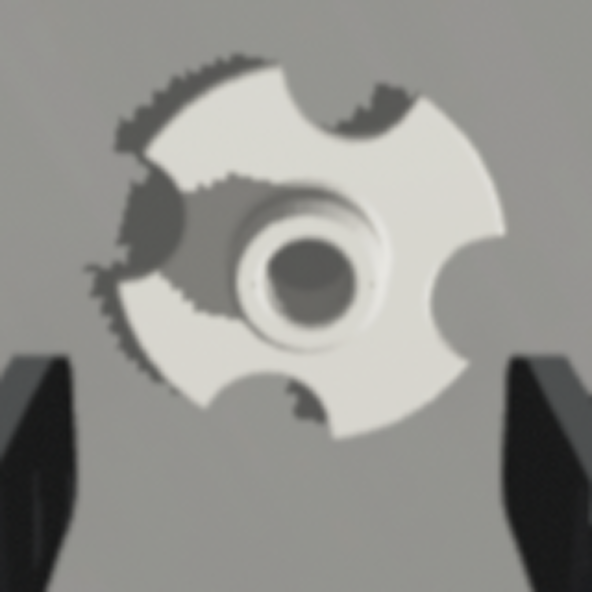

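```bash
python3 - <<'E'
from h import *
P=camera_params("wrist");s=get_state();print(s["eef_pos"],yawt(s))
print(onz("wrist",(324,216.5),26,P))
E
```

```text
[524.66612539 361.4926293   77.50282047] (np.float64(-74.66708363041568), array([ 0.01679019,  0.0322212 , -0.99933972]))
[515.98440862 356.17412128  26.        ]
```

Request:
jog_arm([
  {"gripper": 0.3, "dx": -0.16, "dy": -0.1, "dz": -0.4, "yaw": 0},
  {"gripper": 0.3, "dx": -0.16, "dy": -0.1, "dz": -0.4, "yaw": 0},
  {"gripper": 0.3, "dx": 0, "dy": 0, "dz": -0.4, "yaw": 0},
  {"gripper": 0.3, "dx": 0, "dy": 0, "dz": -0.4, "yaw": 0},
  {"gripper": 0.3, "dx": 0, "dy": 0, "dz": 0, "yaw": 0},
])

```text
time: 5.47
eef_pos: [518.8, 357.4, 39.2]
ee_rot: [0.711, 0.105, -0.691, 0.081]
force: [0.4, -0.6, 0.3]
grip_width: 0.652
```

```bash
python3 - <<'E'
from h import *
s=get_state();print(s["eef_pos"],yawt(s))
P=camera_params("wrist");im=snapshot("wrist")
crop(im,200,440,130,330,3,"pics/w5.png")
E
```

```text
[518.78266223 357.36724017  39.15787149] (np.float64(-74.84122657761907), array([ 0.02396238,  0.03630228, -0.99905353]))
```

View pics/w5.png

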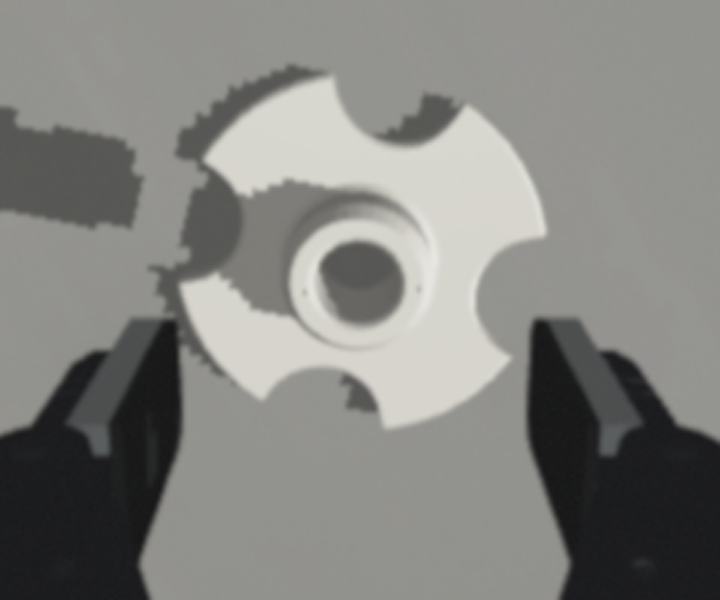

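```bash
python3 - <<'E'
from h import *
P=camera_params("wrist");s=get_state();print(s["eef_pos"],yawt(s))
print(onz("wrist",(319,224.3),26,P))
E
```

```text
[519.11299876 357.6959398   39.93714714] (np.float64(-74.84790940092202), array([ 0.02443482,  0.03676025, -0.99902534]))
[515.77170869 356.93841925  26.        ]
```

Request:
jog_arm([
  {"gripper": 0.3, "dx": -0.06, "dy": 0, "dz": -0.36, "yaw": 0},
  {"gripper": 0.3, "dx": -0.06, "dy": 0, "dz": -0.36, "yaw": 0},
  {"gripper": 0.3, "dx": 0, "dy": 0, "dz": -0.3, "yaw": 0},
  {"gripper": 0.3, "dx": 0, "dy": 0, "dz": 0, "yaw": 0},
])

```text
time: 5.85
eef_pos: [516.3, 358.1, 12.1]
ee_rot: [0.711, 0.105, -0.69, 0.081]
force: [-1.0, -0.8, 0.1]
grip_width: 0.651
```

```bash
python3 - <<'E'
from h import *
s=get_state();print(s["eef_pos"],yawt(s))
P=camera_params("wrist");im=snapshot("wrist")
crop(im,200,440,130,330,3,"pics/w6.png")
crop(snapshot("side"),200,400,100,250,4,"pics/s6.png")
E
```

```text
[516.27043965 358.1080188   12.11428354] (np.float64(-74.8610071623659), array([ 0.02499752,  0.03748632, -0.99898443]))
```

View pics/w6.png

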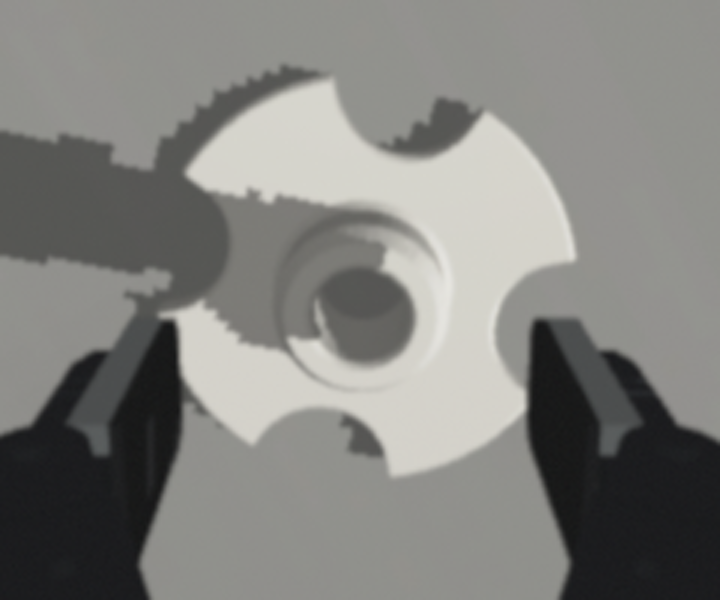

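View pics/s6.png

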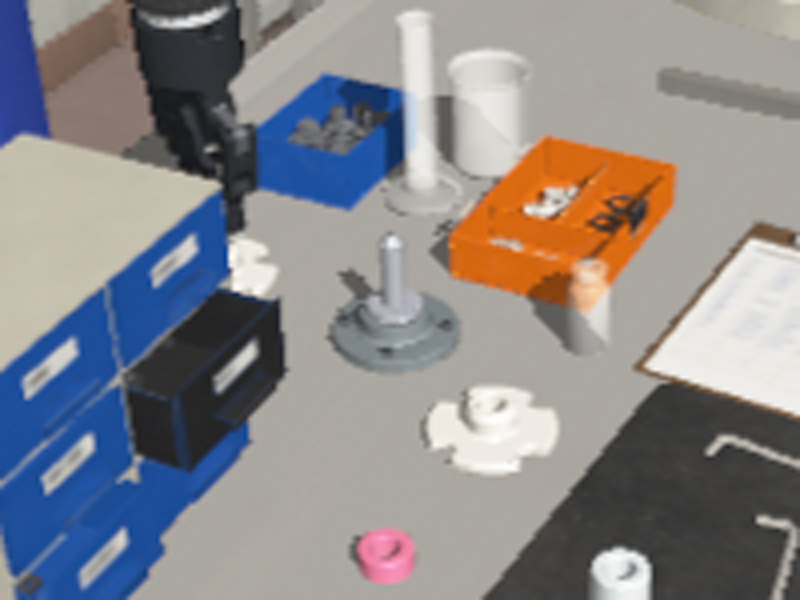

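Request:
jog_arm([
  {"gripper": -1, "dx": 0, "dy": 0, "dz": 0, "yaw": 0},
  {"gripper": -1, "dx": 0, "dy": 0, "dz": 0, "yaw": 0},
  {"gripper": -1, "dx": 0, "dy": 0, "dz": 0, "yaw": 0},
  {"gripper": -1, "dx": 0, "dy": 0, "dz": 0, "yaw": 0},
  {"gripper": -1, "dx": 0, "dy": 0, "dz": 0, "yaw": 0},
  {"gripper": -1, "dx": 0, "dy": 0, "dz": 0, "yaw": 0},
])

```text
time: 6.45
eef_pos: [518.2, 359.8, 15.2]
ee_rot: [0.713, 0.106, -0.689, 0.08]
force: [-0.4, -0.8, 0.1]
grip_width: -0.0
```

```bash
python3 - <<'E'
from h import *
s=get_state();print(s["eef_pos"],yawt(s),s["force"])
P=camera_params("wrist");im=snapshot("wrist")
crop(im,200,440,130,330,3,"pics/w7.png")
E
```

```text
[518.21186336 359.76784713  15.22910064] (np.float64(-74.87037143264284), array([ 0.02876649,  0.04046019, -0.99876697])) [-0.39018122 -0.76831603  0.10188927]
```

View pics/w7.png

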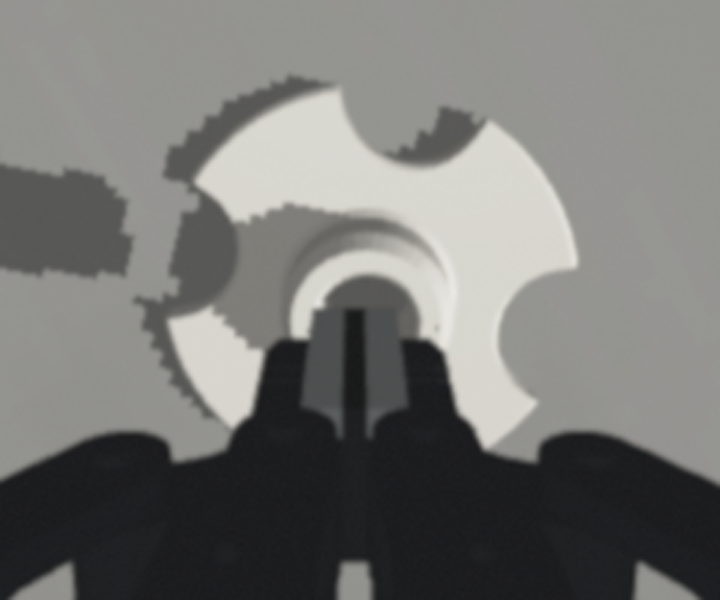

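```bash
python3 - <<'E'
from h import *
P=camera_params("wrist");s=get_state();print(s["eef_pos"])
print("TCP proj wrist",proj("wrist",s["eef_pos"],P),"top",proj("top",s["eef_pos"]),"side",proj("side",s["eef_pos"]), "cam",ray("wrist",(320,200),P)[0])
crop(snapshot("side"),180,380,80,230,4,"pics/s7.png")
crop(snapshot("top"),160,320,160,280,5,"pics/t7.png")
E
```

```text
[518.25691384 359.74863733  15.24944898]
TCP proj wrist [[318.74486668 226.07070023]] top [[225.64396842 239.3452979 ]] side [[255.13906453 163.43465723]] cam [576.91624202 370.13730975 196.61158468]
```

View pics/s7.png

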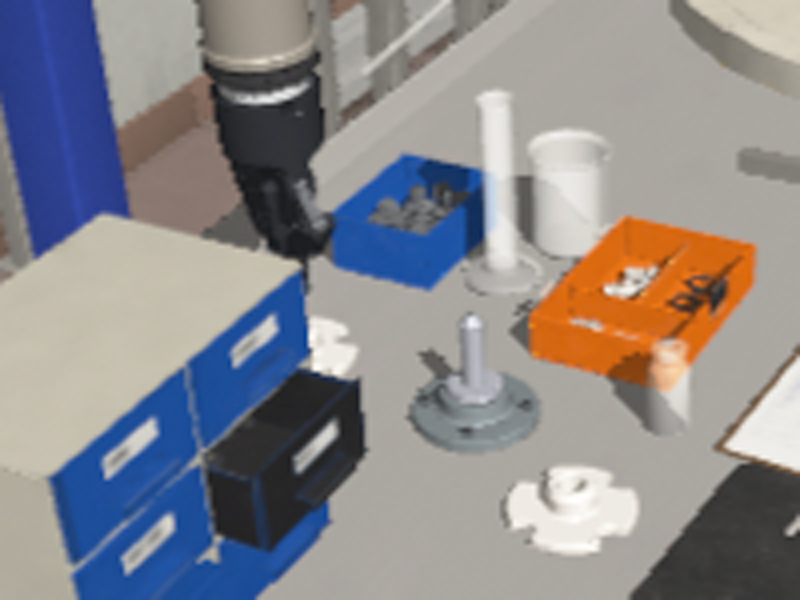

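View pics/t7.png

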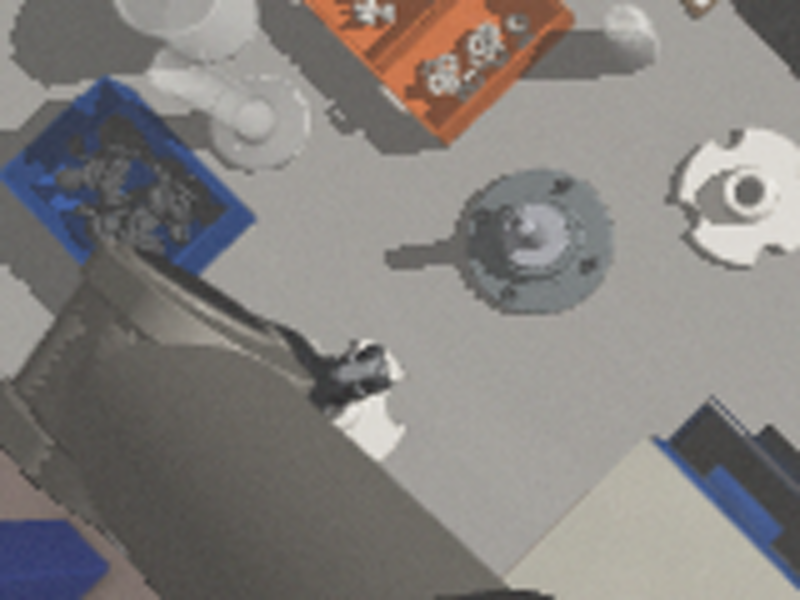

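```bash
python3 - <<'E'
from h import *
P=camera_params("wrist");s=get_state();y,a=yawt(s);a=np.array(a);y=np.radians(y)
j=np.array([np.cos(y),np.sin(y),0]);p=np.cross(j,a)
if p[0]<0:p=-p
t=s["eef_pos"]
for back in (0,10,20,30,40):
    print(back,[proj("wrist",t+p*f-a*back+j*w,P)[0].round(1) for f in(-11,0,11) for w in (-14.5,14.5)])
print(onz("wrist",(323,235),26,P))
E
```

```text
0 [array([295.2, 242.7]), array([342.3, 243.2]), array([294.9, 225.9]), array([342.7, 226.3]), array([294.5, 208.6]), array([343., 209.])]
10 [array([294. , 249.5]), array([343.6, 250.1]), array([293.6, 231.9]), array([344. , 232.4]), array([293.2, 213.8]), array([344.4, 214.2])]
20 [array([292.7, 257.1]), array([345. , 257.7]), array([292.3, 238.6]), array([345.5, 239.2]), array([291.8, 219.5]), array([345.9, 220. ])]
30 [array([291.2, 265.5]), array([346.6, 266.3]), array([290.7, 246.1]), array([347.1, 246.8]), array([290.2, 226. ]), array([347.6, 226.6])]
40 [array([289.5, 275. ]), array([348.4, 275.9]), array([289. , 254.6]), array([349. , 255.3]), array([288.4, 233.4]), array([349.5, 234. ])]
[517.14743698 356.54388049  26.        ]
```

```bash
python3 - <<'E'
from h import *
P=camera_params("wrist");s=get_state()
sh=onz("wrist",(243,204),0,P)[:2]
# spindle shadow end from top pic t7 crop (388,257)/5+(160,160)
e=onz("top",(160+388/5,160+257/5),0)[:2]
tip=np.array([618.5,233.5]); L=(tip-e)/86.
print("shadow tip",e,"dir per mm height",L,"finger shadow",sh)
d=s["eef_pos"][:2]-sh; print(d, "height est",d@L/(L@L))
E
```

```text
shadow tip [607.06079757 329.61619433] dir per mm height [ 0.13301398 -1.11763017] finger shadow [514.4232981  410.25498295]
[  3.68223809 -50.56926052] height est 45.00155852155502
```

Request:
jog_arm([
  {"gripper": 0.3, "dx": -0.04, "dy": -0.06, "dz": 0.2, "yaw": 0},
  {"gripper": 0.3, "dx": 0, "dy": 0, "dz": 0, "yaw": 0},
  {"gripper": 0.3, "dx": 0, "dy": 0, "dz": 0, "yaw": 0},
  {"gripper": 0.3, "dx": 0, "dy": 0, "dz": 0, "yaw": 0},
  {"gripper": 0.3, "dx": 0, "dy": 0, "dz": -0.3, "yaw": 0},
  {"gripper": 0.3, "dx": 0, "dy": 0, "dz": -0.3, "yaw": 0},
  {"gripper": 0.3, "dx": 0, "dy": 0, "dz": 0, "yaw": 0},
])

```text
time: 7.18
eef_pos: [517.3, 358.0, 4.7]
ee_rot: [0.713, 0.106, -0.689, 0.08]
force: [-0.0, -0.3, 0.6]
grip_width: 0.657
```

```bash
python3 - <<'E'
from h import *
s=get_state();print(s["eef_pos"],yawt(s),s["force"])
P=camera_params("wrist");im=snapshot("wrist")
cv2.imwrite("pics/w8.png",im[:,:,::-1])
E
```

```text
[517.27686306 358.03929702   4.74823276] (np.float64(-74.87854939190137), array([ 0.02943191,  0.04081109, -0.99873331])) [-0.01050538 -0.29569136  0.58092425]
```

View pics/w8.png

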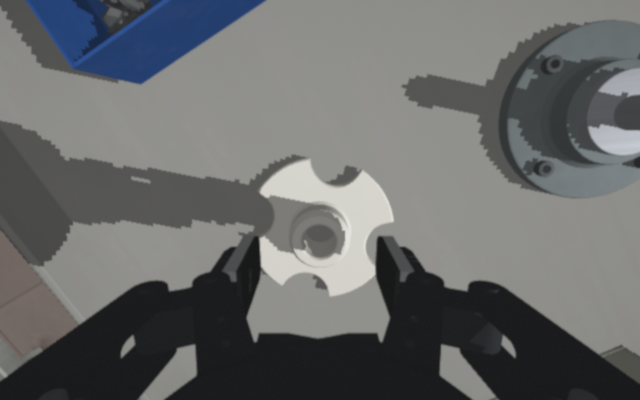

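Request:
jog_arm([
  {"gripper": 0.3, "dx": 0, "dy": 0, "dz": -0.25, "yaw": 0},
  {"gripper": 0.3, "dx": 0, "dy": 0, "dz": -0.25, "yaw": 0},
  {"gripper": 0.3, "dx": 0, "dy": 0, "dz": -0.2, "yaw": 0},
  {"gripper": 0.3, "dx": 0, "dy": 0, "dz": 0, "yaw": 0},
])

```text
time: 7.57
eef_pos: [517.1, 358.1, -14.7]
ee_rot: [0.713, 0.106, -0.689, 0.08]
force: [-1.1, 0.5, 0.3]
grip_width: 0.652
```

```bash
python3 - <<'E'
from h import *
s=get_state();print(s["eef_pos"],yawt(s),s["force"],s["qpos"])
P=camera_params("wrist");im=snapshot("wrist")
crop(im,200,440,130,330,3,"pics/w9.png")
E
```

```text
[517.08503338 358.07621478 -14.72292412] (np.float64(-74.87146800548301), array([ 0.02885571,  0.04055069, -0.99876073])) [-1.12415072  0.49033994  0.28056665] [-0.39791625  0.66982705 -0.40475942  1.83033524  0.38548869  0.66887168
 -2.32558863]
```

View pics/w9.png

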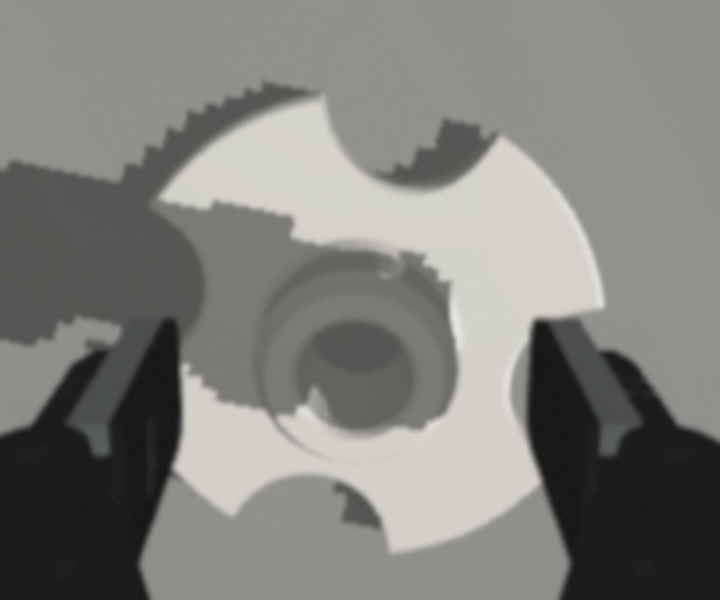

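Request:
jog_arm([
  {"gripper": 0.3, "dx": 0, "dy": 0, "dz": -0.16, "yaw": 0},
  {"gripper": 0.3, "dx": 0, "dy": 0, "dz": -0.1, "yaw": 0},
  {"gripper": 0.3, "dx": 0, "dy": 0, "dz": 0, "yaw": 0},
])

```text
time: 7.87
eef_pos: [517.4, 358.5, -21.3]
ee_rot: [0.713, 0.106, -0.689, 0.08]
force: [0.5, -0.2, -0.4]
grip_width: 0.65
```

```bash
python3 - <<'E'
from h import *
s=get_state();print(s["eef_pos"],yawt(s),s["force"])
P=camera_params("wrist");im=snapshot("wrist")
crop(im,200,440,130,330,3,"pics/w10.png")
E
```

```text
[517.4055913  358.51951892 -21.30035634] (np.float64(-74.8638935863978), array([ 0.02942198,  0.04114556, -0.99871988])) [ 0.49149477 -0.16252758 -0.42225514]
```

View pics/w10.png

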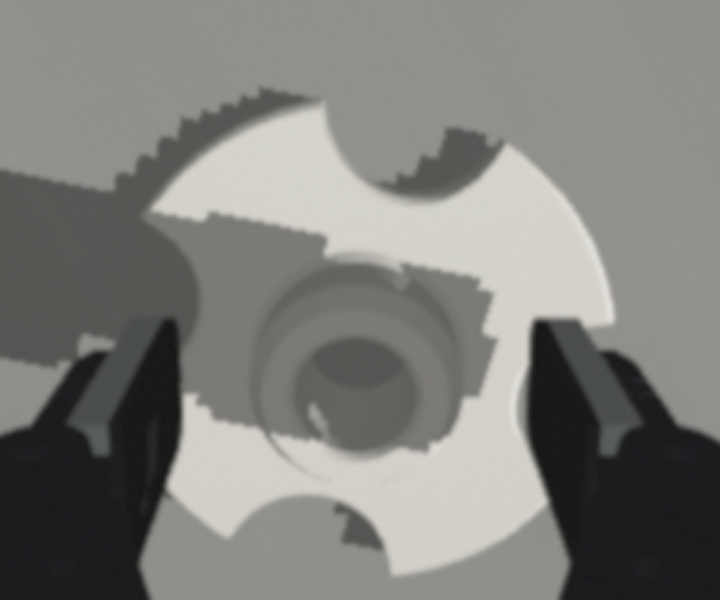

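Request:
jog_arm([
  {"gripper": 0.3, "dx": 0, "dy": 0, "dz": -0.2, "yaw": 0},
  {"gripper": 0.3, "dx": 0, "dy": 0, "dz": -0.12, "yaw": 0},
  {"gripper": 0.3, "dx": 0, "dy": 0, "dz": 0, "yaw": 0},
])

```text
time: 8.17
eef_pos: [517.8, 358.8, -29.3]
ee_rot: [0.713, 0.106, -0.688, 0.08]
force: [-0.5, 0.1, 1.1]
grip_width: 0.648
```

```bash
python3 - <<'E'
from h import *
s=get_state();print(s["eef_pos"],yawt(s),s["force"])
P=camera_params("wrist");im=snapshot("wrist")
crop(im,200,440,130,330,3,"pics/w11.png")
E
```

```text
[517.83101849 358.77799745 -29.32204978] (np.float64(-74.87159198450964), array([ 0.03036476,  0.04178916, -0.99866493])) [-0.46791716  0.1303233   1.06922482]
```

View pics/w11.png

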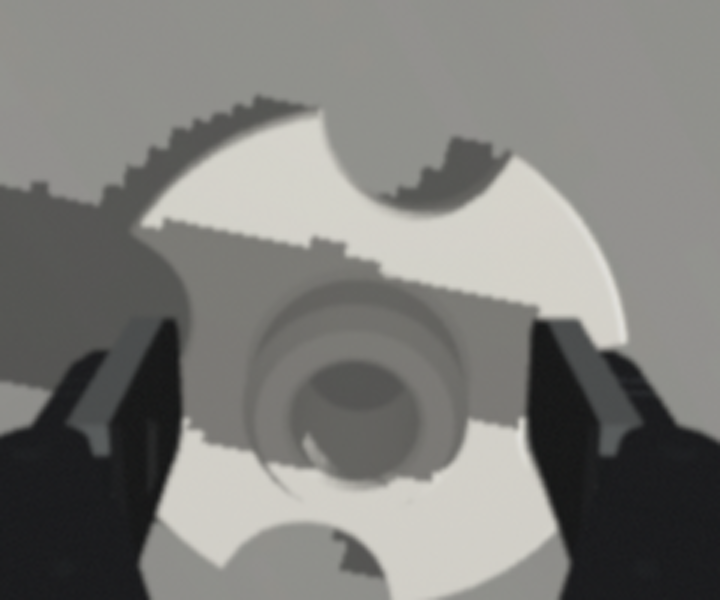

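Request:
jog_arm([
  {"gripper": 0.3, "dx": -0.16, "dy": -0.05, "dz": 0, "yaw": 0},
  {"gripper": 0.3, "dx": 0, "dy": 0, "dz": 0, "yaw": 0},
  {"gripper": -1, "dx": 0, "dy": 0, "dz": 0, "yaw": 0},
  {"gripper": -1, "dx": 0, "dy": 0, "dz": 0, "yaw": 0},
  {"gripper": -1, "dx": 0, "dy": 0, "dz": 0, "yaw": 0},
  {"gripper": -1, "dx": 0, "dy": 0, "dz": 0, "yaw": 0},
  {"gripper": -1, "dx": 0, "dy": 0, "dz": 0, "yaw": 0},
])

```text
time: 8.8
eef_pos: [514.1, 356.8, -27.9]
ee_rot: [0.714, 0.106, -0.688, 0.08]
force: [0.0, -0.1, -2.4]
grip_width: 0.371
```

```bash
python3 - <<'E'
from h import *
s=get_state();print(s["eef_pos"],yawt(s),s["force"])
P=camera_params("wrist");im=snapshot("wrist")
crop(im,200,440,130,330,3,"pics/w12.png")
E
```

```text
[514.07514718 356.76120897 -27.85304502] (np.float64(-74.888785318612), array([ 0.03172514,  0.04076815, -0.99866485])) [ 0.02394259 -0.12444095 -2.43409937]
```

View pics/w12.png

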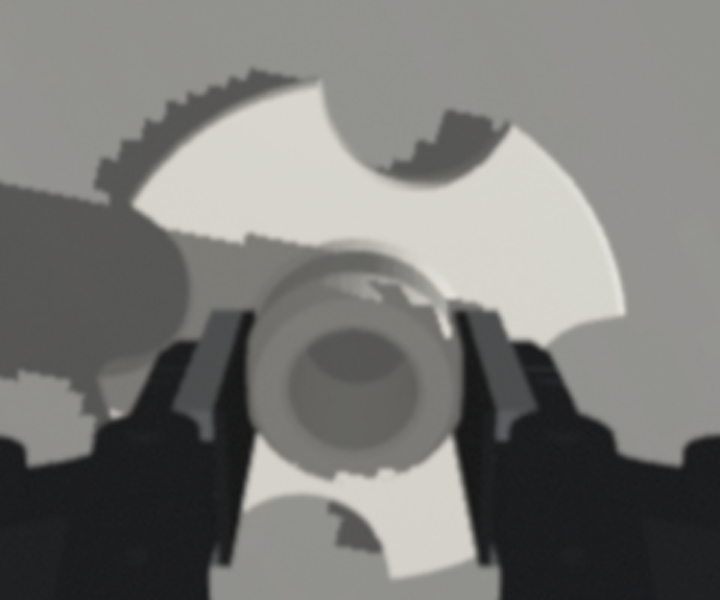

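Request:
jog_arm([
  {"gripper": -1, "dx": 0, "dy": 0, "dz": 0.15, "yaw": 0},
  {"gripper": -1, "dx": 0, "dy": 0, "dz": 0.3, "yaw": 0},
  {"gripper": -1, "dx": 0, "dy": 0, "dz": 0.3, "yaw": 0},
  {"gripper": -1, "dx": 0, "dy": 0, "dz": 0.3, "yaw": 0},
  {"gripper": -1, "dx": 0, "dy": 0, "dz": 0, "yaw": 0},
])

```text
time: 9.27
eef_pos: [513.2, 356.4, 0.0]
ee_rot: [0.713, 0.105, -0.688, 0.08]
force: [-0.1, 1.1, -2.1]
grip_width: 0.372
```

```bash
python3 - <<'E'
from h import *
s=get_state();print(s["eef_pos"],yawt(s),s["force"],s["grip_width"])
P=camera_params("wrist");im=snapshot("wrist")
crop(im,200,440,130,330,3,"pics/w13.png")
crop(snapshot("side"),180,380,80,230,4,"pics/s13.png")
E
```

```text
[5.13206677e+02 3.56380885e+02 3.78151090e-02] (np.float64(-74.87524904874675), array([ 0.02986549,  0.03985902, -0.99875889])) [-0.05258167  1.06741726 -2.08192974] 0.3721178698666975
```

View pics/w13.png

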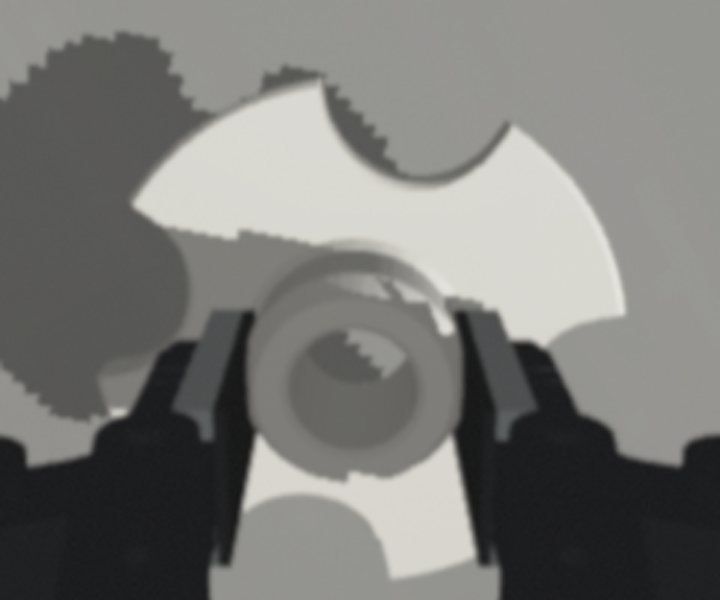

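View pics/s13.png

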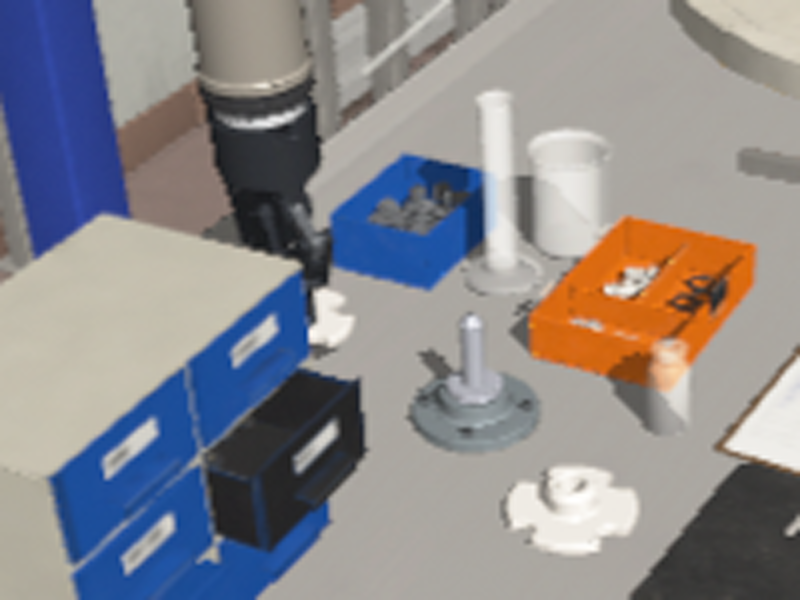

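```bash
python3 - <<'E'
from h import *
P=camera_params("wrist");s=get_state()
h=onz("wrist",(318,259.3),54,P);print(s["eef_pos"],h,h[:2]-s["eef_pos"][:2])
E
```

```text
[512.70192055 355.82248125  -1.17795831] [515.94999181 355.43438537  54.        ] [ 3.24807126 -0.38809588]
```

Request:
jog_arm([
  {"gripper": -1, "dx": 0, "dy": 0, "dz": 0.6, "yaw": 0},
  {"gripper": -1, "dx": 0, "dy": 0, "dz": 1, "yaw": 0},
  {"gripper": -1, "dx": 0, "dy": 0, "dz": 1, "yaw": 0},
  {"gripper": -1, "dx": 0, "dy": 0, "dz": 1, "yaw": 0},
  {"gripper": -1, "dx": 0.3, "dy": -0.3, "dz": 0.6, "yaw": 0},
  {"gripper": -1, "dx": 0.6, "dy": -0.7, "dz": 0, "yaw": 0},
  {"gripper": -1, "dx": 0.8, "dy": -0.9, "dz": 0, "yaw": 0},
  {"gripper": -1, "dx": 0.8, "dy": -0.9, "dz": 0, "yaw": 0},
  {"gripper": -1, "dx": 0.5, "dy": -0.6, "dz": 0, "yaw": 0},
  {"gripper": -1, "dx": 0.3, "dy": -0.4, "dz": 0, "yaw": 0},
  {"gripper": -1, "dx": 0, "dy": 0, "dz": 0, "yaw": 0},
])

```text
time: 10.28
eef_pos: [593.1, 256.5, 106.8]
ee_rot: [0.711, 0.107, -0.69, 0.084]
force: [0.1, 0.3, -1.7]
grip_width: 0.372
```

```bash
python3 - <<'E'
from h import *
s=get_state();print(s["eef_pos"],yawt(s),s["force"],s["grip_width"])
P=camera_params("wrist");im=snapshot("wrist")
cv2.imwrite("pics/w14.png",im[:,:,::-1])
crop(snapshot("side"),180,380,80,230,4,"pics/s14.png")
E
```

```text
[593.07879493 256.48909291 106.79481684] (np.float64(-74.49398463360355), array([ 0.02428549,  0.03642312, -0.99904133])) [ 0.12337995  0.3428415  -1.74328317] 0.37158036695977026
```

View pics/w14.png

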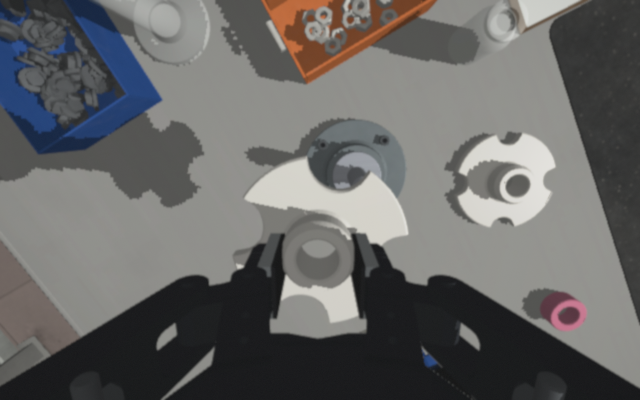

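View pics/s14.png

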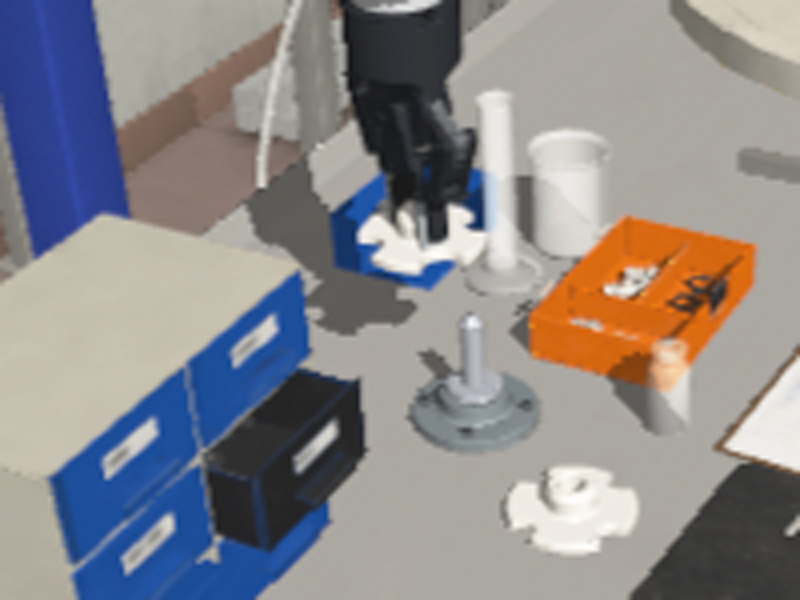

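Request:
jog_arm([
  {"gripper": -1, "dx": 0.4, "dy": -0.4, "dz": 0, "yaw": 0},
  {"gripper": -1, "dx": 0.4, "dy": -0.4, "dz": 0, "yaw": 0},
  {"gripper": -1, "dx": 0.1, "dy": -0.1, "dz": 0, "yaw": 0},
  {"gripper": -1, "dx": 0, "dy": 0, "dz": 0, "yaw": 0},
])

```text
time: 10.72
eef_pos: [610.9, 241.9, 106.6]
ee_rot: [0.709, 0.113, -0.691, 0.086]
force: [-0.1, -0.0, -1.3]
grip_width: 0.373
```

```bash
python3 - <<'E'
from h import *
s=get_state();print(s["eef_pos"],yawt(s),s["force"],s["grip_width"])
P=camera_params("wrist");im=snapshot("wrist")
crop(im,220,420,150,330,3.3,"pics/w15.png")
z=s["eef_pos"][2]
print("tip proj",proj("wrist",[[618.5,233.5,86],[618.5,233.5,z+54]],P), "side",proj("side",[[618.5,233.5,86]]))
crop(snapshot("side"),220,380,90,210,5,"pics/s15.png")
E
```

```text
[610.86554051 241.90712143 106.64363124] (np.float64(-73.75135781204445), array([ 0.02000271,  0.04103677, -0.99895739])) [-0.07787432 -0.02086519 -1.34068119] 0.37338450040862164
tip proj [[334.95832699 209.25159058]
 [338.20877876 255.18877538]] side [[297.45402323 158.06295354]]
```

View pics/w15.png

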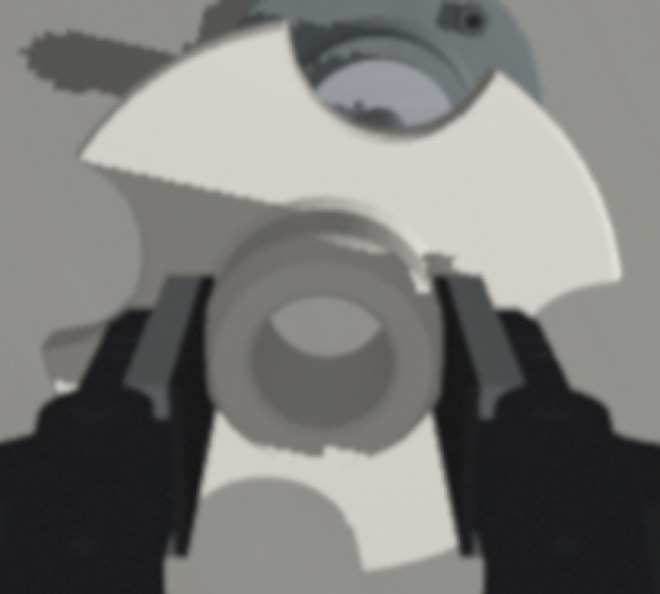

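View pics/s15.png

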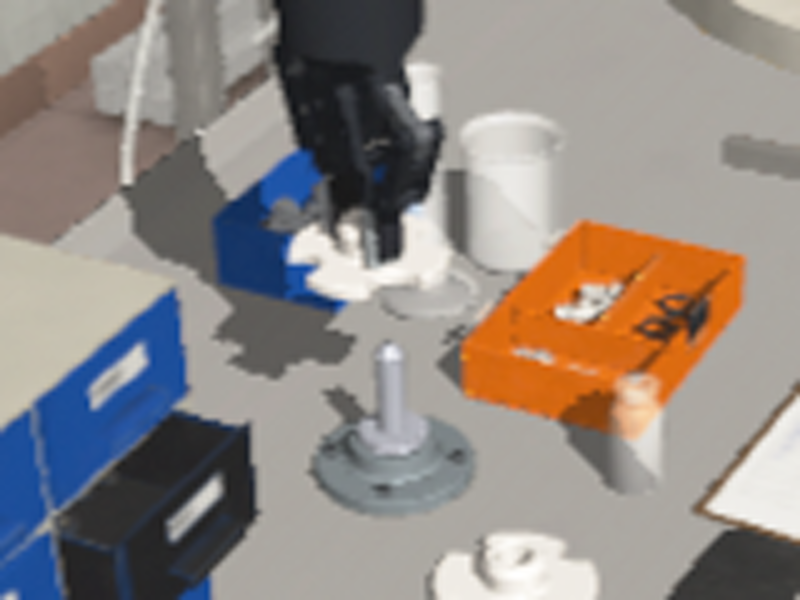

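```bash
cat >> h.py <<'E'
def inhand(uv,dz,tgt):
    """offset needed so that point seen at uv, at height TCPz+dz, comes to tgt xy"""
    P=camera_params("wrist");s=get_state();h=onz("wrist",uv,s["eef_pos"][2]+dz,P)
    print("tcp",s["eef_pos"].round(1),"pt",h.round(1),"off",(h[:2]-s["eef_pos"][:2]).round(1),"move mm",(np.array(tgt)-h[:2]).round(1),"rows",((np.array(tgt)-h[:2])/25).round(2),"F",s["force"].round(1),"axis",yawt(s)[1].round(3),"yaw",yawt(s)[0].round(1))
E
python3 -c "
from h import *
inhand((317.9,259.4),54,(618.5,233.5))"
```

```text
tcp [610.3 242.5 106.6] pt [613.4 241.9 160.6] off [ 3.2 -0.5] move mm [ 5.1 -8.4] rows [ 0.2  -0.34] F [ 0.1  0.1 -1.2] axis [ 0.02   0.041 -0.999] yaw -73.7
```

Request:
jog_arm([
  {"gripper": -1, "dx": 0.1, "dy": -0.17, "dz": -0.3, "yaw": 0},
  {"gripper": -1, "dx": 0.1, "dy": -0.17, "dz": -0.4, "yaw": 0},
  {"gripper": -1, "dx": 0, "dy": 0, "dz": -0.4, "yaw": 0},
  {"gripper": -1, "dx": 0, "dy": 0, "dz": -0.4, "yaw": 0},
  {"gripper": -1, "dx": 0, "dy": 0, "dz": 0, "yaw": 0},
])

```text
time: 11.23
eef_pos: [614.1, 234.5, 65.1]
ee_rot: [0.708, 0.114, -0.691, 0.087]
force: [-1.0, -0.5, -3.1]
grip_width: 0.371
```

```bash
python3 - <<'E'
from h import *
inhand((317.9,259.4),54,(618.5,233.5))
im=snapshot("wrist")
crop(im,220,420,150,330,3.3,"pics/w16.png")
crop(snapshot("side"),240,360,110,210,6,"pics/s16.png")
E
```

```text
tcp [614.1 234.5  65.1] pt [617.3 234.  119.1] off [ 3.2 -0.5] move mm [ 1.2 -0.5] rows [ 0.05 -0.02] F [-1.  -0.5 -3.1] axis [ 0.019  0.042 -0.999] yaw -73.6
```

View pics/w16.png

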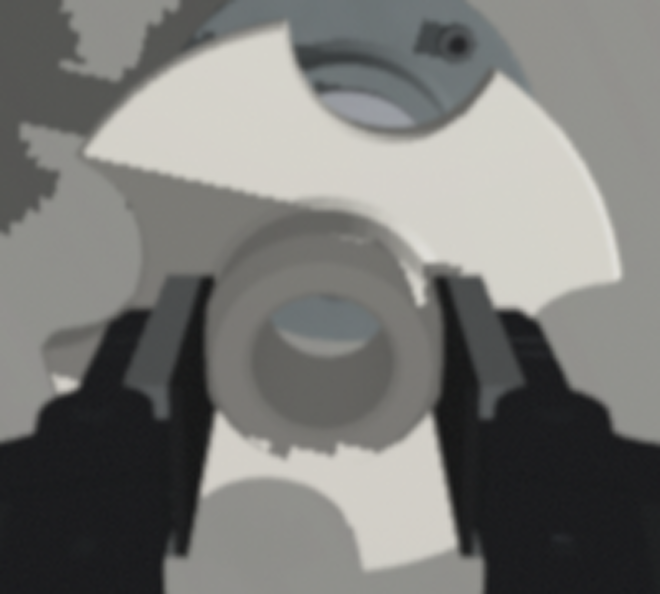

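View pics/s16.png

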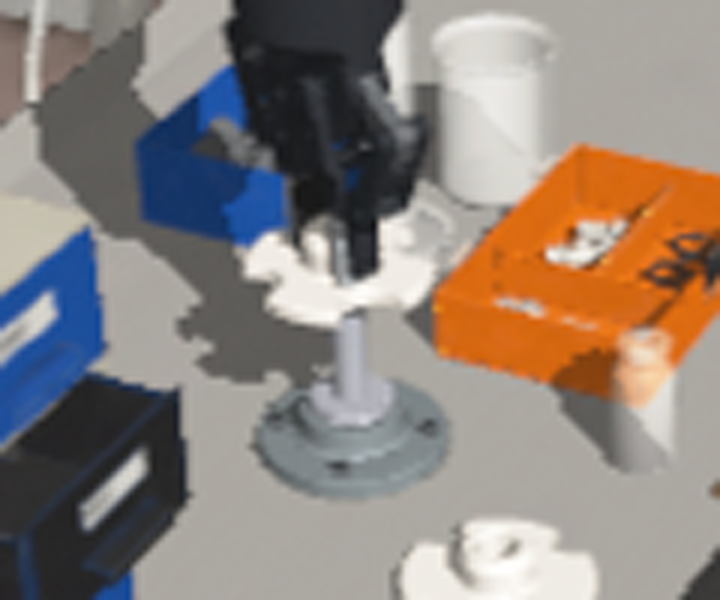

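Request:
jog_arm([
  {"gripper": -1, "dx": 0.06, "dy": -0.02, "dz": 0, "yaw": 0},
  {"gripper": -1, "dx": 0, "dy": 0, "dz": -0.2, "yaw": 0},
  {"gripper": -1, "dx": 0, "dy": 0, "dz": -0.2, "yaw": 0},
  {"gripper": -1, "dx": 0, "dy": 0, "dz": -0.1, "yaw": 0},
  {"gripper": -1, "dx": 0, "dy": 0, "dz": 0, "yaw": 0},
])

```text
time: 11.75
eef_pos: [617.6, 236.3, 54.9]
ee_rot: [0.71, 0.115, -0.689, 0.087]
force: [0.2, -0.4, -1.1]
grip_width: 0.37
```

```bash
python3 - <<'E'
from h import *
inhand((317.9,259.4),54,(618.5,233.5))
im=snapshot("wrist")
crop(im,220,420,150,330,3.3,"pics/w17.png")
E
```

```text
tcp [617.6 236.3  54.9] pt [620.6 235.6 108.9] off [ 3.  -0.7] move mm [-2.1 -2.1] rows [-0.08 -0.08] F [ 0.2 -0.4 -1.1] axis [ 0.023  0.045 -0.999] yaw -73.5
```

View pics/w17.png

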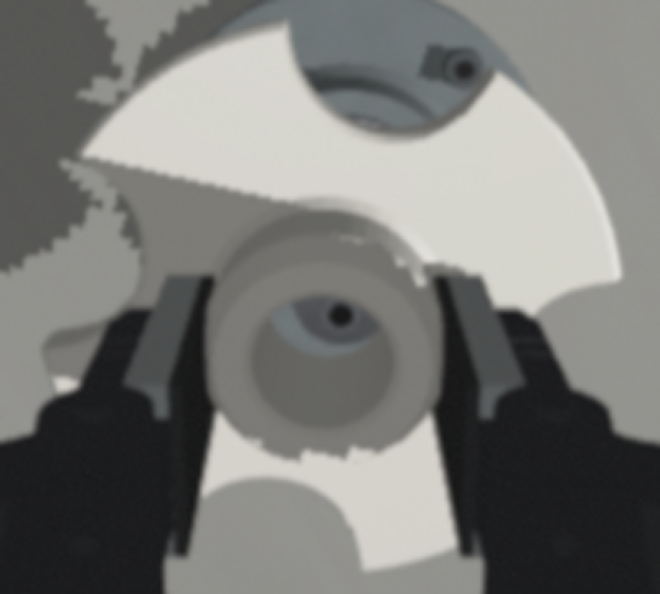

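Request:
jog_arm([
  {"gripper": -1, "dx": -0.06, "dy": -0.09, "dz": 0, "yaw": 0},
  {"gripper": -1, "dx": 0, "dy": 0, "dz": -0.16, "yaw": 0},
])

```text
time: 11.97
eef_pos: [616.7, 234.3, 51.9]
ee_rot: [0.711, 0.116, -0.689, 0.087]
force: [0.0, 0.3, -0.8]
grip_width: 0.371
```

```bash
python3 - <<'E'
from h import *
inhand((317.9,259.4),54,(618.5,233.5))
im=snapshot("wrist")
crop(im,220,420,150,330,3.3,"pics/w18.png")
E
```

```text
tcp [616.7 234.3  51.9] pt [619.6 233.6 105.9] off [ 2.9 -0.7] move mm [-1.1 -0.1] rows [-0.04 -0.  ] F [ 0.   0.3 -0.8] axis [ 0.025  0.045 -0.999] yaw -73.5
```

View pics/w18.png

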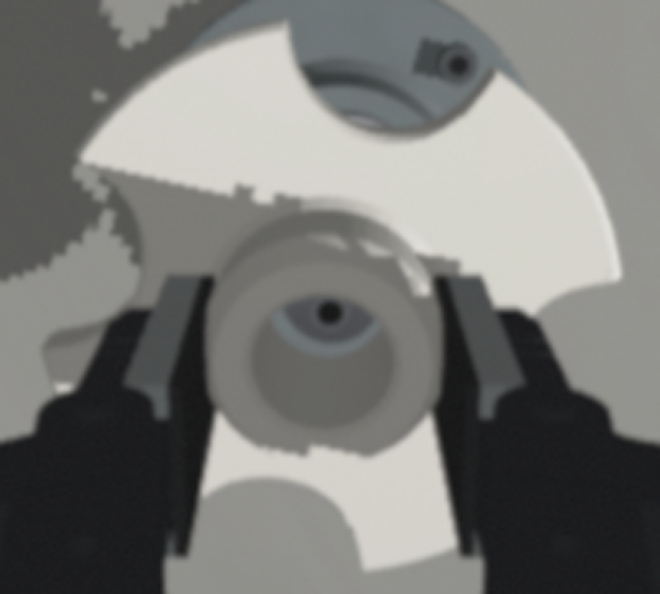

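Request:
jog_arm([
  {"gripper": -1, "dx": 0, "dy": 0, "dz": -0.2, "yaw": 0},
  {"gripper": -1, "dx": 0, "dy": 0, "dz": -0.2, "yaw": 0},
  {"gripper": -1, "dx": 0, "dy": 0, "dz": -0.2, "yaw": 0},
])

```text
time: 12.27
eef_pos: [616.8, 234.5, 35.4]
ee_rot: [0.711, 0.116, -0.688, 0.086]
force: [-1.0, 1.0, -1.8]
grip_width: 0.378
```

```bash
python3 - <<'E'
from h import *
inhand((317.9,259.4),54,(618.5,233.5))
im=snapshot("wrist")
crop(im,220,420,150,330,3.3,"pics/w19.png")
E
```

```text
tcp [616.8 234.5  35.4] pt [619.6 233.7  89.4] off [ 2.8 -0.8] move mm [-1.1 -0.2] rows [-0.05 -0.01] F [-1.   1.  -1.8] axis [ 0.025  0.046 -0.999] yaw -73.5
```

View pics/w19.png

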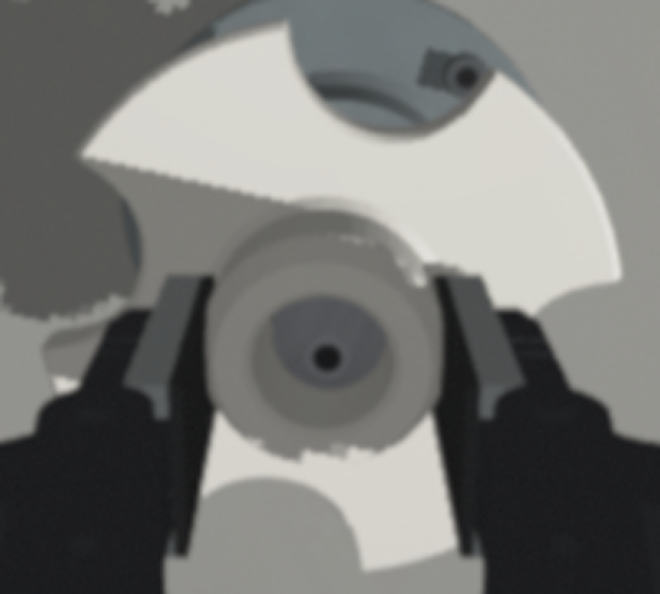

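Request:
jog_arm([
  {"gripper": -1, "dx": 0, "dy": 0, "dz": -0.2, "yaw": 0},
  {"gripper": -1, "dx": 0, "dy": 0, "dz": -0.2, "yaw": 0},
  {"gripper": -1, "dx": 0, "dy": 0, "dz": -0.2, "yaw": 0},
  {"gripper": -1, "dx": 0, "dy": 0, "dz": -0.2, "yaw": 0},
])

```text
time: 12.65
eef_pos: [616.1, 234.2, 12.2]
ee_rot: [0.71, 0.116, -0.689, 0.087]
force: [-0.3, -0.8, -2.3]
grip_width: 0.378
```

Request:
jog_arm([
  {"gripper": -1, "dx": 0, "dy": 0, "dz": -0.15, "yaw": 0},
  {"gripper": -1, "dx": 0, "dy": 0, "dz": -0.1, "yaw": 0},
])

```text
time: 12.82
eef_pos: [615.6, 234.0, 4.3]
ee_rot: [0.71, 0.116, -0.689, 0.087]
force: [0.4, -0.4, -1.6]
grip_width: 0.375
```

```bash
python3 - <<'E'
from h import *
inhand((317.9,259.4),54,(618.5,233.5))
im=snapshot("wrist")
crop(im,220,420,150,330,3.3,"pics/w20.png")
crop(snapshot("side"),240,360,110,210,6,"pics/s20.png")
E
```

```text
tcp [615.6 234.    4.3] pt [618.6 233.3  58.3] off [ 3.  -0.7] move mm [-0.1  0.2] rows [-0.    0.01] F [ 0.4 -0.4 -1.6] axis [ 0.023  0.045 -0.999] yaw -73.5
```

View pics/w20.png

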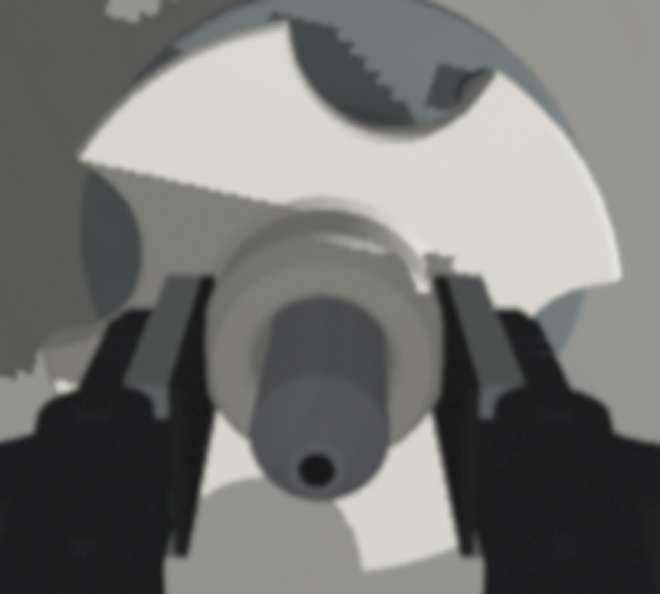

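View pics/s20.png

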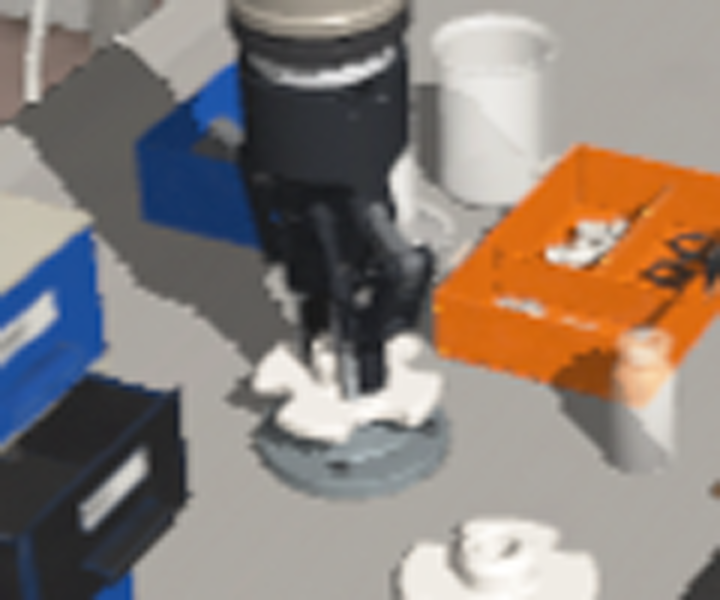

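Very near the seat. Small steps until contact.

Request:
jog_arm([
  {"gripper": -1, "dx": 0, "dy": 0, "dz": -0.08, "yaw": 0},
  {"gripper": -1, "dx": 0, "dy": 0, "dz": -0.08, "yaw": 0},
])

```text
time: 13.08
eef_pos: [615.8, 234.2, 1.8]
ee_rot: [0.71, 0.115, -0.689, 0.087]
force: [-9.7, -5.0, 22.3]
grip_width: 0.374
```

```bash
python3 - <<'E'
from h import *
inhand((317.9,259.4),54,(618.5,233.5));print(get_state()["grip_width"])
E
```

```text
tcp [615.8 234.2   1.8] pt [618.8 233.5  55.8] off [ 3.  -0.7] move mm [-0.3 -0. ] rows [-0.01 -0.  ] F [-9.7 -5.  22.3] axis [ 0.023  0.044 -0.999] yaw -73.5
0.3737488202997665
```

Request:
jog_arm([
  {"gripper": 0.3, "dx": 0, "dy": 0, "dz": 0.03, "yaw": 0},
  {"gripper": 0.3, "dx": 0, "dy": 0, "dz": 0, "yaw": 0},
  {"gripper": 0.3, "dx": 0, "dy": 0, "dz": 0, "yaw": 0},
  {"gripper": 0.3, "dx": 0, "dy": 0, "dz": 0.2, "yaw": 0},
  {"gripper": 0.3, "dx": 0, "dy": 0, "dz": 0.4, "yaw": 0},
  {"gripper": 0.3, "dx": 0, "dy": 0, "dz": 0.8, "yaw": 0},
  {"gripper": 0.3, "dx": 0, "dy": 0, "dz": 1, "yaw": 0},
  {"gripper": 0.3, "dx": 0, "dy": 0, "dz": 1, "yaw": 0},
  {"gripper": 0.3, "dx": 0, "dy": 0, "dz": 1, "yaw": 0},
  {"gripper": 0.3, "dx": 0, "dy": 0, "dz": 0, "yaw": 0},
])

```text
time: 13.92
eef_pos: [616.3, 235.3, 122.0]
ee_rot: [0.711, 0.116, -0.688, 0.086]
force: [0.5, 0.8, 1.2]
grip_width: 0.648
```

```bash
python3 - <<'E'
from h import *
s=get_state();print(s["eef_pos"],yawt(s),s["force"],s["grip_width"],s["qpos"])
P=camera_params("wrist");im=snapshot("wrist")
cv2.imwrite("pics/w21.png",im[:,:,::-1])
crop(snapshot("side"),240,400,110,230,5,"pics/s21.png")
E
```

```text
[616.27724115 235.25625744 122.04006145] (np.float64(-73.46500897210936), array([ 0.02525031,  0.04625517, -0.99861048])) [0.5473683  0.79973148 1.23661619] 0.6475945523546353 [-0.10380943  0.54430046 -0.47057542  1.67263537  0.25881539  0.94463187
 -1.94098332]
```

View pics/w21.png

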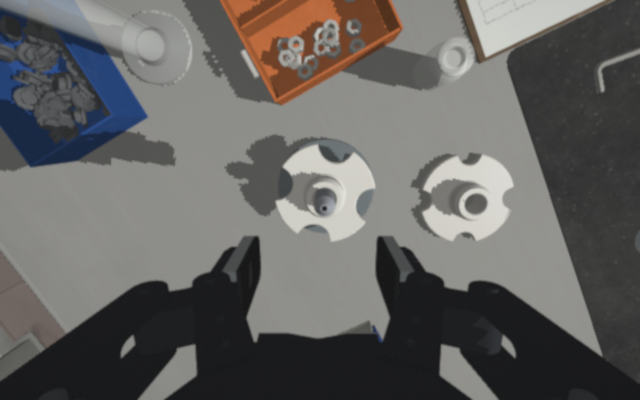

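View pics/s21.png

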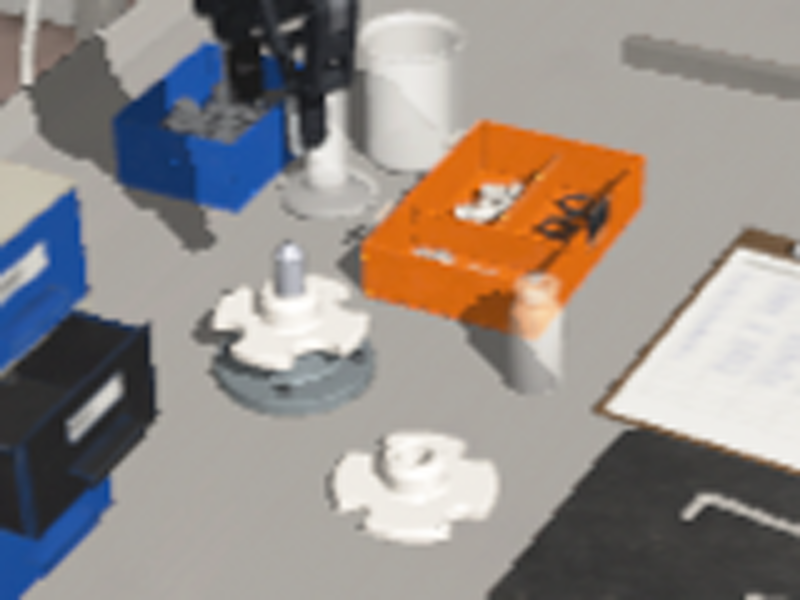

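```bash
python3 - <<'E'
from h import *
im=cv2.imread("pics/w21.png")[:,:,::-1]
crop(im,270,385,130,250,4.8,"pics/w21a.png");crop(im,410,525,140,250,4.8,"pics/w21b.png")
E
```

```text
(no output)
```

View pics/w21a.png

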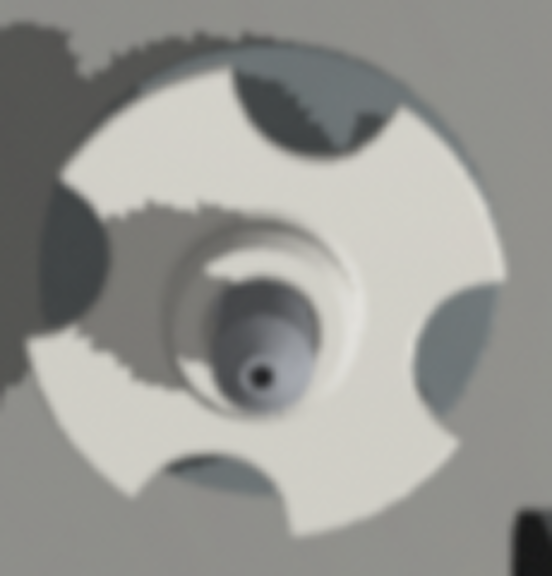

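View pics/w21b.png

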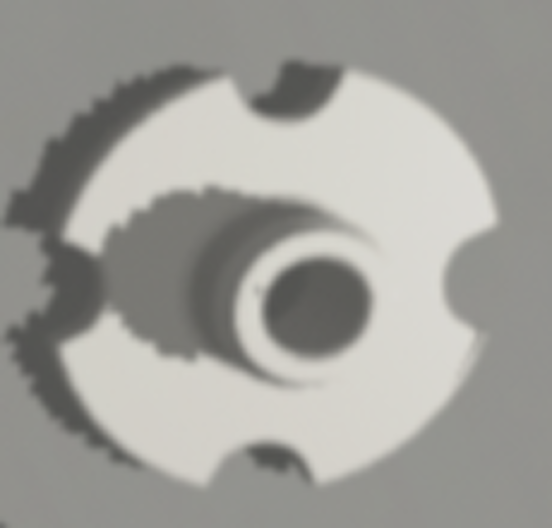

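```bash
cat >> h.py <<'E'
def pockets(uvs,z,P,n="wrist"):
    X=np.array([onz(n,u,z,P)[:2] for u in uvs]); m=X.reshape(4,2,2).mean(1); w=np.linalg.norm(X[0::2]-X[1::2],axis=1)
    # centre: circle through all corners
    A=np.c_[2*X,np.ones(8)]; b=(X**2).sum(1); c=np.linalg.lstsq(A,b,rcond=None)[0]; r=np.sqrt(c[2]+c[0]**2+c[1]**2)
    d=m-c[:2]; a=np.degrees(np.angle(np.mean((((d[:,0]+1j*d[:,1])/np.hypot(*d.T))**4))))/4
    print("centre",c[:2].round(1),"R",r.round(1),"widths",w.round(1),"yaw mod 90",a.round(1)); return a
E
python3 - <<'E'
from h import *
P=camera_params("wrist")
f=lambda L,x,y,k:[(a/k+x,b/k+y) for a,b in L]
a=pockets(f([(232,70),(402,107),(505,283),(458,440),(293,533),(135,495),(62,180),(30,340)],270,130,4.8),38,P)
b=pockets(f([(230,78),(345,70),(497,222),(484,338),(318,484),(208,487),(65,240),(60,347)],410,140,4.8),8,P)
print((a-b))
P21=P
print("narrow hub",onz("wrist",(410+317/4.8,140+307/4.8),26,P))
print("axis spindle tip",onz("wrist",(270+261/4.8,130+376/4.8),86,P))
E
```

```text
centre [616.8 231.6] R 42.5 widths [29.9 29.9 29.9 29.6] yaw mod 90 3.5
centre [644.3 101. ] R 42.6 widths [21.3 23.2 21.8 21.7] yaw mod 90 19.1
-15.606375257531822
narrow hub [644.68680068 101.29828052  26.        ]
axis spindle tip [617.51896085 231.79535033  86.        ]
```

Request:
jog_arm([
  {"gripper": 0.3, "dx": 0, "dy": -0.6, "dz": 0, "yaw": 0},
  {"gripper": 0.3, "dx": 0, "dy": -1, "dz": 0, "yaw": 0},
  {"gripper": 0.3, "dx": 0, "dy": -1, "dz": 0, "yaw": 0},
  {"gripper": 0.3, "dx": 0, "dy": -1, "dz": 0, "yaw": 0},
  {"gripper": 0.3, "dx": 0, "dy": -1, "dz": 0, "yaw": 0},
  {"gripper": 0.3, "dx": 0, "dy": -1, "dz": 0, "yaw": 0},
  {"gripper": 0.3, "dx": 0, "dy": -1, "dz": 0, "yaw": 0},
  {"gripper": 0.3, "dx": 0, "dy": -1, "dz": 0, "yaw": 0},
  {"gripper": 0.3, "dx": 0, "dy": -1, "dz": 0, "yaw": 0},
  {"gripper": 0.3, "dx": 0, "dy": -1, "dz": 0, "yaw": 0},
  {"gripper": 0.3, "dx": 0, "dy": -1, "dz": 0, "yaw": 0},
  {"gripper": 0.3, "dx": 0, "dy": -1, "dz": 0, "yaw": 0},
])

```text
time: 15.02
eef_pos: [598.0, -76.6, 104.5]
ee_rot: [0.7, 0.118, -0.699, 0.089]
force: [0.3, -0.2, 0.2]
grip_width: 0.648
```

Request:
jog_arm([
  {"gripper": 0.3, "dx": 0, "dy": -1, "dz": 0, "yaw": 0},
  {"gripper": 0.3, "dx": 0, "dy": -1, "dz": 0, "yaw": 0},
  {"gripper": 0.3, "dx": 0, "dy": -1, "dz": 0, "yaw": 0},
  {"gripper": 0.3, "dx": 0, "dy": -1, "dz": 0, "yaw": 0},
  {"gripper": 0.3, "dx": 0, "dy": -0.8, "dz": 0, "yaw": 0},
  {"gripper": 0.3, "dx": 0, "dy": 0, "dz": 0, "yaw": 0},
])

```text
time: 15.52
eef_pos: [585.3, -218.2, 96.0]
ee_rot: [-0.694, -0.113, 0.706, -0.084]
force: [-0.8, -0.8, -1.3]
grip_width: 0.65
```

```bash
python3 - <<'E'
from h import *
s=get_state();print(s["eef_pos"],yawt(s),s["force"],s["grip_width"],s["qpos"])
P=camera_params("wrist");im=snapshot("wrist")
cv2.imwrite("pics/w22.png",im[:,:,::-1])
E
```

```text
[ 585.34189515 -218.216636     96.03827938] (np.float64(-73.98678433587912), array([-0.02159981,  0.03829852, -0.99903287])) [-0.76500861 -0.76266534 -1.30008714] 0.6499388222721089 [ 0.56588718  0.54975403 -0.39943826  1.71599686  0.21149388  0.95224451
 -1.20015851]
```

View pics/w22.png

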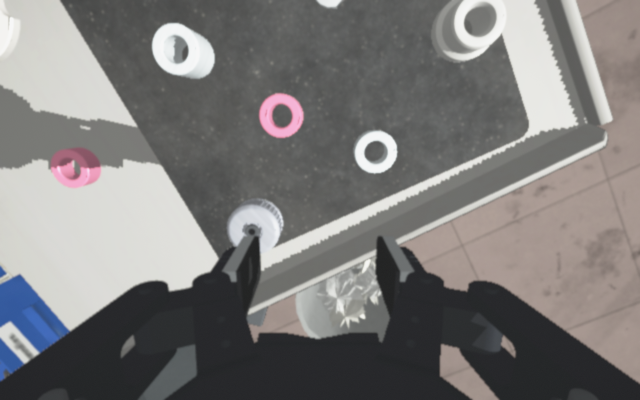

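```bash
python3 - <<'E'
from h import *
P=camera_params("wrist");im=cv2.imread("pics/w22.png")[:,:,::-1]
m=white(im,190);k,l,st,c=cv2.connectedComponentsWithStats(m)
for i in range(1,k):
    if 150<st[i][4]<8000: print(st[i],c[i].round(1))
print("short",onz("wrist",(376,151.5),18.5,P),"cap",onz("wrist",(252,229),26.5,P),"long",onz("wrist",(178,49),34.5,P))
crop(im,330,430,110,200,6,"pics/w22a.png")
E
```

```text
[ 565    0   48  123 1379] [588.6  60.8]
[ 152   23   62   54 2172] [182.4  51. ]
[355 131  42  42 974] [375.6 151.5]
[ 397  135  210  109 1136] [505.2 190.1]
[249 251 126  62 632] [319.8 279.1]
[327 278  11  20 151] [331.8 287.6]
[297 293  18  43 176] [302.  313.7]
[  0 322  38  41 534] [ 15.5 340.3]
short [ 630.98106414 -247.78193619   18.5       ] cap [ 539.59127848 -167.03630527   26.5       ] long [661.97650477 -86.67435429  34.5       ]
```

View pics/w22a.png

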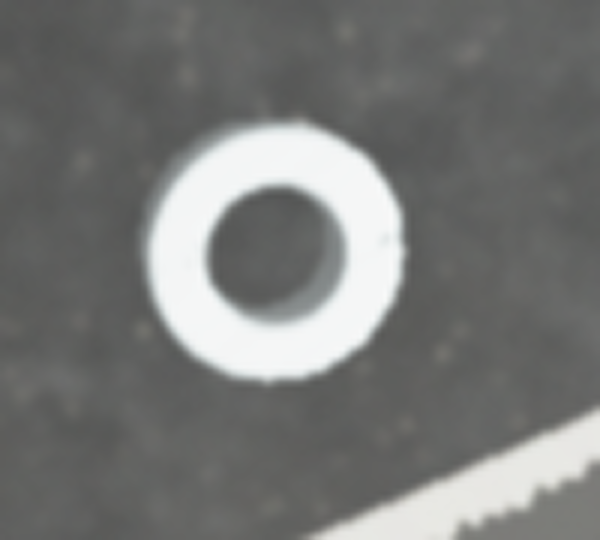

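```bash
python3 - <<'E'
from h import *
P=camera_params("wrist")
for u in [(400,200),(440,180),(480,163),(430,195),(460,205),(500,185)]: print(u,onz("wrist",u,0,P).round(0),onz("wrist",u,25,P).round(0))
E
```

```text
(400, 200) [ 594. -286.    0.] [ 600. -278.   25.]
(440, 180) [ 621. -313.    0.] [ 624. -303.   25.]
(480, 163) [ 645. -339.    0.] [ 646. -327.   25.]
(430, 195) [ 606. -309.    0.] [ 610. -300.   25.]
(460, 205) [ 605. -338.    0.] [ 610. -326.   25.]
(500, 185) [ 632. -364.    0.] [ 634. -349.   25.]
```

Request:
jog_arm([
  {"gripper": 0.3, "dx": 0.6, "dy": -0.4, "dz": 0, "yaw": 0},
  {"gripper": 0.3, "dx": 0.6, "dy": -0.4, "dz": -0.5, "yaw": 0},
  {"gripper": 0.3, "dx": 0.5, "dy": -0.3, "dz": -0.8, "yaw": 0},
  {"gripper": 0.3, "dx": 0, "dy": 0, "dz": -0.8, "yaw": 0},
  {"gripper": 0.3, "dx": 0, "dy": 0, "dz": -0.8, "yaw": 0},
  {"gripper": 0.3, "dx": 0, "dy": 0, "dz": 0, "yaw": 0},
  {"gripper": 0.3, "dx": 0, "dy": 0, "dz": 0, "yaw": 0},
])

```text
time: 16.15
eef_pos: [623.7, -240.0, 16.6]
ee_rot: [-0.691, -0.117, 0.708, -0.083]
force: [0.6, -0.8, 1.2]
grip_width: 0.65
```

```bash
python3 - <<'E'
from h import *
s=get_state();print(s["eef_pos"],yawt(s),s["force"],s["grip_width"])
P=camera_params("wrist");im=snapshot("wrist")
crop(im,200,440,130,330,3,"pics/w23.png")
m=white(im,190);k,l,st,c=cv2.connectedComponentsWithStats(m)
for i in range(1,k):
    if 600<st[i][4]<8000: print(st[i],c[i].round(1),onz("wrist",c[i],18.5,P))
E
```

```text
[ 623.74113687 -239.96904496   16.59425813] (np.float64(-73.74895155650837), array([-0.03027246,  0.04537008, -0.99851146])) [ 0.62475793 -0.80808026  1.24624406] 0.6495072359868858
[245   0  55  25 935] [270.5   9.6] [ 728.78172706 -184.20341088   18.5       ]
[ 601    0   39  140 1570] [623.1  60. ] [ 754.10187031 -359.45014066   18.5       ]
[  15   50  105   71 5220] [65.6 86.6] [661.68658579 -83.11096761  18.5       ]
[ 310  194   57   54 1660] [338.1 220.1] [ 631.60495533 -249.87402475   18.5       ]
[496 222 144  62 827] [570.  252.9] [ 652.59055763 -385.81419418   18.5       ]
[ 247  266  128   65 1765] [307.2 299. ] [ 574.00101242 -246.89997282   18.5       ]
```

View pics/w23.png

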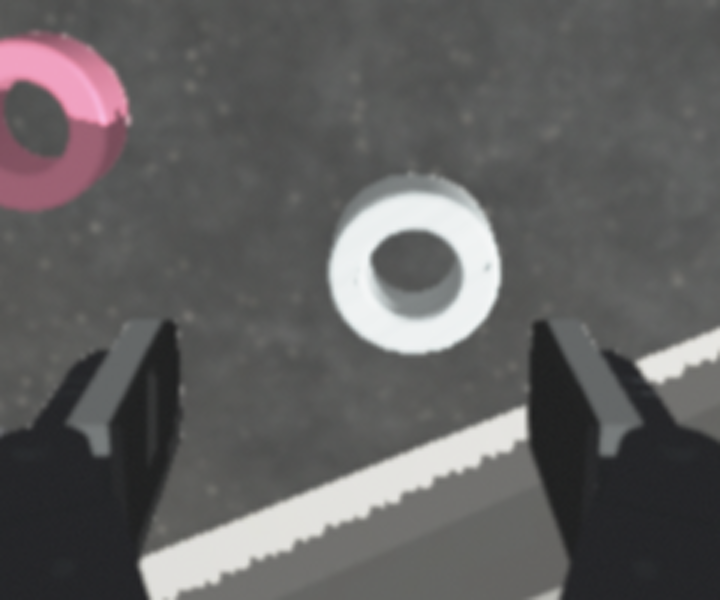

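Request:
jog_arm([
  {"gripper": 0.3, "dx": 0.14, "dy": -0.15, "dz": -0.4, "yaw": 0},
  {"gripper": 0.3, "dx": 0.14, "dy": -0.15, "dz": -0.4, "yaw": 0},
  {"gripper": 0.3, "dx": 0, "dy": 0, "dz": -0.4, "yaw": 0},
  {"gripper": 0.3, "dx": 0, "dy": 0, "dz": -0.3, "yaw": 0},
  {"gripper": 0.3, "dx": 0, "dy": 0, "dz": 0, "yaw": 0},
])

```text
time: 16.62
eef_pos: [633.0, -247.8, -20.6]
ee_rot: [-0.693, -0.117, 0.707, -0.084]
force: [-0.1, 0.4, 0.1]
grip_width: 0.649
```

```bash
python3 - <<'E'
from h import *
s=get_state();print(s["eef_pos"],yawt(s),s["force"],s["grip_width"])
P=camera_params("wrist");im=snapshot("wrist")
crop(im,200,440,130,330,3,"pics/w24.png")
E
```

```text
[ 632.95620671 -247.80664918  -20.56600486] (np.float64(-73.6702088839631), array([-0.02596213,  0.04400722, -0.99869381])) [-0.06065208  0.42478184  0.11076481] 0.6487912961157376
```

View pics/w24.png

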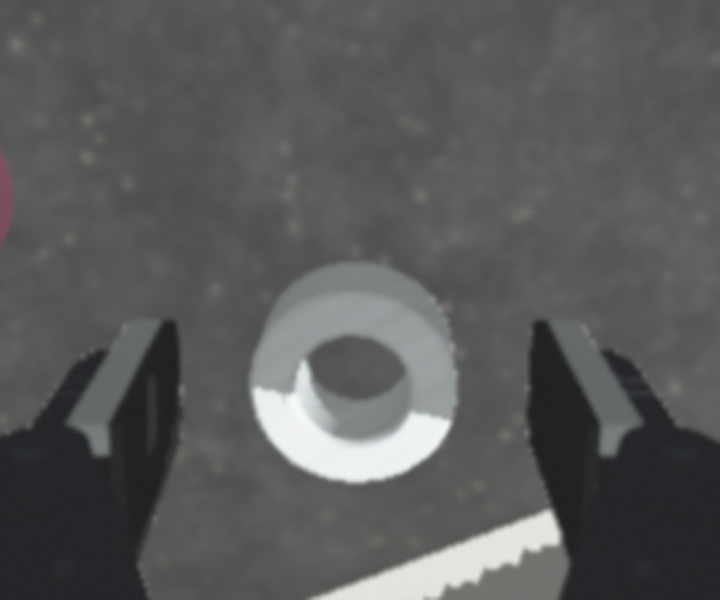

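Request:
jog_arm([
  {"gripper": 0.3, "dx": -0.07, "dy": -0.02, "dz": -0.25, "yaw": 0},
  {"gripper": 0.3, "dx": -0.07, "dy": -0.02, "dz": -0.25, "yaw": 0},
  {"gripper": 0.3, "dx": 0, "dy": 0, "dz": 0, "yaw": 0},
])

```text
time: 16.92
eef_pos: [629.9, -248.9, -32.9]
ee_rot: [-0.693, -0.117, 0.706, -0.084]
force: [-1.4, 0.4, -0.4]
grip_width: 0.652
```

```bash
python3 - <<'E'
from h import *
s=get_state();print(s["eef_pos"],yawt(s),s["force"],s["grip_width"])
P=camera_params("wrist");im=snapshot("wrist")
crop(im,200,440,130,330,3,"pics/w25.png")
E
```

```text
[ 629.86450943 -248.87596138  -32.92556474] (np.float64(-73.65610155004474), array([-0.02453463,  0.04364164, -0.99874594])) [-1.3806437   0.40880572 -0.37639739] 0.6524110401056769
```

View pics/w25.png

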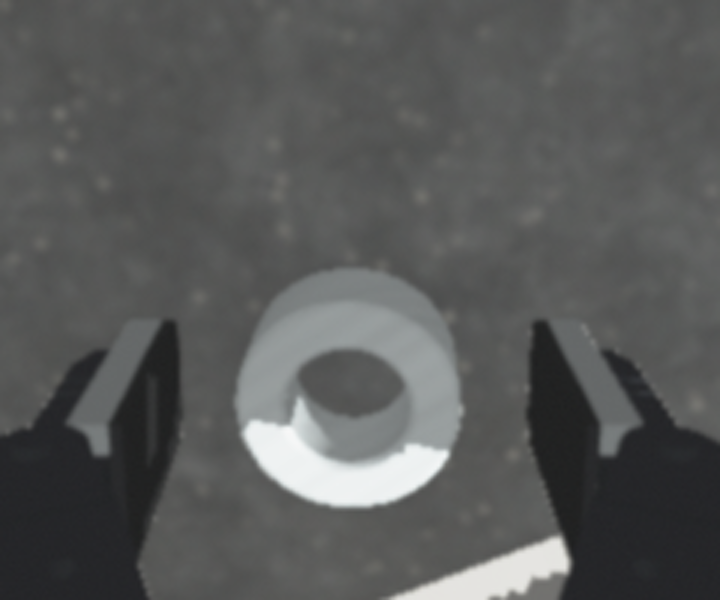

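Request:
jog_arm([
  {"gripper": -1, "dx": 0, "dy": 0, "dz": 0, "yaw": 0},
  {"gripper": -1, "dx": 0, "dy": 0, "dz": 0, "yaw": 0},
  {"gripper": -1, "dx": 0, "dy": 0, "dz": 0, "yaw": 0},
  {"gripper": -1, "dx": 0, "dy": 0, "dz": 0, "yaw": 0},
  {"gripper": -1, "dx": 0, "dy": 0, "dz": 0, "yaw": 0},
])

```text
time: 17.38
eef_pos: [631.0, -249.0, -31.1]
ee_rot: [-0.694, -0.117, 0.705, -0.084]
force: [-0.9, -0.4, -0.6]
grip_width: 0.368
```

```bash
python3 - <<'E'
from h import *
s=get_state();print(s["eef_pos"],yawt(s),s["force"],s["grip_width"])
P=camera_params("wrist");im=snapshot("wrist")
crop(im,220,420,150,330,3.3,"pics/w26.png")
E
```

```text
[ 631.0467823  -249.03246636  -31.07833461] (np.float64(-73.64881319449907), array([-0.02227405,  0.04299302, -0.99882705])) [-0.9127678  -0.43817033 -0.57113477] 0.3684379574723654
```

View pics/w26.png

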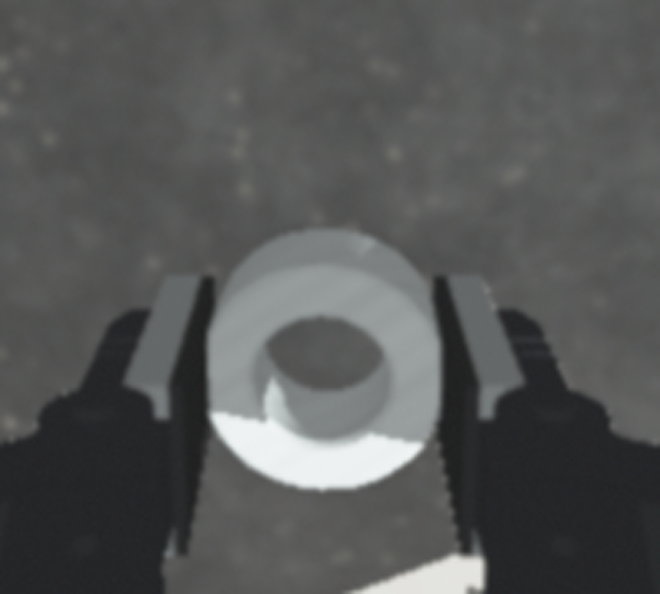

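Request:
jog_arm([
  {"gripper": -1, "dx": 0, "dy": 0, "dz": 0.3, "yaw": 0},
  {"gripper": -1, "dx": 0, "dy": 0, "dz": 0.8, "yaw": 0},
  {"gripper": -1, "dx": 0, "dy": 0, "dz": 1, "yaw": 0},
  {"gripper": -1, "dx": 0, "dy": 0, "dz": 1, "yaw": 0},
  {"gripper": -1, "dx": 0, "dy": 0, "dz": 1, "yaw": 0},
  {"gripper": -1, "dx": 0, "dy": 0.4, "dz": 1, "yaw": 0},
  {"gripper": -1, "dx": 0, "dy": 0.8, "dz": 0.6, "yaw": 0},
  {"gripper": -1, "dx": 0, "dy": 1, "dz": 0.2, "yaw": 0},
  {"gripper": -1, "dx": 0, "dy": 1, "dz": 0, "yaw": 0},
  {"gripper": -1, "dx": 0, "dy": 1, "dz": 0, "yaw": 0},
  {"gripper": -1, "dx": 0, "dy": 1, "dz": 0, "yaw": 0},
  {"gripper": -1, "dx": 0, "dy": 1, "dz": 0, "yaw": 0},
])

```text
time: 18.43
eef_pos: [628.2, -97.6, 129.4]
ee_rot: [-0.696, -0.11, 0.705, -0.082]
force: [0.5, 0.2, -0.9]
grip_width: 0.372
```

Request:
jog_arm([
  {"gripper": -1, "dx": 0, "dy": 1, "dz": 0, "yaw": 0},
  {"gripper": -1, "dx": 0, "dy": 1, "dz": 0, "yaw": 0},
  {"gripper": -1, "dx": 0, "dy": 1, "dz": 0, "yaw": 0},
  {"gripper": -1, "dx": 0, "dy": 1, "dz": 0, "yaw": 0},
  {"gripper": -1, "dx": 0, "dy": 1, "dz": 0, "yaw": 0},
  {"gripper": -1, "dx": 0, "dy": 1, "dz": 0, "yaw": 0},
  {"gripper": -1, "dx": 0, "dy": 1, "dz": 0, "yaw": 0},
  {"gripper": -1, "dx": 0, "dy": 1, "dz": 0, "yaw": 0},
  {"gripper": -1, "dx": 0, "dy": 1, "dz": 0, "yaw": 0},
  {"gripper": -1, "dx": 0, "dy": 0.8, "dz": 0, "yaw": 0},
  {"gripper": -1, "dx": 0, "dy": 0, "dz": 0, "yaw": 0},
])

```text
time: 19.35
eef_pos: [625.3, 167.9, 137.7]
ee_rot: [-0.697, -0.114, 0.703, -0.084]
force: [-0.4, 1.7, -0.6]
grip_width: 0.37
```

```bash
python3 - <<'E'
from h import *
inhand((318.5,264.5),49.6,(617.8,232.5))
s=get_state();print(s["grip_width"])
im=snapshot("wrist");cv2.imwrite("pics/w27.png",im[:,:,::-1])
E
```

```text
tcp [625.3 167.9 137.7] pt [625.8 166.  187.3] off [ 0.5 -1.9] move mm [-8.  66.5] rows [-0.32  2.66] F [-0.4  1.7 -0.6] axis [-0.013  0.041 -0.999] yaw -73.9
0.36978925854232764
```

View pics/w27.png

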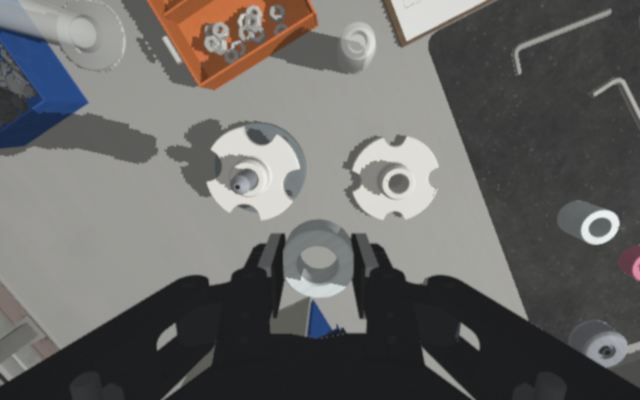

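```bash
python3 - <<'E'
from h import *
P=camera_params("wrist");im=cv2.imread("pics/w27.png")[:,:,::-1]
crop(im,200,320,110,230,5,"pics/w27a.png")
print(onz("wrist",(240,184),86,P))
E
```

```text
[621.92683408 229.20026501  86.        ]
```

View pics/w27a.png

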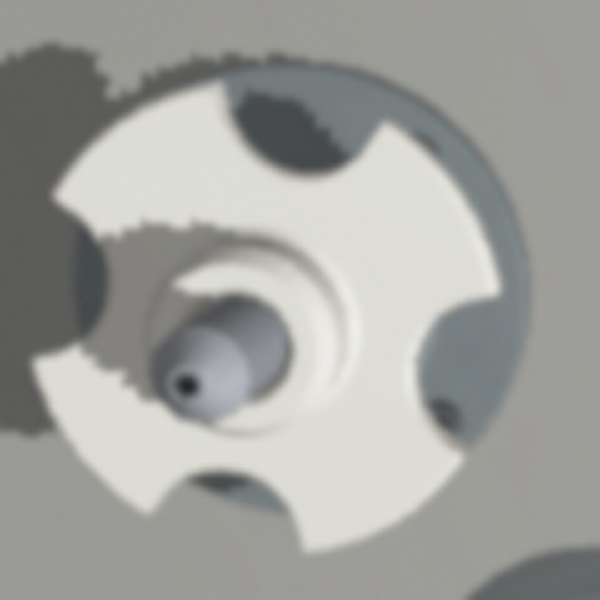

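Request:
jog_arm([
  {"gripper": -1, "dx": -0.1, "dy": 0.7, "dz": -0.3, "yaw": 0},
  {"gripper": -1, "dx": -0.1, "dy": 0.8, "dz": -0.5, "yaw": 0},
  {"gripper": -1, "dx": -0.1, "dy": 0.7, "dz": -0.4, "yaw": 0},
  {"gripper": -1, "dx": 0, "dy": 0.4, "dz": -0.4, "yaw": 0},
  {"gripper": -1, "dx": 0, "dy": 0, "dz": 0, "yaw": 0},
])

```text
time: 19.82
eef_pos: [620.5, 225.6, 98.4]
ee_rot: [-0.699, -0.109, 0.702, -0.083]
force: [-1.6, -0.5, -1.4]
grip_width: 0.374
```

```bash
python3 - <<'E'
from h import *
inhand((318.5,264.5),49.6,(617.8,232.5))
im=snapshot("wrist");crop(im,220,420,150,330,3.3,"pics/w28.png")
E
```

```text
tcp [620.5 225.6  98.4] pt [620.7 224.  148. ] off [ 0.3 -1.6] move mm [-2.9  8.5] rows [-0.12  0.34] F [-1.6 -0.5 -1.4] axis [-0.009  0.036 -0.999] yaw -74.4
```

View pics/w28.png

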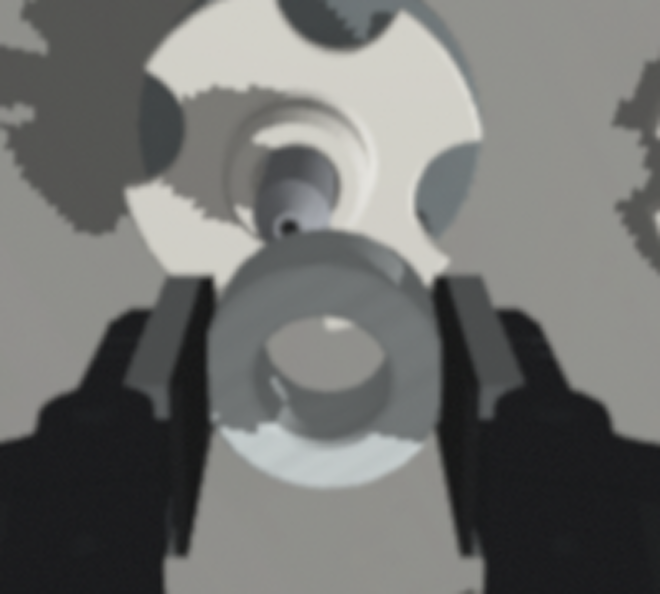

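```bash
python3 - <<'E'
from h import *
P=camera_params("wrist");t=onz("wrist",(307.6,218.5),86,P);print(t);inhand((318.5,264.5),49.6,t[:2])
E
```

```text
[619.35328179 231.89035093  86.        ]
tcp [621.2 224.5  99.4] pt [621.4 222.9 149. ] off [ 0.2 -1.6] move mm [-2.1  9. ] rows [-0.08  0.36] F [ 0.   0.5 -0.8] axis [-0.008  0.035 -0.999] yaw -74.5
```

Request:
jog_arm([
  {"gripper": -1, "dx": -0.05, "dy": 0.18, "dz": -0.3, "yaw": 0},
  {"gripper": -1, "dx": -0.05, "dy": 0.18, "dz": -0.4, "yaw": 0},
  {"gripper": -1, "dx": 0, "dy": 0, "dz": -0.4, "yaw": 0},
  {"gripper": -1, "dx": 0, "dy": 0, "dz": -0.3, "yaw": 0},
  {"gripper": -1, "dx": 0, "dy": 0, "dz": 0, "yaw": 0},
])

```text
time: 20.28
eef_pos: [621.3, 227.7, 62.3]
ee_rot: [-0.701, -0.105, 0.701, -0.082]
force: [0.3, 0.3, -0.3]
grip_width: 0.369
```

```bash
python3 - <<'E'
from h import *
inhand((318.5,264.5),49.6,(618.5,232.5))
im=snapshot("wrist");crop(im,220,420,150,330,3.3,"pics/w29.png")
E
```

```text
tcp [621.3 227.7  62.3] pt [621.4 226.3 111.9] off [ 0.1 -1.4] move mm [-2.9  6.2] rows [-0.11  0.25] F [ 0.3  0.3 -0.3] axis [-0.005  0.032 -0.999] yaw -74.9
```

View pics/w29.png

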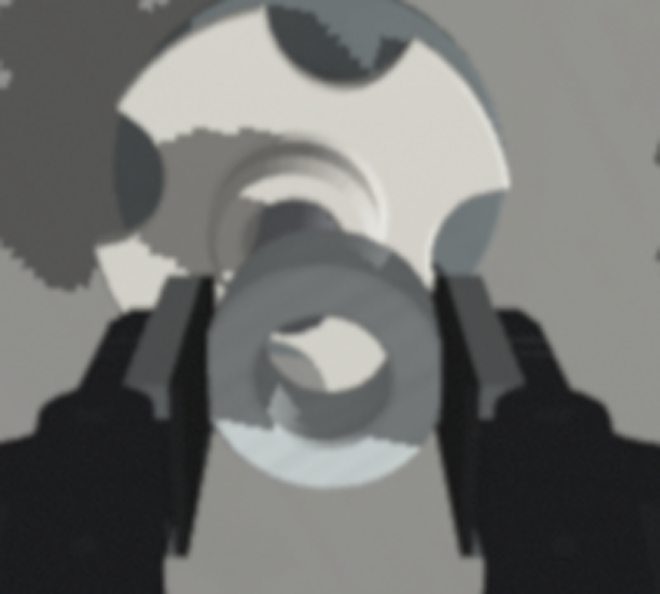

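Request:
jog_arm([
  {"gripper": -1, "dx": -0.08, "dy": 0.25, "dz": 0, "yaw": 0},
  {"gripper": -1, "dx": 0, "dy": 0, "dz": -0.1, "yaw": 0},
])

```text
time: 20.5
eef_pos: [620.1, 233.8, 60.7]
ee_rot: [0.701, 0.104, -0.701, 0.081]
force: [-0.5, 1.1, -1.0]
grip_width: 0.369
```

```bash
python3 - <<'E'
from h import *
inhand((318.5,264.5),49.6,(618.5,232.5))
im=snapshot("wrist");crop(im,220,420,150,330,3.3,"pics/w30.png")
E
```

```text
tcp [620.1 233.8  60.7] pt [620.1 232.3 110.3] off [ 0.  -1.5] move mm [-1.6  0.2] rows [-0.07  0.01] F [-0.5  1.1 -1. ] axis [-0.004  0.032 -0.999] yaw -75.0
```

View pics/w30.png

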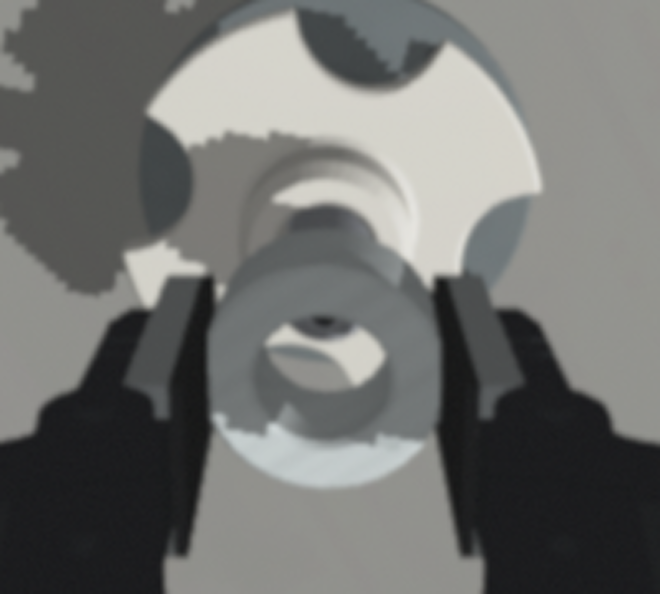

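Request:
jog_arm([
  {"gripper": -1, "dx": -0.07, "dy": 0, "dz": -0.15, "yaw": 0},
  {"gripper": -1, "dx": 0, "dy": 0, "dz": -0.2, "yaw": 0},
  {"gripper": -1, "dx": 0, "dy": 0, "dz": -0.15, "yaw": 0},
])

```text
time: 20.8
eef_pos: [619.4, 233.0, 48.0]
ee_rot: [0.702, 0.104, -0.7, 0.081]
force: [0.6, 0.6, -0.5]
grip_width: 0.369
```

```bash
python3 - <<'E'
from h import *
inhand((318.5,264.5),49.6,(618.5,232.5))
im=snapshot("wrist");crop(im,220,420,150,330,3.3,"pics/w31.png")
E
```

```text
tcp [619.4 233.   48. ] pt [619.3 231.6  97.6] off [-0.1 -1.4] move mm [-0.8  0.9] rows [-0.03  0.04] F [ 0.6  0.6 -0.5] axis [-0.001  0.032 -0.999] yaw -75.0
```

View pics/w31.png

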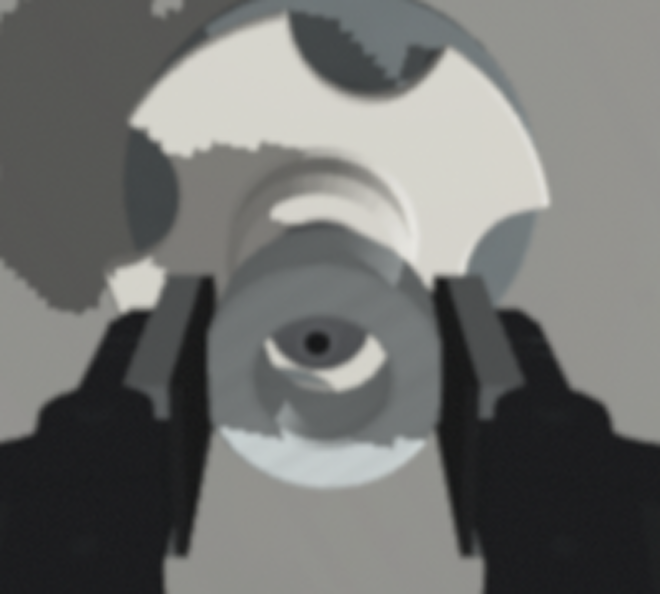

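Request:
jog_arm([
  {"gripper": -1, "dx": 0, "dy": 0.05, "dz": -0.15, "yaw": 0},
  {"gripper": -1, "dx": 0, "dy": 0, "dz": -0.2, "yaw": 0},
  {"gripper": -1, "dx": 0, "dy": 0, "dz": -0.2, "yaw": 0},
])

```text
time: 21.1
eef_pos: [619.4, 234.3, 33.0]
ee_rot: [0.702, 0.104, -0.7, 0.081]
force: [0.4, 0.1, -0.7]
grip_width: 0.372
```

```bash
python3 - <<'E'
from h import *
inhand((318.5,264.5),49.6,(618.5,232.5))
im=snapshot("wrist");crop(im,220,420,150,330,3.3,"pics/w32.png")
E
```

```text
tcp [619.4 234.3  33. ] pt [619.3 232.9  82.6] off [-0.1 -1.4] move mm [-0.8 -0.4] rows [-0.03 -0.02] F [ 0.4  0.1 -0.7] axis [-0.001  0.032 -0.999] yaw -75.0
```

View pics/w32.png

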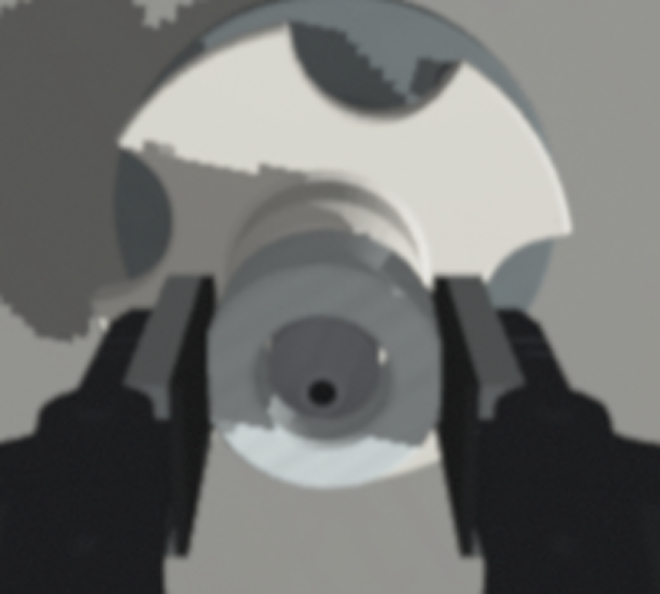

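Request:
jog_arm([
  {"gripper": -1, "dx": 0, "dy": 0, "dz": -0.15, "yaw": 0},
  {"gripper": -1, "dx": 0, "dy": 0, "dz": -0.12, "yaw": 0},
])

```text
time: 21.32
eef_pos: [618.7, 234.0, 24.3]
ee_rot: [0.701, 0.103, -0.701, 0.081]
force: [0.1, 0.1, -0.8]
grip_width: 0.369
```

Request:
jog_arm([
  {"gripper": -1, "dx": 0, "dy": 0, "dz": -0.08, "yaw": 0},
  {"gripper": -1, "dx": 0, "dy": 0, "dz": -0.06, "yaw": 0},
])

```text
time: 21.48
eef_pos: [618.9, 234.1, 21.5]
ee_rot: [0.701, 0.103, -0.701, 0.081]
force: [-7.4, -5.2, 23.9]
grip_width: 0.369
```

Request:
jog_arm([
  {"gripper": 0.3, "dx": 0, "dy": 0, "dz": 0.03, "yaw": 0},
  {"gripper": 0.3, "dx": 0, "dy": 0, "dz": 0, "yaw": 0},
  {"gripper": 0.3, "dx": 0, "dy": 0, "dz": 0, "yaw": 0},
  {"gripper": 0.3, "dx": 0, "dy": 0, "dz": 0.2, "yaw": 0},
  {"gripper": 0.3, "dx": 0, "dy": 0, "dz": 0.4, "yaw": 0},
  {"gripper": 0.3, "dx": 0, "dy": 0, "dz": 0.8, "yaw": 0},
  {"gripper": 0.3, "dx": 0, "dy": 0, "dz": 1, "yaw": 0},
  {"gripper": 0.3, "dx": 0.1, "dy": -0.3, "dz": 0.8, "yaw": 0},
  {"gripper": 0.3, "dx": 0.1, "dy": -0.6, "dz": 0, "yaw": 0},
  {"gripper": 0.3, "dx": 0, "dy": -0.3, "dz": 0, "yaw": 0},
  {"gripper": 0.3, "dx": 0, "dy": 0, "dz": 0, "yaw": 0},
])

```text
time: 22.4
eef_pos: [623.9, 203.8, 109.6]
ee_rot: [0.702, 0.104, -0.7, 0.082]
force: [-0.2, -0.1, -0.2]
grip_width: 0.645
```

```bash
python3 - <<'E'
from h import *
im=snapshot("wrist");P=camera_params("wrist")
s=get_state();print(s["eef_pos"],yawt(s),s["force"],s["grip_width"],s["qpos"][6])
cv2.imwrite("pics/w33.png",im[:,:,::-1])
crop(snapshot("side"),240,400,110,230,5,"pics/s33.png")
import pickle;pickle.dump(P,open("P33.pkl","wb"))
E
```

```text
[623.55346335 204.10310797 109.1478242 ] (np.float64(-74.88489118981597), array([-0.00217261,  0.03217423, -0.99947991])) [-0.17644214 -0.89892611 -0.8514345 ] 0.6509283013858717 -1.9164196698581826
```

View pics/w33.png

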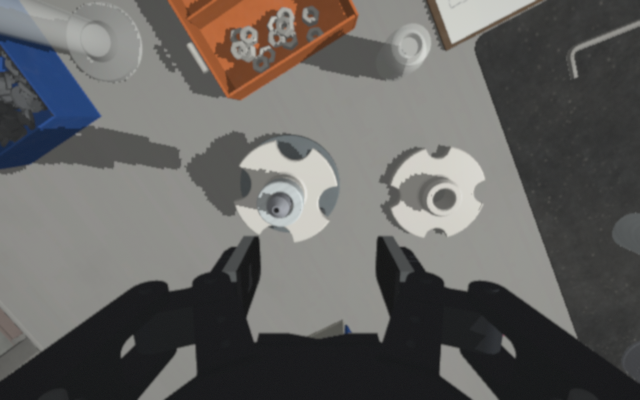

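View pics/s33.png

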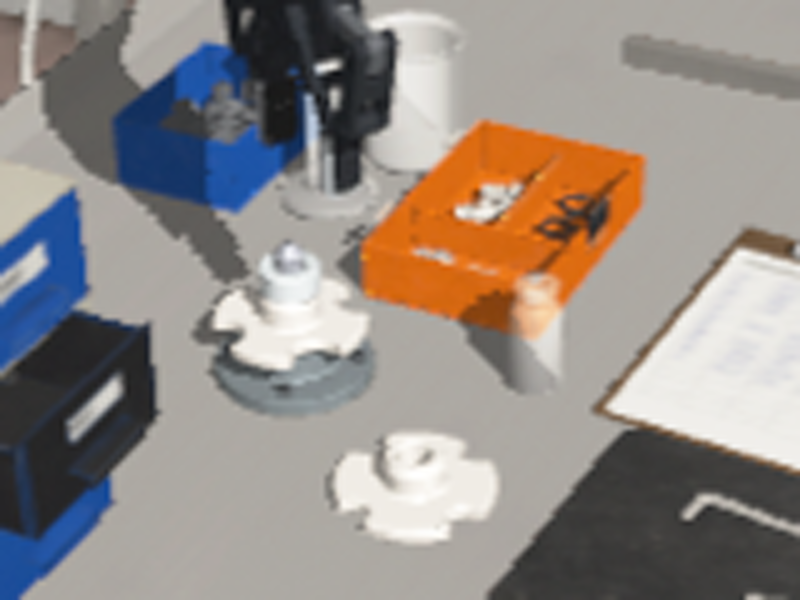

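```bash
python3 - <<'E'
from h import *
im=cv2.imread("pics/w33.png")[:,:,::-1]
crop(im,230,345,130,250,4.8,"pics/w33a.png");crop(im,380,495,135,250,4.8,"pics/w33b.png")
E
```

```text
(no output)
```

View pics/w33a.png

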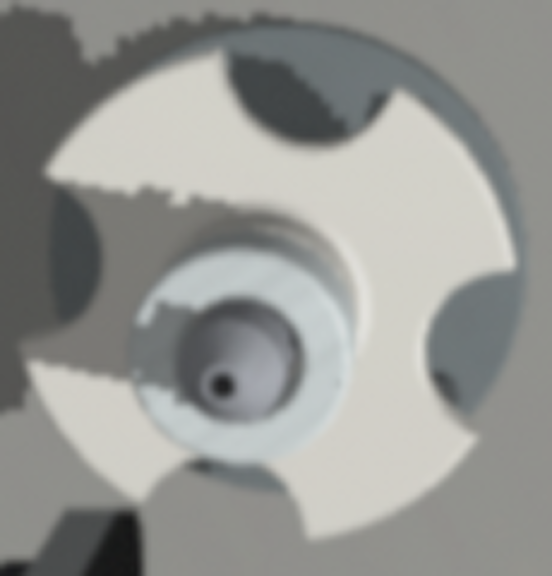

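View pics/w33b.png

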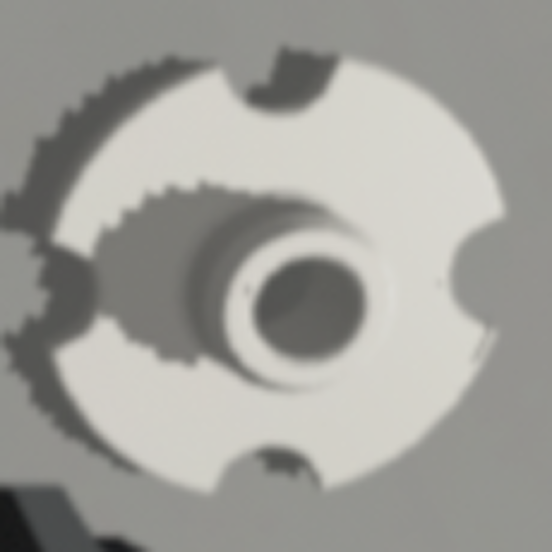

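```bash
python3 - <<'E'
from h import *
import pickle;P=pickle.load(open("P33.pkl","rb"))
f=lambda L,x,y,k:[(a/k+x,b/k+y) for a,b in L]
a=pockets(f([(223,50),(400,88),(517,268),(477,437),(310,537),(140,500),(45,175),(25,360)],230,130,4.8),38,P)
b=pockets(f([(222,68),(338,58),(506,214),(494,332),(322,490),(212,492),(52,242),(52,352)],380,135,4.8),8,P)
print(a-b,"narrow hub",onz("wrist",(380+309/4.8,135+308/4.8),26,P),"tip",onz("wrist",(230+222/4.8,130+385/4.8),86,P),"TCP",get_state()["eef_pos"])
E
```

```text
centre [618.3 233.3] R 43.5 widths [29.9 31.1 31.1 33.1] yaw mod 90 3.9
centre [646.3 101.2] R 43.3 widths [20.9 22.9 21.4 21.8] yaw mod 90 18.8
-14.883021833558482 narrow hub [646.58165784 101.36111925  26.        ] tip [618.45967807 233.28862001  86.        ] TCP [623.00748564 204.99835555 108.65140877]
```

Request:
jog_arm([
  {"gripper": 0.3, "dx": 0.2, "dy": -0.6, "dz": 0, "yaw": 0},
  {"gripper": 0.3, "dx": 0.25, "dy": -1, "dz": 0, "yaw": 0},
  {"gripper": 0.3, "dx": 0.25, "dy": -1, "dz": -0.2, "yaw": 0},
  {"gripper": 0.3, "dx": 0.25, "dy": -0.9, "dz": -0.5, "yaw": 0},
  {"gripper": 0.3, "dx": 0.1, "dy": -0.5, "dz": -0.6, "yaw": 0},
  {"gripper": 0.3, "dx": 0, "dy": -0.1, "dz": -0.7, "yaw": 0},
  {"gripper": 0.3, "dx": 0, "dy": 0, "dz": -0.7, "yaw": 0},
  {"gripper": 0.3, "dx": 0, "dy": 0, "dz": 0, "yaw": 0},
])

```text
time: 23.17
eef_pos: [643.5, 104.1, 31.8]
ee_rot: [-0.697, -0.109, 0.704, -0.083]
force: [-0.9, -0.2, -0.8]
grip_width: 0.648
```

```bash
python3 - <<'E'
from h import *
im=snapshot("wrist");P=camera_params("wrist")
s=get_state();print(s["eef_pos"],yawt(s),s["force"],s["grip_width"])
crop(im,180,460,100,325,2.6,"pics/w34.png")
E
```

```text
[644.15711086 104.60484047  33.28277597] (np.float64(-74.35438832473326), array([-0.01314214,  0.03569319, -0.99927638])) [-0.43626853 -0.18850918 -0.73111128] 0.6499566072786208
```

View pics/w34.png

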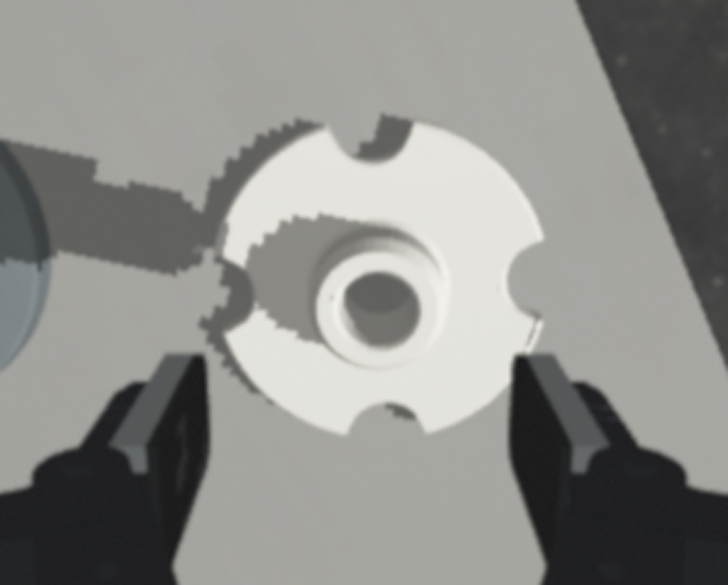

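Request:
jog_arm([
  {"gripper": 0.3, "dx": 0.03, "dy": -0.04, "dz": -0.4, "yaw": 0},
  {"gripper": 0.3, "dx": 0, "dy": -0.04, "dz": -0.5, "yaw": 0},
  {"gripper": 0.3, "dx": 0, "dy": 0, "dz": -0.5, "yaw": 0},
  {"gripper": 0.3, "dx": 0, "dy": 0, "dz": -0.5, "yaw": 0},
  {"gripper": 0.3, "dx": 0, "dy": 0, "dz": -0.2, "yaw": 0},
  {"gripper": 0.3, "dx": 0, "dy": 0, "dz": 0, "yaw": 0},
])

```text
time: 23.72
eef_pos: [645.6, 106.8, -22.4]
ee_rot: [-0.698, -0.112, 0.702, -0.084]
force: [0.0, 0.2, 0.5]
grip_width: 0.65
```

```bash
python3 - <<'E'
from h import *
im=snapshot("wrist");P=camera_params("wrist")
s=get_state();print(s["eef_pos"],yawt(s),s["force"],s["grip_width"])
crop(im,180,460,100,325,2.6,"pics/w35.png")
E
```

```text
[645.52245972 106.77303414 -22.01739349] (np.float64(-74.11064937289434), array([-0.0110361 ,  0.03836748, -0.99920275])) [ 0.35047434 -1.22431947 -0.70714016] 0.6519145883839447
```

View pics/w35.png

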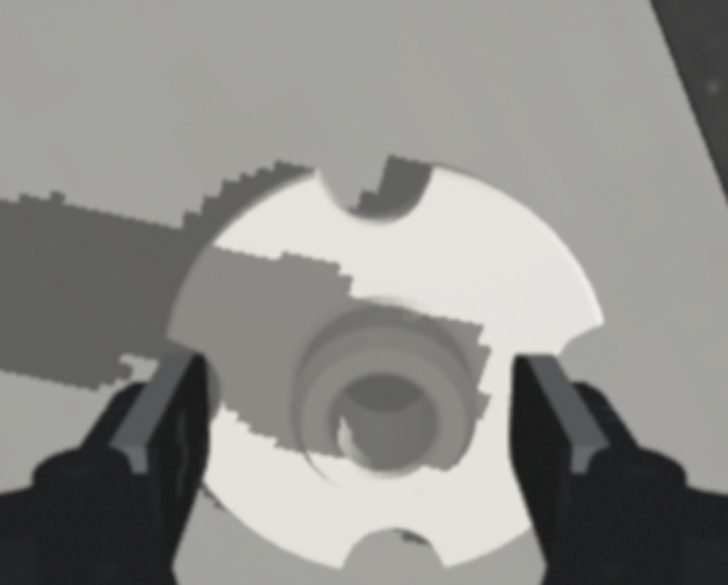

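Request:
jog_arm([
  {"gripper": 0.3, "dx": 0, "dy": -0.17, "dz": 0, "yaw": 0},
  {"gripper": 0.3, "dx": -0.03, "dy": 0, "dz": -0.26, "yaw": 0},
  {"gripper": 0.3, "dx": 0, "dy": 0, "dz": 0, "yaw": 0},
  {"gripper": -1, "dx": 0, "dy": 0, "dz": 0, "yaw": 0},
  {"gripper": -1, "dx": 0, "dy": 0, "dz": 0, "yaw": 0},
  {"gripper": -1, "dx": 0, "dy": 0, "dz": 0, "yaw": 0},
  {"gripper": -1, "dx": 0, "dy": 0, "dz": 0, "yaw": 0},
  {"gripper": -1, "dx": 0, "dy": 0, "dz": 0, "yaw": 0},
])

```text
time: 24.43
eef_pos: [646.3, 102.3, -26.8]
ee_rot: [-0.699, -0.112, 0.701, -0.084]
force: [-0.3, 0.4, -1.8]
grip_width: 0.368
```

```bash
python3 - <<'E'
from h import *
im=snapshot("wrist");P=camera_params("wrist")
s=get_state();print(s["eef_pos"],yawt(s),s["force"],s["grip_width"])
crop(im,220,420,150,330,3.3,"pics/w36.png")
E
```

```text
[646.2396425  102.29198613 -26.92850618] (np.float64(-74.12067786017252), array([-0.00775176,  0.03884312, -0.99921525])) [ 0.71284224 -0.60067985 -0.91535329] 0.3718732480573724
```

View pics/w36.png

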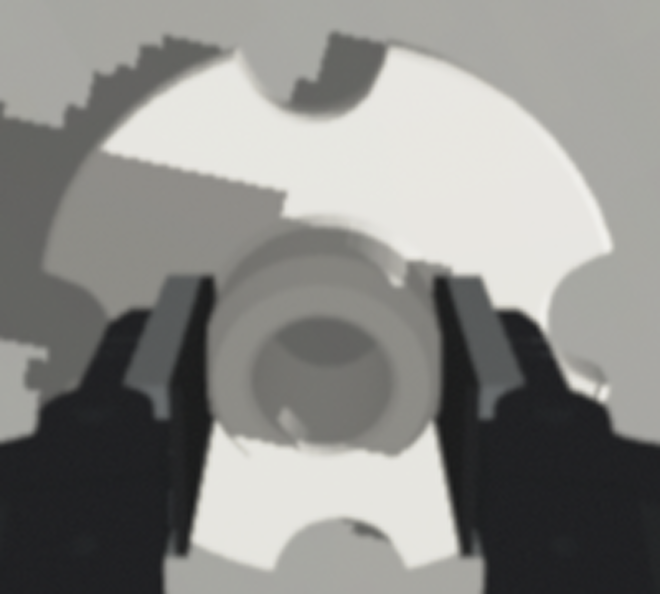

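Request:
jog_arm([
  {"gripper": -1, "dx": 0, "dy": 0, "dz": 0.3, "yaw": 0},
  {"gripper": -1, "dx": 0, "dy": 0, "dz": 0.8, "yaw": 0},
  {"gripper": -1, "dx": 0, "dy": 0, "dz": 1, "yaw": 0},
  {"gripper": -1, "dx": 0, "dy": 0, "dz": 1, "yaw": 0},
  {"gripper": -1, "dx": 0, "dy": 0, "dz": 1, "yaw": 0},
  {"gripper": -1, "dx": 0, "dy": 0.2, "dz": 1, "yaw": 0},
  {"gripper": -1, "dx": -0.2, "dy": 0.6, "dz": 0.2, "yaw": -0.5},
  {"gripper": -1, "dx": -0.2, "dy": 0.8, "dz": 0, "yaw": -0.5},
  {"gripper": -1, "dx": -0.2, "dy": 0.8, "dz": 0, "yaw": -0.5},
  {"gripper": -1, "dx": -0.2, "dy": 0.8, "dz": 0, "yaw": -0.5},
  {"gripper": -1, "dx": 0, "dy": 0.6, "dz": 0, "yaw": -0.5},
  {"gripper": -1, "dx": 0, "dy": 0, "dz": 0, "yaw": 0},
])

```text
time: 25.48
eef_pos: [623.3, 198.2, 117.3]
ee_rot: [0.708, 0.014, -0.706, -0.015]
force: [0.2, 0.6, -1.3]
grip_width: 0.371
```

```bash
python3 - <<'E'
from h import *
inhand((317.9,265.2),52.9,(618.4,233.0))
im=snapshot("wrist");P=camera_params("wrist")
import pickle;pickle.dump(P,open("P37.pkl","wb"));print(get_state()["eef_pos"])
cv2.imwrite("pics/w37.png",im[:,:,::-1])
E
```

```text
tcp [623.3 198.2 117.3] pt [624.1 196.7 170.2] off [ 0.9 -1.5] move mm [-5.7 36.3] rows [-0.23  1.45] F [ 0.2  0.6 -1.3] axis [ 0.003  0.041 -0.999] yaw -90.1
[623.47414266 196.38316284 117.1650715 ]
```

View pics/w37.png

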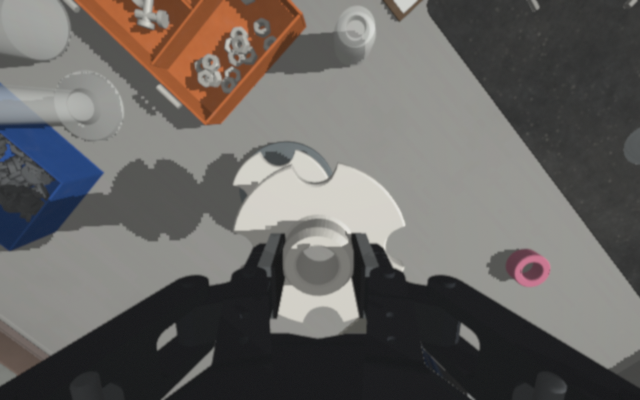

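Request:
jog_arm([
  {"gripper": -1, "dx": -0.1, "dy": 0.5, "dz": 0, "yaw": 0},
  {"gripper": -1, "dx": -0.1, "dy": 0.6, "dz": -0.4, "yaw": 0},
  {"gripper": -1, "dx": 0, "dy": 0.4, "dz": -0.4, "yaw": 0},
  {"gripper": -1, "dx": 0, "dy": 0, "dz": -0.4, "yaw": 0},
  {"gripper": -1, "dx": 0, "dy": 0, "dz": -0.4, "yaw": 0},
  {"gripper": -1, "dx": 0, "dy": 0, "dz": 0, "yaw": 0},
])

```text
time: 26.03
eef_pos: [619.7, 229.5, 74.5]
ee_rot: [0.708, 0.013, -0.706, -0.013]
force: [-0.2, -0.1, -1.6]
grip_width: 0.376
```

```bash
python3 - <<'E'
from h import *
inhand((317.9,265.2),52.9,(618.4,233.0))
im=snapshot("wrist");crop(im,220,420,150,330,3.3,"pics/w38.png")
crop(snapshot("side"),240,360,110,210,6,"pics/s38.png")
inhand((317.9,265.2),52.9,(618.4,233.0))
E
```

```text
tcp [619.7 229.5  74.5] pt [620.6 228.2 127.4] off [ 0.9 -1.3] move mm [-2.2  4.8] rows [-0.09  0.19] F [-0.2 -0.1 -1.6] axis [ 0.003  0.036 -0.999] yaw -90.0
tcp [620.8 229.4  76.3] pt [621.6 228.1 129.2] off [ 0.8 -1.3] move mm [-3.2  4.9] rows [-0.13  0.2 ] F [ 0.6  0.6 -1.8] axis [ 0.005  0.037 -0.999] yaw -90.0
```

View pics/w38.png

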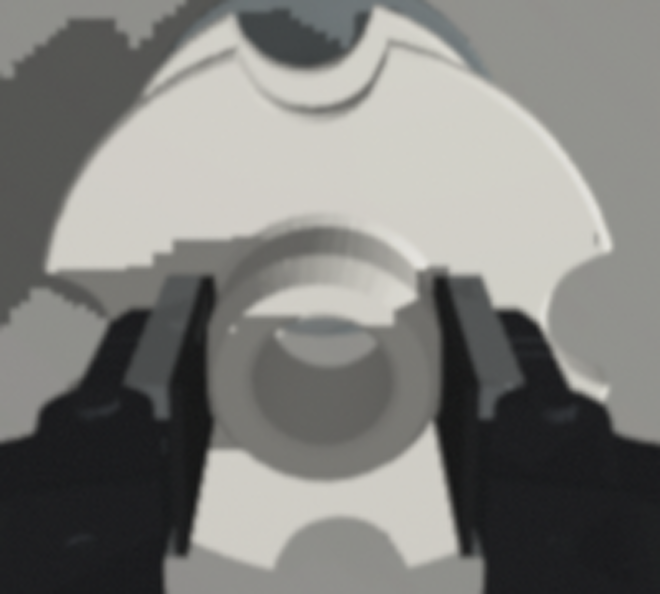

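View pics/s38.png

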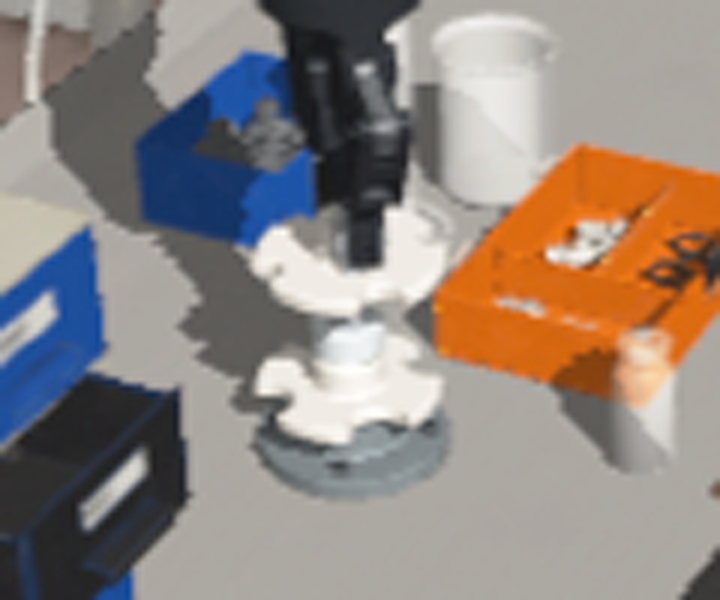

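Request:
jog_arm([
  {"gripper": -1, "dx": -0.08, "dy": 0.15, "dz": -0.15, "yaw": 0},
  {"gripper": -1, "dx": -0.04, "dy": 0.05, "dz": -0.25, "yaw": 0},
  {"gripper": -1, "dx": 0, "dy": 0, "dz": -0.2, "yaw": 0},
])

```text
time: 26.38
eef_pos: [619.9, 233.4, 62.3]
ee_rot: [0.71, 0.012, -0.704, -0.014]
force: [1.2, -0.5, -1.2]
grip_width: 0.372
```

```bash
python3 - <<'E'
from h import *
inhand((317.9,265.2),52.9,(618.4,233.0))
im=snapshot("wrist");crop(im,220,420,150,330,3.3,"pics/w39.png")
E
```

```text
tcp [619.9 233.4  62.3] pt [620.5 232.1 115.2] off [ 0.6 -1.3] move mm [-2.1  0.9] rows [-0.08  0.04] F [ 1.2 -0.5 -1.2] axis [ 0.009  0.037 -0.999] yaw -90.2
```

View pics/w39.png

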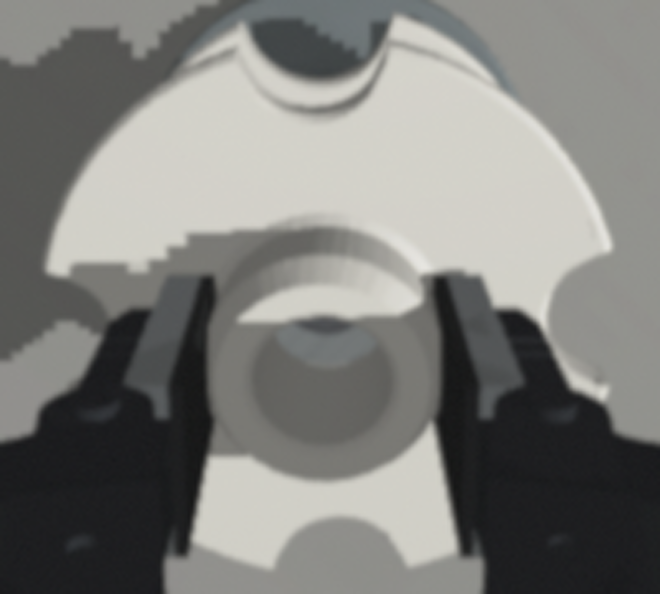

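Request:
jog_arm([
  {"gripper": -1, "dx": -0.07, "dy": 0.03, "dz": -0.1, "yaw": 0},
  {"gripper": -1, "dx": 0, "dy": 0, "dz": -0.2, "yaw": 0},
  {"gripper": -1, "dx": 0, "dy": 0, "dz": -0.1, "yaw": 0},
])

```text
time: 26.68
eef_pos: [617.6, 233.6, 50.6]
ee_rot: [0.71, 0.012, -0.704, -0.014]
force: [-1.1, -0.6, -2.0]
grip_width: 0.37
```

```bash
python3 - <<'E'
from h import *
inhand((317.9,265.2),52.9,(618.4,233.0))
im=snapshot("wrist");crop(im,220,420,150,330,3.3,"pics/w40.png")
E
```

```text
tcp [617.6 233.6  50.6] pt [618.2 232.4 103.5] off [ 0.6 -1.3] move mm [0.2 0.6] rows [0.01 0.02] F [-1.1 -0.6 -2. ] axis [ 0.008  0.037 -0.999] yaw -90.2
```

View pics/w40.png

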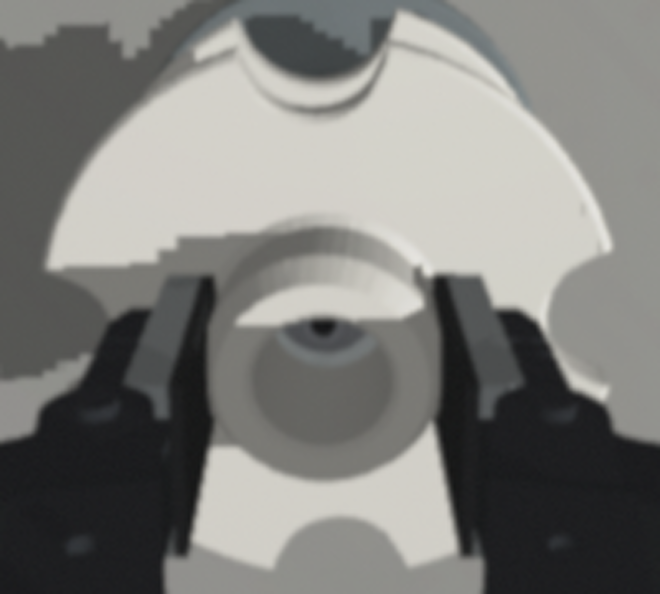

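Request:
jog_arm([
  {"gripper": -1, "dx": 0, "dy": 0, "dz": -0.1, "yaw": 0},
  {"gripper": -1, "dx": 0, "dy": 0, "dz": -0.06, "yaw": 0},
])

```text
time: 26.9
eef_pos: [617.5, 233.7, 46.1]
ee_rot: [0.71, 0.012, -0.704, -0.014]
force: [-0.1, 0.3, -1.3]
grip_width: 0.373
```

Request:
jog_arm([
  {"gripper": -1, "dx": 0, "dy": 0, "dz": -0.06, "yaw": 0},
  {"gripper": -1, "dx": 0, "dy": 0, "dz": -0.06, "yaw": 0},
])

```text
time: 27.07
eef_pos: [618.3, 233.9, 44.7]
ee_rot: [0.71, 0.012, -0.704, -0.014]
force: [-6.9, -3.3, 20.3]
grip_width: 0.372
```

```bash
python3 - <<'E'
from h import *
inhand((317.9,265.2),52.9,(618.4,233.0))
im=snapshot("wrist");crop(im,220,420,150,330,3.3,"pics/w41.png")
crop(snapshot("side"),240,360,110,210,6,"pics/s41.png")
E
```

```text
tcp [618.3 233.9  44.7] pt [618.8 232.6  97.6] off [ 0.6 -1.3] move mm [-0.4  0.4] rows [-0.02  0.01] F [-6.9 -3.3 20.3] axis [ 0.009  0.037 -0.999] yaw -90.2
```

View pics/w41.png

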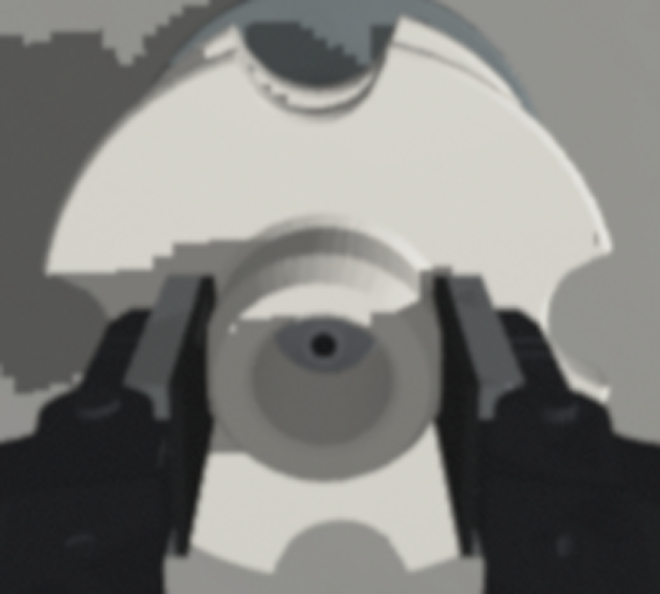

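View pics/s41.png

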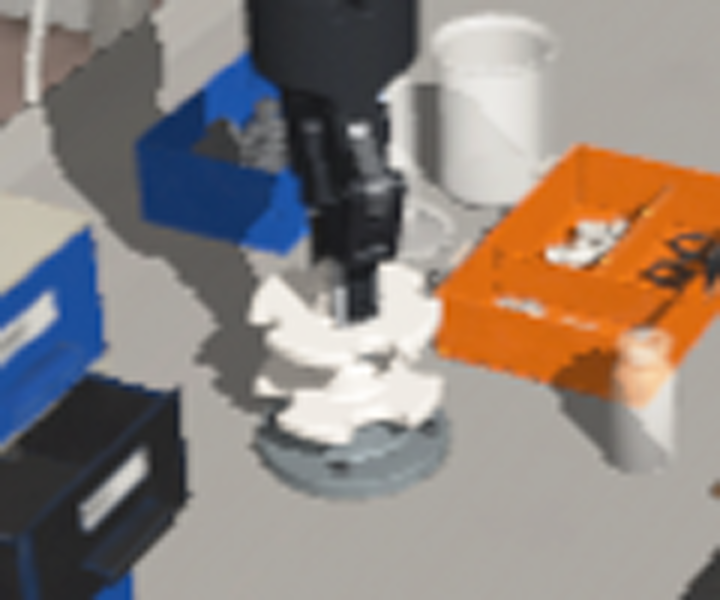

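Request:
jog_arm([
  {"gripper": 0.3, "dx": 0, "dy": 0, "dz": 0.03, "yaw": 0},
  {"gripper": 0.3, "dx": 0, "dy": 0, "dz": 0, "yaw": 0},
  {"gripper": 0.3, "dx": 0, "dy": 0, "dz": 0, "yaw": 0},
  {"gripper": 0.4, "dx": 0, "dy": 0, "dz": 0.2, "yaw": 0},
  {"gripper": 0.5, "dx": 0, "dy": 0, "dz": 0.4, "yaw": 0},
  {"gripper": 0.5, "dx": 0, "dy": 0, "dz": 0.8, "yaw": 0},
  {"gripper": 0.5, "dx": 0, "dy": 0, "dz": 1, "yaw": 0},
  {"gripper": 0.5, "dx": 0, "dy": 0, "dz": 1, "yaw": 0},
  {"gripper": 0.5, "dx": 0, "dy": -0.3, "dz": 0.4, "yaw": 0.5},
  {"gripper": 0.5, "dx": 0, "dy": -0.6, "dz": 0, "yaw": 0.6},
  {"gripper": 0.5, "dx": 0, "dy": -0.6, "dz": 0, "yaw": 0.6},
  {"gripper": 0.5, "dx": 0, "dy": 0, "dz": 0, "yaw": 0},
])

```text
time: 28.17
eef_pos: [619.4, 198.4, 153.0]
ee_rot: [0.708, 0.08, -0.7, 0.051]
force: [0.4, -0.9, -0.3]
grip_width: 0.753
```

```bash
python3 - <<'E'
from h import *
im=snapshot("wrist");P=camera_params("wrist");s=get_state();print(s["eef_pos"],yawt(s),s["force"],s["grip_width"],s["qpos"])
cv2.imwrite("pics/w42.png",im[:,:,::-1])
crop(snapshot("side"),240,400,110,230,5,"pics/s42.png")
E
```

```text
[619.16213147 200.40937781 153.16212326] (np.float64(-79.45728217986033), array([ 0.00884117,  0.04223568, -0.99906856])) [-0.04864793  0.54258704  0.57686985] 0.7448655491245064 [-0.05727737  0.5052343  -0.45848875  1.65214996  0.21511476  1.01224221
 -1.96198321]
```

View pics/w42.png

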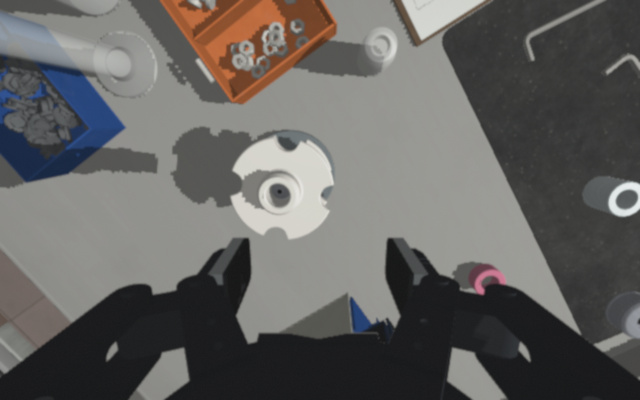

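View pics/s42.png

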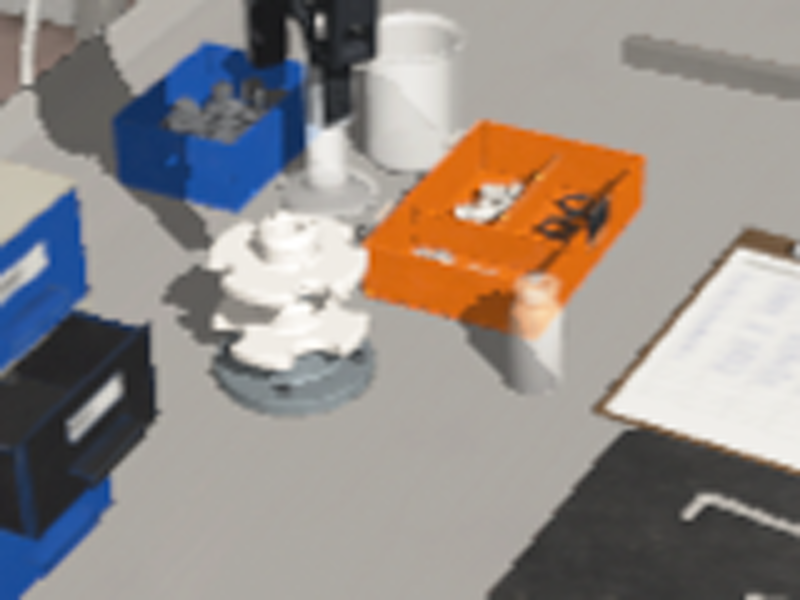

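```bash
python3 - <<'E'
from h import *
im=cv2.imread("pics/w42.png")[:,:,::-1]
crop(im,225,345,125,245,4.8,"pics/w42a.png")
import pickle;pickle.dump(camera_params("wrist"),open("P42.pkl","wb"))
E
```

```text
(no output)
```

View pics/w42a.png

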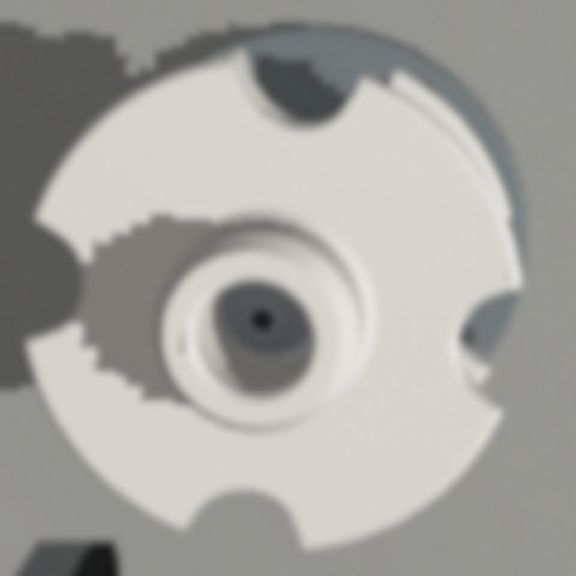

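```bash
python3 - <<'E'
from h import *
import pickle;P=pickle.load(open("P42.pkl","rb"))
f=lambda L,x,y,k:[(a/k+x,b/k+y) for a,b in L]
pockets(f([(245,55),(362,80),(522,290),(502,408),(305,548),(187,530),(35,218),(28,340)],225,125,4.8),80,P)
print("hub",onz("wrist",(225+260/4.8,125+340/4.8),98,P))
E
```

```text
centre [617.7 236.1] R 43.5 widths [19.9 21.3 21.5 21.8] yaw mod 90 2.4
hub [617.46147871 235.10681862  98.        ]
```

Request:
jog_arm([
  {"gripper": 0.6, "dx": 0.2, "dy": -0.6, "dz": 0, "yaw": 0},
  {"gripper": 0.6, "dx": 0.2, "dy": -1, "dz": 0, "yaw": 0.4},
  {"gripper": 0.6, "dx": 0.2, "dy": -1, "dz": 0, "yaw": 0.4},
  {"gripper": 0.6, "dx": 0.1, "dy": -1, "dz": 0, "yaw": 0.4},
  {"gripper": 0.6, "dx": 0, "dy": -1, "dz": 0, "yaw": 0.4},
  {"gripper": 0.6, "dx": 0, "dy": -1, "dz": 0, "yaw": 0.4},
  {"gripper": 0.6, "dx": 0, "dy": -1, "dz": 0, "yaw": 0.4},
  {"gripper": 0.6, "dx": 0, "dy": -1, "dz": 0, "yaw": 0.4},
  {"gripper": 0.6, "dx": 0, "dy": -1, "dz": 0, "yaw": 0.4},
  {"gripper": 0.6, "dx": -0.2, "dy": -1, "dz": 0, "yaw": 0.4},
  {"gripper": 0.6, "dx": -0.4, "dy": -1, "dz": 0, "yaw": 0.4},
  {"gripper": 0.6, "dx": -0.6, "dy": -1, "dz": 0, "yaw": 0.4},
])

```text
time: 29.27
eef_pos: [605.0, -84.9, 150.7]
ee_rot: [-0.667, -0.252, 0.668, -0.214]
force: [-0.3, -0.6, 0.2]
grip_width: 0.797
```

```bash
python3 - <<'E'
from h import *
s=get_state();print(s["eef_pos"],yawt(s),s["grip_width"],s["qpos"][6])
E
```

```text
[604.98994813 -84.90391631 150.65864242] (np.float64(-51.49313230127494), array([-0.02009038,  0.05040039, -0.998527  ])) 0.7972800021855656 -1.0353538396554145
```

Request:
jog_arm([
  {"gripper": 0.6, "dx": -0.5, "dy": -0.7, "dz": 0, "yaw": 0},
  {"gripper": 0.6, "dx": -0.6, "dy": -0.7, "dz": -0.3, "yaw": 0},
  {"gripper": 0.6, "dx": -0.6, "dy": -0.7, "dz": -0.6, "yaw": 0},
  {"gripper": 0.6, "dx": -0.5, "dy": -0.6, "dz": -0.6, "yaw": 0},
  {"gripper": 0.6, "dx": -0.2, "dy": -0.3, "dz": -0.4, "yaw": 0},
  {"gripper": 0.6, "dx": 0, "dy": 0, "dz": 0, "yaw": 0},
])

```text
time: 29.77
eef_pos: [540.2, -170.9, 100.4]
ee_rot: [-0.667, -0.247, 0.671, -0.21]
force: [0.4, 0.6, 0.5]
grip_width: 0.804
```

```bash
python3 - <<'E'
from h import *
im=snapshot("wrist");P=camera_params("wrist");s=get_state();print(s["eef_pos"],yawt(s),s["grip_width"])
cv2.imwrite("pics/w43.png",im[:,:,::-1])
E
```

```text
[ 541.3202642  -169.95884106  101.3087995 ] (np.float64(-52.214809143563535), array([-0.02068883,  0.04884118, -0.99859226])) 0.7981614338061724
```

View pics/w43.png

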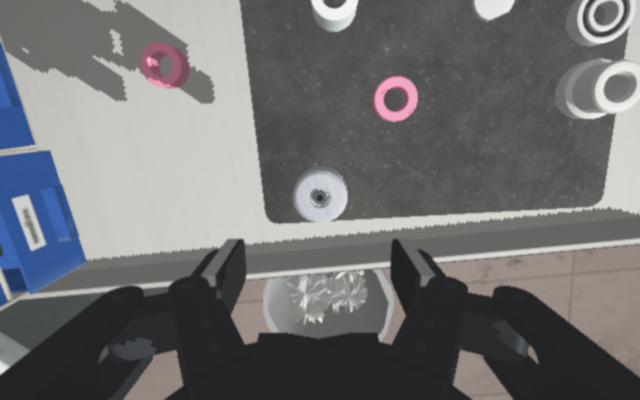

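```bash
python3 - <<'E'
from h import *
P=camera_params("wrist");s=get_state();print(s["eef_pos"])
print(onz("wrist",(319.5,197),26.5,P),onz("wrist",(400,250),0,P),onz("wrist",(400,230),0,P))
E
```

```text
[ 541.3202642  -169.95884106  101.3087995 ]
[ 539.22292368 -168.27782695   26.5       ] [ 539.83890972 -263.51789147    0.        ] [ 555.00819832 -250.14180264    0.        ]
```

Request:
jog_arm([
  {"gripper": 0.6, "dx": -0.06, "dy": 0.08, "dz": -0.6, "yaw": 0},
  {"gripper": 0.6, "dx": -0.06, "dy": 0.07, "dz": -0.8, "yaw": 0},
  {"gripper": 0.6, "dx": 0, "dy": 0, "dz": -0.8, "yaw": 0},
  {"gripper": 0.6, "dx": 0, "dy": 0, "dz": -0.8, "yaw": 0},
  {"gripper": 0.6, "dx": 0, "dy": 0, "dz": -0.6, "yaw": 0},
  {"gripper": 0.6, "dx": 0, "dy": 0, "dz": 0, "yaw": 0},
])

```text
time: 30.32
eef_pos: [550.7, -156.4, 14.2]
ee_rot: [0.672, 0.249, -0.664, 0.213]
force: [-0.1, 0.3, 0.3]
grip_width: 0.795
```

```bash
python3 - <<'E'
from h import *
im=snapshot("wrist");P=camera_params("wrist");s=get_state();print(s["eef_pos"],yawt(s),s["force"])
crop(im,180,460,100,325,2.6,"pics/w44.png")
E
```

```text
[ 551.73645291 -156.12906933   15.61019648] (np.float64(-51.7235550983133), array([-0.00434476,  0.05185495, -0.99864518])) [ 1.23967041 -0.05021267  0.74141203]
```

View pics/w44.png

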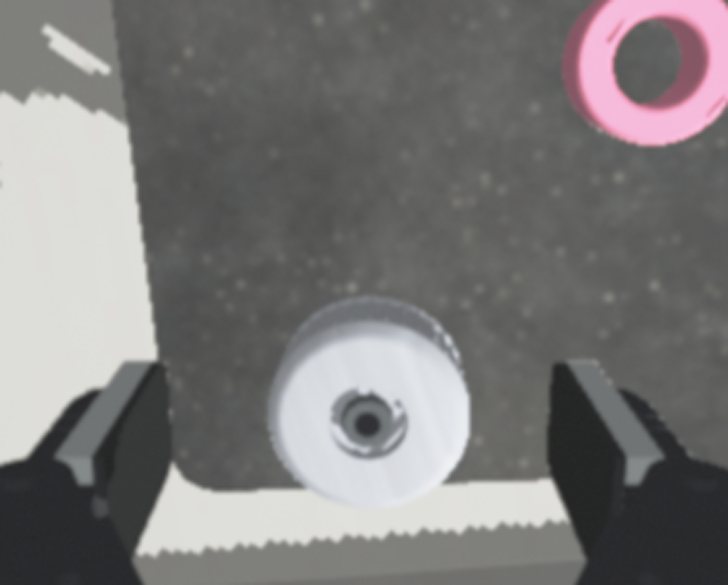

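```bash
python3 - <<'E'
from h import *
P=camera_params("wrist");s=get_state();print(s["eef_pos"])
print(onz("wrist",(323.5,261.5),26.5,P))
E
```

```text
[ 551.73645291 -156.12906933   15.61019648]
[ 539.93582746 -170.10870583   26.5       ]
```

Request:
jog_arm([
  {"gripper": 0.6, "dx": -0.22, "dy": -0.18, "dz": 0, "yaw": 0},
  {"gripper": 0.6, "dx": -0.22, "dy": -0.18, "dz": -0.2, "yaw": 0},
  {"gripper": 0.6, "dx": 0, "dy": 0, "dz": -0.3, "yaw": 0},
  {"gripper": 0.6, "dx": 0, "dy": 0, "dz": -0.3, "yaw": 0},
  {"gripper": 0.6, "dx": 0, "dy": 0, "dz": 0, "yaw": 0},
])

```text
time: 30.78
eef_pos: [544.9, -164.7, -0.8]
ee_rot: [0.675, 0.249, -0.66, 0.216]
force: [-0.4, -0.3, -0.3]
grip_width: 0.803
```

```bash
python3 - <<'E'
from h import *
im=snapshot("wrist");P=camera_params("wrist");s=get_state();print(s["eef_pos"],yawt(s),s["force"])
crop(im,180,460,100,325,2.6,"pics/w45.png")
E
```

```text
[ 5.45343679e+02 -1.64664193e+02 -3.07108496e-01] (np.float64(-51.598028396487855), array([ 0.00458798,  0.05034642, -0.99872128])) [ 0.91618986  0.82583124 -0.12836448]
```

View pics/w45.png

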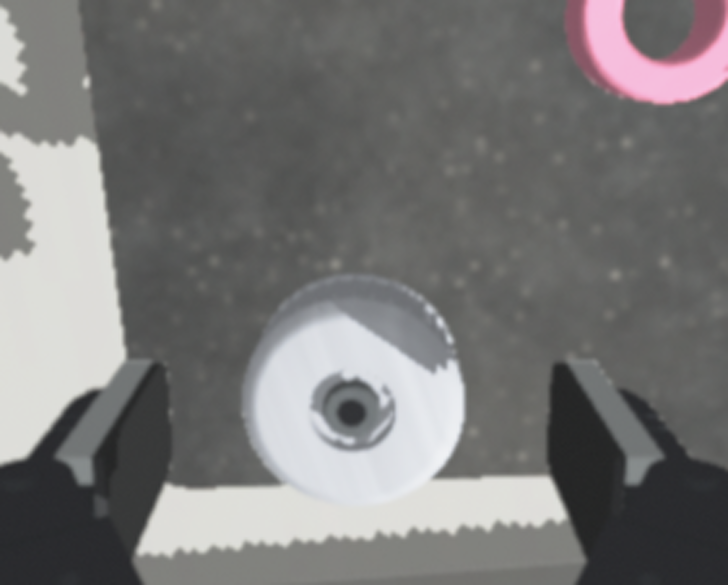

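Request:
jog_arm([
  {"gripper": 0.6, "dx": -0.12, "dy": -0.06, "dz": -0.2, "yaw": 0},
  {"gripper": 0.6, "dx": -0.12, "dy": -0.06, "dz": -0.3, "yaw": 0},
  {"gripper": 0.6, "dx": -0.02, "dy": -0.02, "dz": -0.3, "yaw": 0},
  {"gripper": 0.6, "dx": 0, "dy": 0, "dz": -0.2, "yaw": 0},
  {"gripper": 0.6, "dx": 0, "dy": 0, "dz": 0, "yaw": 0},
])

```text
time: 31.25
eef_pos: [538.5, -168.9, -27.4]
ee_rot: [0.675, 0.248, -0.66, 0.216]
force: [-0.4, -0.2, 0.2]
grip_width: 0.803
```

```bash
python3 - <<'E'
from h import *
im=snapshot("wrist");P=camera_params("wrist");s=get_state();print(s["eef_pos"],yawt(s),s["force"])
crop(im,180,460,100,325,2.6,"pics/w46.png")
E
```

```text
[ 538.57927046 -168.8930482   -27.04724724] (np.float64(-51.626488145898364), array([ 0.005663  ,  0.04995718, -0.99873531])) [ 0.5317576  -1.27421177 -0.09301894]
```

View pics/w46.png

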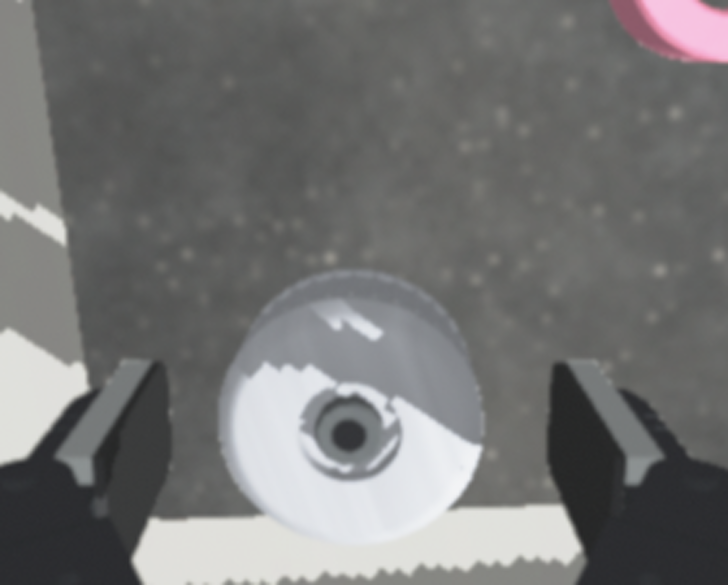

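Request:
jog_arm([
  {"gripper": 0.6, "dx": 0, "dy": 0, "dz": -0.12, "yaw": 0},
  {"gripper": -1, "dx": 0, "dy": 0, "dz": 0, "yaw": 0},
  {"gripper": -1, "dx": 0, "dy": 0, "dz": 0, "yaw": 0},
  {"gripper": -1, "dx": 0, "dy": 0, "dz": 0, "yaw": 0},
  {"gripper": -1, "dx": 0, "dy": 0, "dz": 0, "yaw": 0},
  {"gripper": -1, "dx": 0, "dy": 0, "dz": 0, "yaw": 0},
])

```text
time: 31.8
eef_pos: [539.5, -168.6, -29.5]
ee_rot: [0.676, 0.248, -0.66, 0.216]
force: [0.4, -0.1, -1.3]
grip_width: 0.519
```

```bash
python3 - <<'E'
from h import *
im=snapshot("wrist");P=camera_params("wrist");s=get_state();print(s["eef_pos"],yawt(s),s["force"],s["grip_width"])
crop(im,220,420,150,330,3.3,"pics/w47.png")
E
```

```text
[ 539.45752323 -168.60168307  -29.51221063] (np.float64(-51.594216149847874), array([ 0.00662121,  0.04971347, -0.99874157])) [-0.33298908  0.12394766 -1.1060443 ] 0.51439719284512
```

View pics/w47.png

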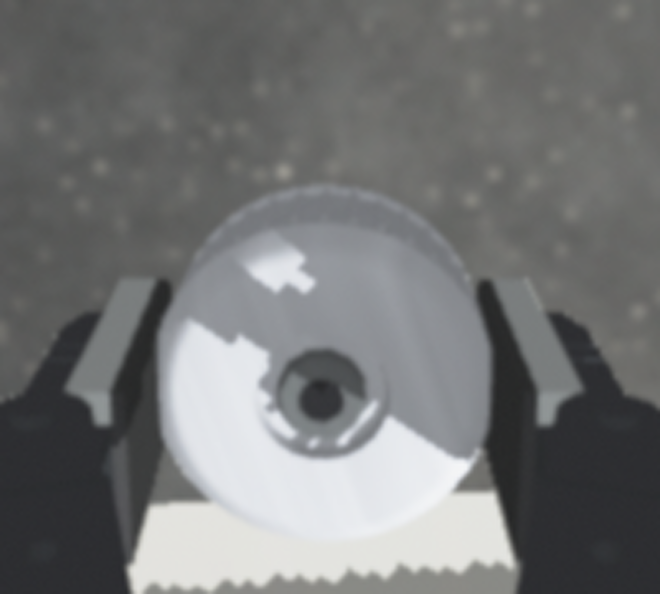

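Request:
jog_arm([
  {"gripper": -1, "dx": 0, "dy": 0, "dz": 0.3, "yaw": 0},
  {"gripper": -1, "dx": 0, "dy": 0, "dz": 0.7, "yaw": 0},
  {"gripper": -1, "dx": 0, "dy": 0, "dz": 1, "yaw": 0},
  {"gripper": -1, "dx": 0, "dy": 0, "dz": 1, "yaw": 0},
  {"gripper": -1, "dx": 0, "dy": 0, "dz": 1, "yaw": 0},
  {"gripper": -1, "dx": 0.2, "dy": 0.2, "dz": 1, "yaw": 0},
  {"gripper": -1, "dx": 0.6, "dy": 0.6, "dz": 0.8, "yaw": 0},
  {"gripper": -1, "dx": 0.8, "dy": 0.8, "dz": 0.6, "yaw": 0},
  {"gripper": -1, "dx": 0.8, "dy": 1, "dz": 0, "yaw": 0},
  {"gripper": -1, "dx": 0.6, "dy": 1, "dz": 0, "yaw": 0},
  {"gripper": -1, "dx": 0.4, "dy": 1, "dz": 0, "yaw": 0},
  {"gripper": -1, "dx": 0.2, "dy": 1, "dz": 0, "yaw": 0},
])

```text
time: 32.85
eef_pos: [627.9, -31.7, 143.9]
ee_rot: [0.677, 0.242, -0.662, 0.212]
force: [0.3, 0.1, -1.1]
grip_width: 0.515
```

Request:
jog_arm([
  {"gripper": -1, "dx": 0.1, "dy": 1, "dz": 0, "yaw": 0},
  {"gripper": -1, "dx": 0, "dy": 1, "dz": 0, "yaw": 0},
  {"gripper": -1, "dx": 0, "dy": 1, "dz": 0, "yaw": 0},
  {"gripper": -1, "dx": 0, "dy": 1, "dz": 0, "yaw": 0},
  {"gripper": -1, "dx": 0, "dy": 1, "dz": 0, "yaw": 0},
  {"gripper": -1, "dx": 0, "dy": 1, "dz": 0, "yaw": 0},
  {"gripper": -1, "dx": 0, "dy": 1, "dz": 0, "yaw": 0},
  {"gripper": -1, "dx": 0, "dy": 0.6, "dz": 0, "yaw": 0},
  {"gripper": -1, "dx": 0, "dy": 0, "dz": 0, "yaw": 0},
])

```text
time: 33.6
eef_pos: [628.1, 176.6, 148.9]
ee_rot: [0.677, 0.247, -0.66, 0.214]
force: [-0.8, 0.3, -1.0]
grip_width: 0.515
```

```bash
python3 - <<'E'
from h import *
inhand((318.5,265.5),56,(618.2,233.2))
im=snapshot("wrist");cv2.imwrite("pics/w48.png",im[:,:,::-1]);print(get_state()["grip_width"])
E
```

```text
tcp [628.1 176.6 148.9] pt [630.  175.3 204.9] off [ 1.9 -1.3] move mm [-11.8  57.9] rows [-0.47  2.32] F [-0.8  0.3 -1. ] axis [ 0.008  0.052 -0.999] yaw -51.9
0.512950821206615
```

View pics/w48.png

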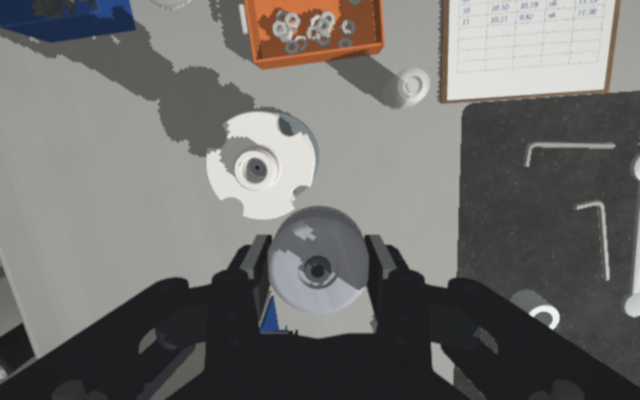

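```bash
python3 - <<'E'
from h import *
P=camera_params("wrist");print(onz("wrist",(255,170),98,P));inhand((318.5,265.5),56,(618.2,233.2))
E
```

```text
[619.3557043  230.33644108  98.        ]
tcp [628.4 174.9 148.9] pt [630.2 173.7 204.9] off [ 1.8 -1.3] move mm [-12.   59.5] rows [-0.48  2.38] F [ 0.4  0.7 -1.2] axis [ 0.008  0.051 -0.999] yaw -52.0
```

Request:
jog_arm([
  {"gripper": -1, "dx": -0.2, "dy": 0.6, "dz": 0, "yaw": 0},
  {"gripper": -1, "dx": -0.2, "dy": 0.7, "dz": -0.4, "yaw": 0},
  {"gripper": -1, "dx": -0.1, "dy": 0.6, "dz": -0.5, "yaw": 0},
  {"gripper": -1, "dx": 0, "dy": 0.4, "dz": -0.5, "yaw": 0},
  {"gripper": -1, "dx": 0, "dy": 0, "dz": -0.4, "yaw": 0},
  {"gripper": -1, "dx": 0, "dy": 0, "dz": 0, "yaw": 0},
])

```text
time: 34.15
eef_pos: [618.4, 222.6, 102.8]
ee_rot: [0.678, 0.24, -0.661, 0.213]
force: [-0.5, -0.6, -1.5]
grip_width: 0.517
```

```bash
python3 - <<'E'
from h import *
inhand((318.5,265.5),56,(618.2,233.2))
im=snapshot("wrist");cv2.imwrite("pics/w49.png",im[:,:,::-1])
crop(snapshot("side"),240,360,110,210,6,"pics/s49.png")
inhand((318.5,265.5),56,(618.2,233.2))
E
```

```text
tcp [618.4 222.6 102.8] pt [620.1 221.7 158.8] off [ 1.7 -0.9] move mm [-1.9 11.5] rows [-0.08  0.46] F [-0.5 -0.6 -1.5] axis [ 0.011  0.044 -0.999] yaw -52.6
tcp [619.5 222.8 104.6] pt [621.1 221.9 160.6] off [ 1.6 -0.9] move mm [-2.9 11.3] rows [-0.12  0.45] F [-0.3  0.7 -1.1] axis [ 0.013  0.045 -0.999] yaw -52.6
```

View pics/w49.png

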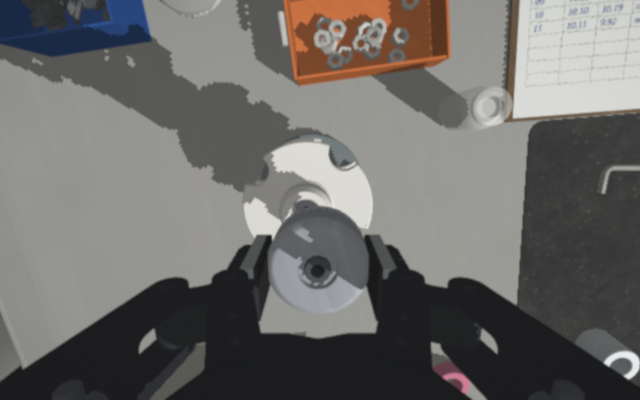

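View pics/s49.png

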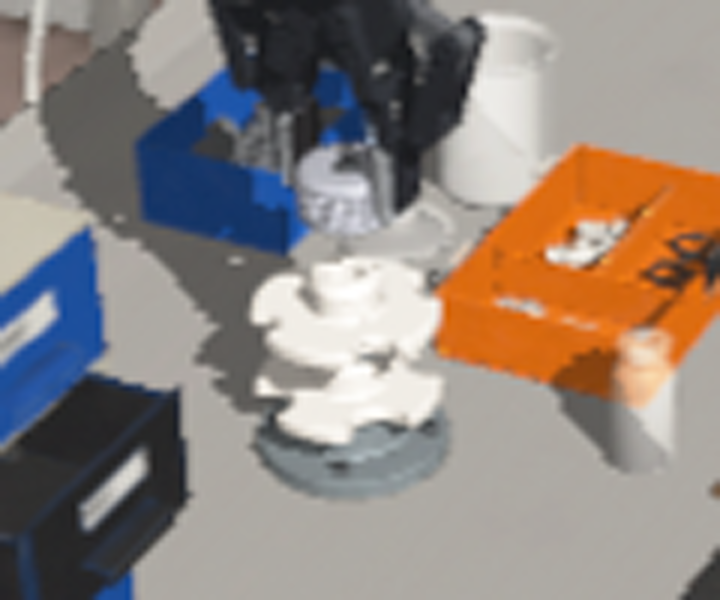

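Request:
jog_arm([
  {"gripper": -1, "dx": -0.06, "dy": 0.24, "dz": -0.3, "yaw": 0},
  {"gripper": -1, "dx": -0.06, "dy": 0.24, "dz": -0.3, "yaw": 0},
  {"gripper": -1, "dx": 0, "dy": 0, "dz": -0.3, "yaw": 0},
  {"gripper": -1, "dx": 0, "dy": 0, "dz": -0.3, "yaw": 0},
  {"gripper": -1, "dx": 0, "dy": 0, "dz": 0, "yaw": 0},
])

```text
time: 34.67
eef_pos: [618.8, 232.8, 73.5]
ee_rot: [0.681, 0.238, -0.66, 0.212]
force: [-0.0, -0.5, -0.1]
grip_width: 0.515
```

```bash
python3 - <<'E'
from h import *
inhand((318.5,265.5),56,(618.2,233.2))
im=snapshot("wrist");crop(im,200,440,120,320,3,"pics/w50.png")
crop(snapshot("side"),240,360,110,210,6,"pics/s50.png")
inhand((318.5,265.5),56,(618.2,233.2))
E
```

```text
tcp [618.8 232.8  73.5] pt [620.2 231.9 129.5] off [ 1.4 -0.9] move mm [-2.   1.3] rows [-0.08  0.05] F [-0.  -0.5 -0.1] axis [ 0.017  0.045 -0.999] yaw -52.9
tcp [619.5 233.   74.9] pt [620.8 232.  130.9] off [ 1.3 -1. ] move mm [-2.6  1.2] rows [-0.1   0.05] F [-0.6  0.5 -1.1] axis [ 0.018  0.045 -0.999] yaw -52.9
```

View pics/w50.png

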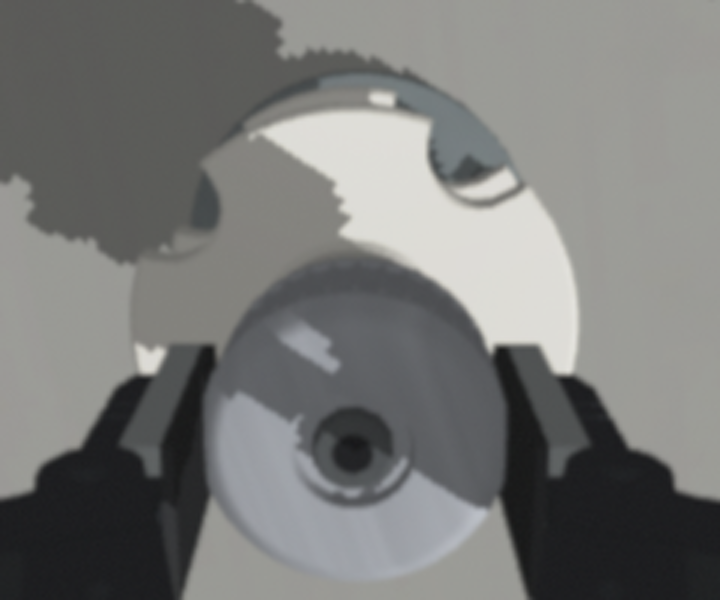

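View pics/s50.png

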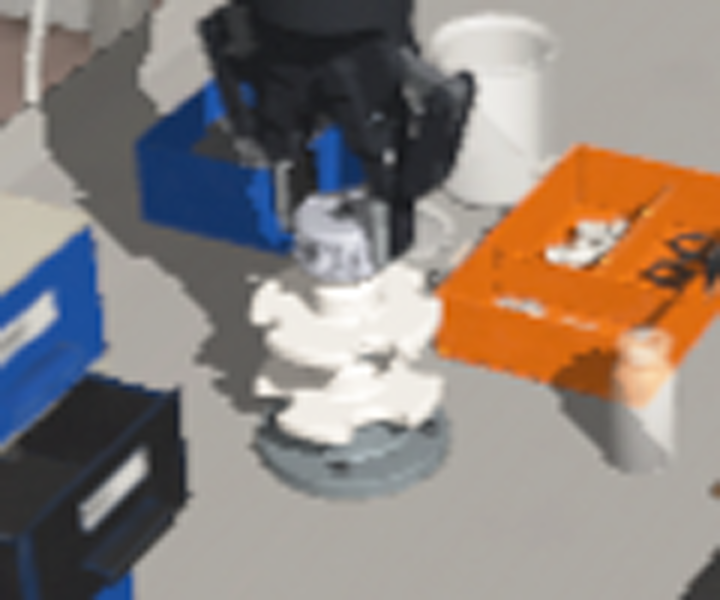

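Request:
jog_arm([
  {"gripper": -1, "dx": -0.09, "dy": 0.05, "dz": 0, "yaw": 0},
  {"gripper": -1, "dx": 0, "dy": 0, "dz": -0.2, "yaw": 0},
  {"gripper": -1, "dx": 0, "dy": 0, "dz": -0.2, "yaw": 0},
])

```text
time: 35.02
eef_pos: [618.6, 234.8, 66.2]
ee_rot: [0.683, 0.238, -0.658, 0.211]
force: [0.5, 0.3, -1.0]
grip_width: 0.514
```

```bash
python3 - <<'E'
from h import *
inhand((318.5,265.5),56,(618.2,233.2))
E
```

```text
tcp [618.6 234.8  66.2] pt [619.7 233.7 122.2] off [ 1.1 -1. ] move mm [-1.5 -0.5] rows [-0.06 -0.02] F [ 0.5  0.3 -1. ] axis [ 0.021  0.047 -0.999] yaw -52.9
```

Request:
jog_arm([
  {"gripper": -1, "dx": -0.06, "dy": -0.02, "dz": -0.1, "yaw": 0},
  {"gripper": -1, "dx": 0, "dy": 0, "dz": -0.12, "yaw": 0},
])

```text
time: 35.18
eef_pos: [617.0, 234.3, 60.1]
ee_rot: [0.683, 0.238, -0.658, 0.211]
force: [1.3, 0.3, -1.6]
grip_width: 0.518
```

```bash
python3 - <<'E'
from h import *
inhand((318.5,265.5),56,(618.2,233.2))
im=snapshot("wrist");crop(im,200,440,120,320,3,"pics/w51.png")
crop(snapshot("side"),240,360,110,210,6,"pics/s51.png")
E
```

```text
tcp [617.  234.3  60.1] pt [618.1 233.2 116.1] off [ 1.1 -1.1] move mm [ 0.1 -0. ] rows [ 0. -0.] F [ 1.3  0.3 -1.6] axis [ 0.022  0.047 -0.999] yaw -52.9
```

View pics/s51.png

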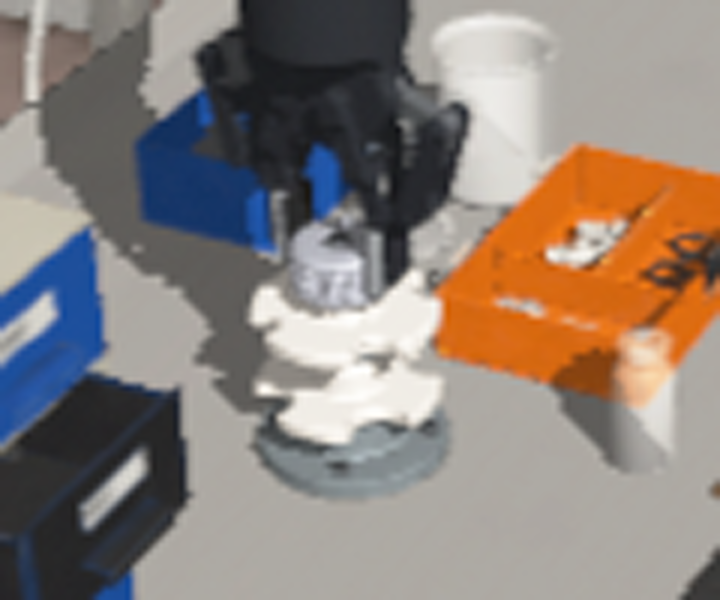

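Rim is at 92, past the hub's top (98), no contact force. Continue down.

Request:
jog_arm([
  {"gripper": -1, "dx": 0, "dy": 0, "dz": -0.14, "yaw": 0},
  {"gripper": -1, "dx": 0, "dy": 0, "dz": -0.14, "yaw": 0},
])

```text
time: 35.45
eef_pos: [617.5, 234.3, 53.0]
ee_rot: [0.683, 0.238, -0.658, 0.211]
force: [1.0, 0.9, -0.5]
grip_width: 0.519
```

Request:
jog_arm([
  {"gripper": -1, "dx": 0, "dy": 0, "dz": -0.06, "yaw": 0},
  {"gripper": -1, "dx": 0, "dy": 0, "dz": -0.06, "yaw": 0},
])

```text
time: 35.62
eef_pos: [617.5, 234.4, 49.5]
ee_rot: [0.683, 0.238, -0.658, 0.211]
force: [-3.7, -1.1, 17.5]
grip_width: 0.518
```

Request:
jog_arm([
  {"gripper": 0.6, "dx": 0, "dy": 0, "dz": 0.03, "yaw": 0},
  {"gripper": 0.6, "dx": 0, "dy": 0, "dz": 0, "yaw": 0},
  {"gripper": 0.6, "dx": 0, "dy": 0, "dz": 0, "yaw": 0},
  {"gripper": 0.6, "dx": 0, "dy": 0, "dz": 0, "yaw": 0},
  {"gripper": 0.6, "dx": 0, "dy": 0, "dz": 0.2, "yaw": 0},
  {"gripper": 0.6, "dx": 0, "dy": 0, "dz": 0.4, "yaw": 0},
  {"gripper": 0.6, "dx": 0, "dy": 0, "dz": 0.8, "yaw": 0},
  {"gripper": 0.6, "dx": 0, "dy": 0, "dz": 1, "yaw": 0},
  {"gripper": 0.6, "dx": 0, "dy": -0.3, "dz": 1, "yaw": 0},
  {"gripper": 0.6, "dx": 0, "dy": -0.8, "dz": 0.4, "yaw": 0},
  {"gripper": 0.6, "dx": 0, "dy": -0.5, "dz": 0, "yaw": 0},
  {"gripper": 0.6, "dx": 0, "dy": 0, "dz": 0, "yaw": 0},
])

```text
time: 36.62
eef_pos: [616.5, 195.0, 154.1]
ee_rot: [0.683, 0.239, -0.657, 0.212]
force: [0.2, -0.4, -0.5]
grip_width: 0.8
```

```bash
python3 - <<'E'
from h import *
im=snapshot("wrist");P=camera_params("wrist");s=get_state();print(s["eef_pos"],s["force"],s["time"])
cv2.imwrite("pics/w52.png",im[:,:,::-1])
S=snapshot("side");cv2.imwrite("pics/s52f.png",S[:,:,::-1])
crop(S,240,400,110,230,5,"pics/s52.png")
crop(snapshot("top"),200,450,130,260,3.2,"pics/t52.png")
E
```

```text
[616.39174191 196.24206426 154.03193242] [0.54615084 0.15364196 0.14290281] 36.6667
```

View pics/w52.png

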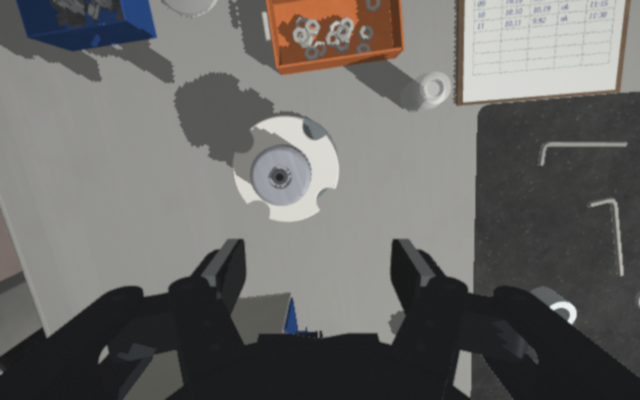

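View pics/s52.png

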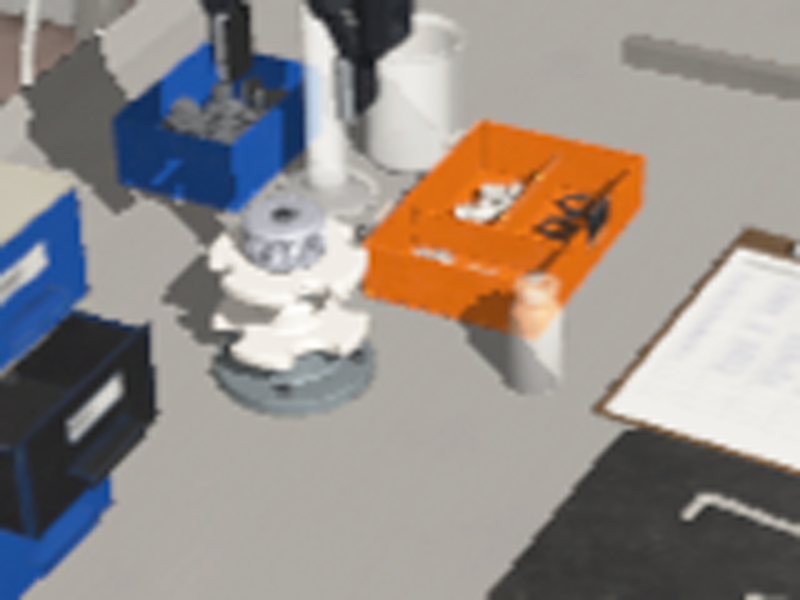

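View pics/t52.png

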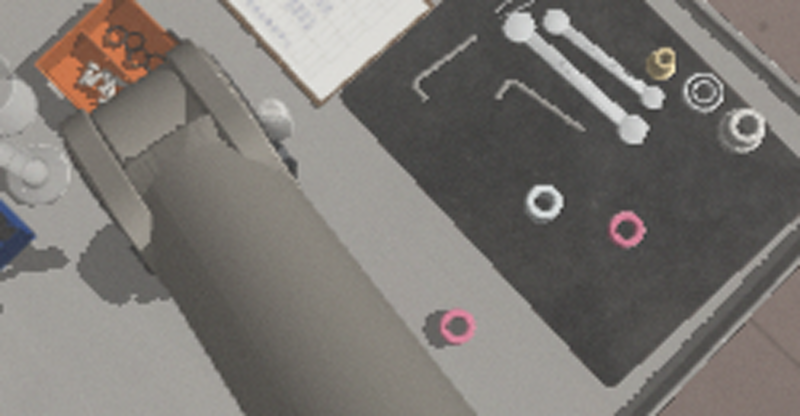

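```bash
python3 - <<'E'
from h import *
im=cv2.imread("pics/w52.png")[:,:,::-1]
crop(im,225,345,105,230,4.6,"pics/w52a.png")
P=camera_params("wrist")
for p in [(287,168)]: print(onz("wrist",p,80,P))
print("cap",onz("wrist",(281,175),106,P))
E
```

```text
[619.40565406 236.03306023  80.        ]
cap [617.08068603 235.83238232 106.        ]
```

View pics/w52a.png

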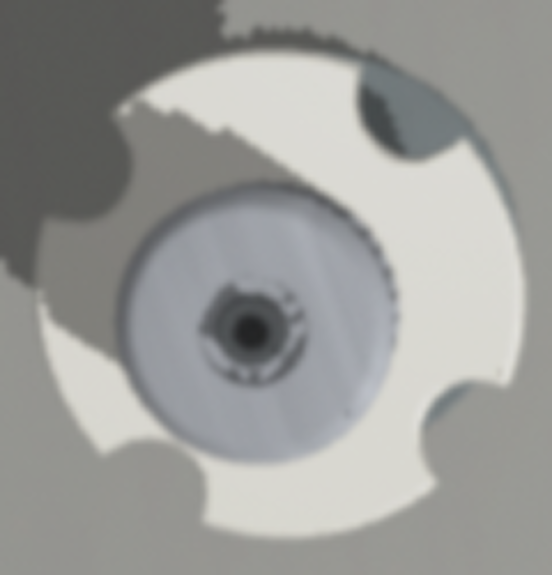

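```bash
python3 - <<'E'
from h import *
P=camera_params("wrist")
f=lambda L,x,y,k:[(a/k+x,b/k+y) for a,b in L]
pockets(f([(360,65),(467,138),(510,385),(435,487),(205,525),(103,452),(43,218),(115,115)],225,105,4.6),80,P)
S=cv2.imread("pics/s52f.png")
print("side long sleeve/vial px diff:",[np.abs(S[a:b,c:d].astype(int)-cv2.imread("pics/side0.png")[a:b,c:d]).mean().round(1) for a,b,c,d in [(235,262,345,367),(160,192,340,356)]])
E
```

```text
centre [617.1 235.4] R 43.6 widths [22.1 23.3 22.8 22.4] yaw mod 90 2.8
side long sleeve/vial px diff: [np.float64(1.7), np.float64(2.8)]
```

Narrow pockets are at 2.8°, against 3.7° for the wide ones. The long sleeve and vial have not moved, and the gripper is clear. Handing in.

```bash
python3 - <<'E'
from station import *
print(finish_job(), get_state()["time"])
E
```

```text
the job is handed in; nothing more can be done
the job is handed in; nothing more can be done
```

The starwheel is stacked on the spindle: wide wheel, short sleeve, narrow wheel and cap, in that order, handed in at about 37 s. Every part was guided down in small steps until light contact of 17–24 N. Each touched within about 1 mm of the height worked out from its grasp, and the side view shows the stack level.

- **Pockets:** the narrow wheel's pockets read 2.8° and the wide ones about 3.7°, so they are roughly 1° apart. The wide reading dates from before the narrow wheel went on; the limit is 11°.
- **Bystanders:** the long sleeve and the vial look the same in the side picture as at the start, and the gripper is well clear with no force on it.

Some checks failed or disagreed:

- **First grasp missed:** it closed above the wide wheel's hub, because the real finger ends sit about 40 mm behind the reported TCP. I found this from shadows and images and grasped lower; nothing was moved.
- **Tool tilt:** it drifted up to about 3° during moves. It did no visible harm to the fits.
- **Final positions:** the last wrist-camera readings put the top wheel and cap 2–3 mm off the earlier spindle estimate. I put this down to the arm settling during the shot, since the bore on the shaft cannot be off by more than 1.5 mm.

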